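# Kit the table caddy and tip the dessert menu out of the packed rack

### The arm

A 6-joint arm with a two-finger parallel gripper is mounted at the origin on a cart in front of the work surface, level with it; the furniture and walls round the work are solid. World frame = base frame: x ahead of the robot, y to its left, z up, the work surface at z = 0. Lengths are in m, angles in rad, forces in N, time in s.
With the tool pointing down it reaches from about 0.3 to 0.875 m from the base axis. Payload 6.4 kg.
Tool frame: the origin (TCP) lies at the very end of the fingers, on their centre line; the grasp point (between the pads) lies ctrl.grip_point_offset behind it (ctrl.grip_point_offset is the distance from the TCP to the grasp point, in m); z points along the fingers, x is the direction in which the jaws open and shut, and the axes are right-handed (so a half turn about z gives the same grasp; the last joint's range is limited). The gripper opens to 85 mm and grips with 20 to 120 N. Pads are 22 mm wide; open, the fingers measure 114 mm over their backs; the gripper's body (76 mm by 85 mm) begins 54 mm behind the grasp point. The pads swing forward as they close: fully open they stand 13 mm farther back than shut.
Start: joints at [-1.382, 0.181, 1.607, -0, 1.354, -0.206], TCP at [0.221, -0.531, 0.231] pointing down, gripper open.
Joint ranges: [-2.99, 2.99], [-0.89, 2.07], [0.3, 2.58], [-1.14, 4.28], [0, 2.63], [-3.12, 3.12]. Speed limits (rad/s): [2.57, 2.57, 3.01, 3.14, 3.14, 3.14].

### API

Orientations are given as a unit quaternion [w, x, y, z].
In Python, from bench import get_obs, viewer, workorder, ctrl gives the robot as it stands. The module is installed in compiled form; this text tells all that it offers.
- The arm moves only by the tool move_arm, never from a script. Its argument "increments" is a list of rows, each an object of numbers: "tx", "ty", "tz": the shift along the tool's x, y, z in m; "turn": the turn about the tool's z in degrees. A call has 1 to 20 rows; each row is the pose to reach, as a shift and turn from the pose commanded when the call began, along the tool's axes at that moment; what a row does not reach only later rows make up. A row lasts 1/12 s, in which the tool goes at most 41.7 mm and 7.16 degrees, less where a joint would pass 70% of its speed; a pose out of reach is approached as far as the arm can. A call with a gripper value outside its range is refused whole. "gripper" is the opening, from 0 (shut) to 1 (fully open), set as the call begins (left out, the last holds). The fingers move at their own pace and stop on an object; the grip force is fixed at half the most. Time passes only in rows, so rows that repeat a pose let the fingers close. It gives the time, the measured TCP pose, the force and the opening at its end, in the units of the state.
- get_obs(): the state, without advancing time (a new reading comes with each control period).
- viewer.camera(name): name is "scene" or "side" or "wrist"; returns (picture, depth): 480x640x3 uint8, red, green, blue; 480x640 float32, m along the optical axis (not along the pixel's ray), 0 where there is no reading.
- viewer.get_calibration(name): a dict with "intrinsics" (3x3 intrinsics, pixels), "origin" and "attitude" of the camera in the world. Camera axes: x right, y up, looking along -z (the intrinsics and any distortion apply to the point x, -y, -z); pixel columns grow to the right and rows downward; lengths in m; the calibration is good to about 2 mm. A picture is of the moment at which its call begins: read the wrist's pose just before it. get_calibration takes no time and is no camera call; for the wrist camera it gives the pose at the moment of the call.
- workorder.hand_in(): hands the job in, once; it reports no verdict.
The state is a dict: "time_s": time; "q": joint angles; "dq": joint speeds; "joint_efforts": joint torques, N m; "eef_pos": TCP position; "eef_rot": TCP orientation; "wrist_force": force on the tool from outside, world axes, zero at the start; "torque": the same for the moment, N m; "opening": opening from 0.0 (shut) to 1.0 (fully open).
Only numpy, scipy, OpenCV 4.12 (cv2) and the standard library are available. Lean on these libraries where they do the work, as an engineer would, in place of code of your own. Each camera call takes 0.05 s, during which the arm holds its last target.

### The job

Get the wooden table caddy ready for the next table: lift its flap, stand every sauce cup upright on the floor of the lower tier, shut the flap again and lay the pizza cutter flat in the middle of it. Only once the cups are shut in, tip the red dessert menu forward out of the tightly packed rack by its top edge until it leans on the rack's front rail, then take it by its spine and stand it upright, fully down, in the caddy's tall sleeve. When the whole kit is in place and let go, and not before, ring the call bell; the dark menus stay standing in the rack and the can and the gel bottle stay where they are.

Things in the scene. Friction and masses are not known exactly. Their poses are not given: they have to be found in the camera images.
- caddy: light wooden caddy, fixed, 142 (x) x 309 (y) mm; origin: centre of its underside, -x its front. Floor 5 mm thick. Lower tier: a well 132 x 248 mm inside, centred at y = -25.5 mm, 5 mm walls 48 mm high, with the flap on top of them. At the +y end the darker menu sleeve: an open-topped pocket 132 (x) x 46 (y) mm inside, centred at y = +126.5 mm, walls 5 mm thick, 70 mm high
- well_floor (a point): centre of the well's floor (5 mm above the counter), axes as the caddy
- sleeve_floor (a point): centre of the sleeve's floor (5 mm above the counter), axes as the caddy; the menu fits with 5 mm to spare on each side and 16 mm front and back
- flap (a joint): angle of the caddy's flap, rad: 0 = shut over the well, 1.57 = upright, 1.85 = stop, leaning back. A stiff hinge (0.15 N m) along the top of the well's rear wall, parallel to the caddy's y, holds it at any angle. The flap is a brown board with a black ribbed mat, 140 (x) x 244 (y) x 5 mm, its top 53 mm above the counter when shut
- flap_tab (a point): middle of the flap's pull tab: a tongue 36 mm wide (y), 8 mm thick, sticking 32 mm out in front of the caddy in the plane of the flap; can be pinched by its two side edges from above. This point is 158 mm from the hinge line and 16 mm beyond the flap's front edge. Axes turn with the flap: -x points from the hinge out along the tab
- flap_hinge (a point): middle of the flap's hinge line, 50.5 mm above the counter
- flap_top (a point): middle of the flap's upper face; axes turn with the flap (when shut: z up, x and y as the caddy)
- rack: dark steel rack, fixed; origin: centre of its underside, -x its front; 150 mm wide inside (y). Floor 5 mm thick with a rounded lip 6 mm high along its front at x = -58 mm; side plates and back plate (x = 48 to 51 mm) 130 mm high, so the menus' top 85 mm stand free behind; in front a steel rail 8 mm thick along y at x = -102 mm, 68 mm up, and one 13 mm up, between side plates 78 mm high
- rack_floor (a point): point on the rack's floor (5 mm above the counter) below the middle of the row of menus; axes as the rack
- menu_red: dark-red dessert menu binder, 100 (x) x 36 (y) x 210 (z) mm, 0.2 to 0.4 kg; origin: centre of its underside, z up, spine on the -x face. Stands at any of four places in the rack, 1 mm from its neighbours, spine to the front, foot behind the lip. Pulled forward at the top it passes its balance at 0.45 rad and falls on the front rail, resting there at about 0.65 rad, its top clear of the others
- menu_dark_1: near-black menu binder, same make and size as menu_red (36 thick x 100 deep x 210 high mm); stays in the rack; origin: centre of its underside, z up, -x to the spine
- menu_dark_2: near-black menu binder, same make and size as menu_red (36 thick x 100 deep x 210 high mm); stays in the rack; origin: centre of its underside, z up, -x to the spine
- menu_dark_3: near-black menu binder, same make and size as menu_red (36 thick x 100 deep x 210 high mm); stays in the rack; origin: centre of its underside, z up, -x to the spine
- dip_red_1: lidded plastic sauce cup, red, 69 mm across the rim at the top, narrowing downward, 34 mm high, 60 g; origin: centre of its underside. Two or three of the four cups are present in a run, the others are absent.
- dip_red_2: lidded plastic sauce cup, red, 69 mm across the rim at the top, narrowing downward, 34 mm high, 60 g; origin: centre of its underside. Two or three of the four cups are present in a run, the others are absent.
- dip_white_1: lidded plastic sauce cup, white, 69 mm across the rim at the top, narrowing downward, 34 mm high, 60 g; origin: centre of its underside. Two or three of the four cups are present in a run, the others are absent.
- dip_white_2: lidded plastic sauce cup, white, 69 mm across the rim at the top, narrowing downward, 34 mm high, 60 g; origin: centre of its underside. Two or three of the four cups are present in a run, the others are absent.
- cutter: pizza cutter lying flat, 224 mm long, 0.21 kg: red round handle 29 mm thick from x = -112 to +7 mm, axis 15 mm above its underside, steel wheel of 95 mm diameter at x = +65 mm; origin: middle of its length, at the underside; x towards the wheel. It may roll on its handle by about 0.3 rad, until the wheel's rim touches
- bell: counter call bell, fixed, 82 mm across, 67 mm high; origin: centre of its underside
- bell_top (a point): top of the bell's brass button (16 mm across), 67 mm above the counter
- bell_button (a joint): travel of the bell's button, m: 0 = up, 0.005 = fully pressed (it springs back); it rings beyond 0.003
- can: drinks can, 66 mm across, 115 mm high, loose bystander; origin: centre of its underside
- gel: pump bottle of hand gel, 69 x 62 x 167 mm, loose bystander; origin: centre of its underside
There are look-alikes about, which are no part of the job. Leave any yellow look-alike of the menu_dark_2 alone. What is shaped like the dip_red_2 but purple is not meant.

How it is judged:
By the outcome, as a careful person would: the job done as asked, in the order asked, and still so for the second after the job is handed in, with the robot touching nothing.
Of dip_red_1, dip_red_2, dip_white_1, dip_white_2 only 2 to 3 are there at a start; the rules pass over those that are not, and their reading is None.
At some moment in a run one of dip_red_1, dip_red_2, dip_white_1, dip_white_2, cutter may be knocked a few centimetres aside while the robot is not near it.
It also fails if it takes over 200 s, if anything falls off the work surface, if the arm or the gripper's body presses on something with over 40 N, if the wrist force passes 120 N, or if a joint passes its speed limit or range.

## Working session

There is one attempt and no reset: what is moved stays moved. The work goes in short steps, Python scripts to look and compute and a tool call to move; the robot and the scene stay as the last step left them, time stands still between calls to the robot, and variables do not carry over. Pictures are saved under pics/ and viewed, and the job is handed in when it is done.

Besides the shell and the picture viewer there is one more tool, called after "Call:" by a JSON object that holds its "method" and its "body", one argument or row to a line. move_arm: Moves the arm, as the interface text tells. Its arguments: {"type":"object","properties":{"increments":{"type":"array"},"gripper":{"type":"number"}},"required":["increments"]}

```bash
ls; mkdir -p pics; python3 - <<'E'
from bench import get_obs, viewer, workorder, ctrl
import cv2
o=get_obs(); print(o); print(ctrl.grip_point_offset)
for n in ("scene","side","wrist"):
    c=viewer.get_calibration(n); print(n,c)
    p,d=viewer.camera(n); cv2.imwrite(f"pics/{n}0.png",p[:,:,::-1])
E
```

```text
pics
{'time_s': 0.0, 'q': array([-1.38228885e+00,  1.81548509e-01,  1.60800928e+00, -2.23332423e-05,
        1.35375057e+00, -2.06268482e-01]), 'dq': array([ 3.06840928e-04,  2.37324198e-03, -8.64821437e-05, -3.40512921e-04,
        5.48096534e-04,  1.07333809e-04]), 'joint_efforts': array([ 1.23802161e-03, -4.44873405e+01, -3.51331615e+01, -3.19274577e-04,
        8.88602750e-03,  1.44870347e-05]), 'eef_pos': array([ 0.22106877, -0.53021985,  0.23037931]), 'eef_rot': array([-6.04316213e-04,  8.32047122e-01, -5.54704291e-01, -6.08960581e-04]), 'wrist_force': array([-0.51203406, -0.45301073,  0.39874645]), 'torque': array([ 0.04830549,  0.01303064, -0.0356937 ]), 'opening': 0.996752290864808}
0.0187
scene {'intrinsics': array([[495.87277475,   0.        , 323.47659895],
       [  0.        , 495.87277475, 237.17376844],
       [  0.        ,   0.        ,   1.        ]]), 'origin': array([-0.21001003,  0.6788783 ,  0.95413135]), 'attitude': array([-0.34146218, -0.15083484,  0.38960318,  0.84193931])}
side {'intrinsics': array([[508.88596474,   0.        , 317.46153984],
       [  0.        , 508.88596474, 237.70976223],
       [  0.        ,   0.        ,   1.        ]]), 'origin': array([0.32764686, 1.05378251, 0.81483591]), 'attitude': array([-0.07713759, -0.03207151,  0.4685607 ,  0.87947262])}
wrist {'intrinsics': array([[330.66182493,   0.        , 322.14963137],
       [  0.        , 330.66182493, 239.77117395],
       [  0.        ,   0.        ,   1.        ]]), 'origin': array([ 0.29598337, -0.49949538,  0.37326973]), 'attitude': array([ 0.82160359, -0.13314166,  0.08970347, -0.54698641])}
```

View pics/scene0.png

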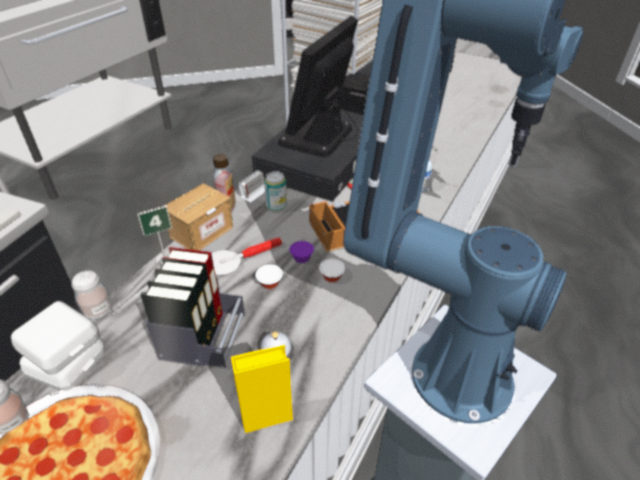

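View pics/side0.png

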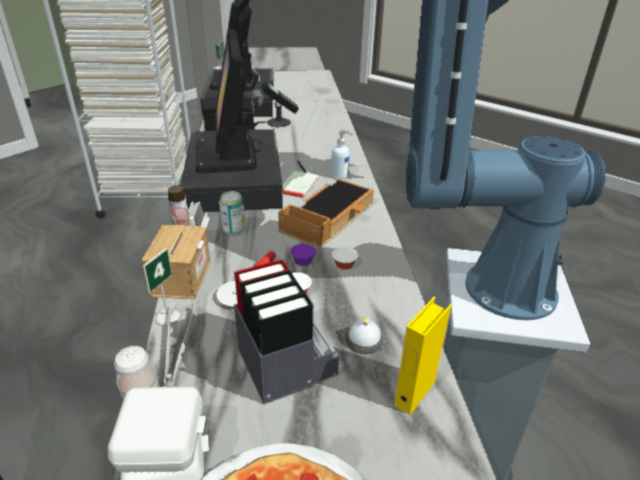

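View pics/wrist0.png

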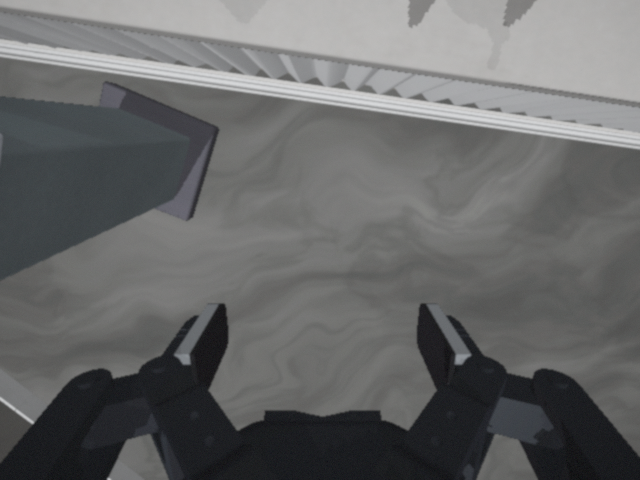

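```bash
cat > h.py <<'E'
from bench import get_obs, viewer, workorder, ctrl
import cv2, numpy as np, itertools
from scipy.spatial.transform import Rotation as R
def rot(q): return R.from_quat([q[1],q[2],q[3],q[0]]).as_matrix()
_n=[0]
def snap(n):
    c=viewer.get_calibration(n); p,d=viewer.camera(n)
    return p,d,c
def cloud(d,c):
    K=c["intrinsics"]; v,u=np.mgrid[0:480,0:640]
    P=np.stack([(u-K[0,2])/K[0,0]*d,-(v-K[1,2])/K[1,1]*d,-d],-1)
    W=P@rot(c["attitude"]).T+c["origin"]; W[d==0]=np.nan
    return W
def ray(c,u,v,z):
    K=c["intrinsics"]; r=rot(c["attitude"])@np.array([(u-K[0,2])/K[0,0],-(v-K[1,2])/K[1,1],-1.])
    o=c["origin"]; return o+r*(z-o[2])/r[2]
def crop(p,x0,y0,x1,y1,f,name):
    q=cv2.resize(p[y0:y1,x0:x1],None,fx=f,fy=f,interpolation=cv2.INTER_CUBIC); cv2.imwrite("pics/"+name,q[:,:,::-1])
def inc(x=None,y=None,z=None,yaw=None):
    """yaw: desired world angle (deg) of tool x"""
    o=get_obs(); M=rot(o["eef_rot"]); t=o["eef_pos"].copy()
    d=np.array([t[i] if a is None else a for i,a in enumerate((x,y,z))])-t
    s=M.T@d; cur=np.degrees(np.arctan2(M[1,0],M[0,0]))
    r=dict(tx=round(s[0],4),ty=round(s[1],4),tz=round(s[2],4))
    if yaw is not None: r["turn"]=round(-((yaw-cur+90)%180-90),2)
    print("pos",t.round(4),"yaw",round(cur,2),"F",o["wrist_force"].round(1),"op",round(o["opening"],3),"t",round(o["time_s"],1),"q6",o["q"][5].round(2)); print(r)
E
python3 - <<'E'
from h import *
p,d,c=snap("scene"); W=cloud(d,c); np.savez("s0.npz",p=p,W=W)
crop(p,130,160,360,370,3.4,"sc1.png")
p,d,c=snap("side"); W=cloud(d,c); np.savez("d0.npz",p=p,W=W)
crop(p,140,120,400,420,2,"sd1.png")
E
```

```text
(no output)
```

View pics/sc1.png

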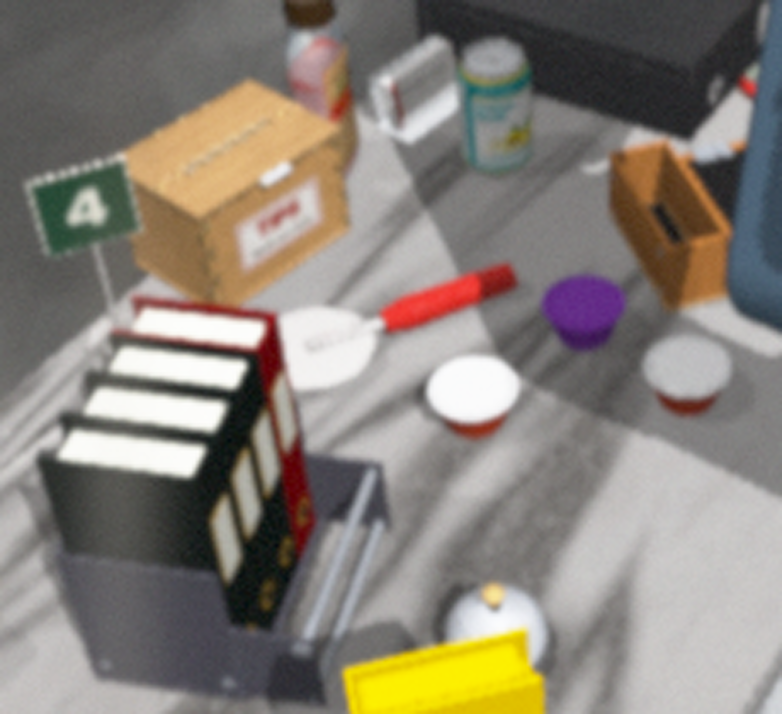

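View pics/sd1.png

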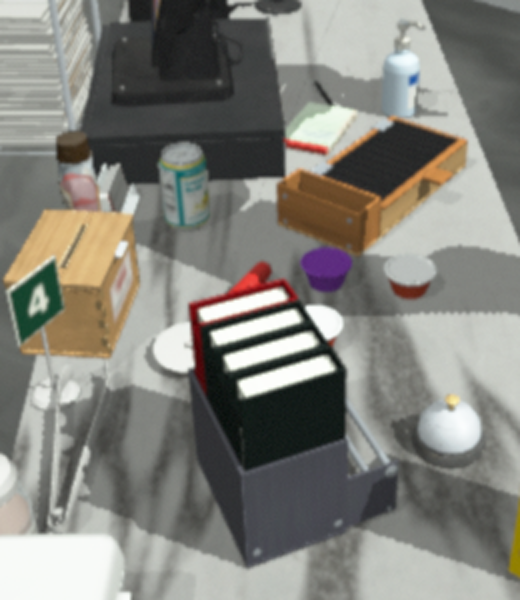

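```bash
cat >> h.py <<'E'
def ortho(files,name,x0=0.2,x1=1.0,y0=-0.65,y1=0.55,res=0.002,zmax=0.3):
    # image: rows = x decreasing downward (far at top), cols = y decreasing to right
    H=int((x1-x0)/res);Wd=int((y1-y0)/res); im=np.zeros((H,Wd,3),np.uint8); zb=np.full((H,Wd),-1.)
    for f in files:
        a=np.load(f); W=a["W"].reshape(-1,3); p=a["p"].reshape(-1,3)
        ok=np.isfinite(W[:,2])&(W[:,2]<zmax)&(W[:,2]>-0.02)&(W[:,0]>x0)&(W[:,0]<x1)&(W[:,1]>y0)&(W[:,1]<y1)
        W=W[ok];p=p[ok]; o=np.argsort(W[:,2]);W=W[o];p=p[o]
        r=((x1-W[:,0])/res).astype(int).clip(0,H-1); c=((y1-W[:,1])/res).astype(int).clip(0,Wd-1)
        for dr in (0,1):
            for dc in (0,1):
                rr=(r+dr).clip(0,H-1);cc=(c+dc).clip(0,Wd-1)
                k=W[:,2]>zb[rr,cc]; im[rr[k],cc[k]]=p[k]; zb[rr[k],cc[k]]=W[k,2]
    cv2.imwrite("pics/"+name,im[:,:,::-1])
E
python3 - <<'E'
from h import *
ortho(["s0.npz","d0.npz"],"or1.png")
E
```

```text
(no output)
```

View pics/or1.png

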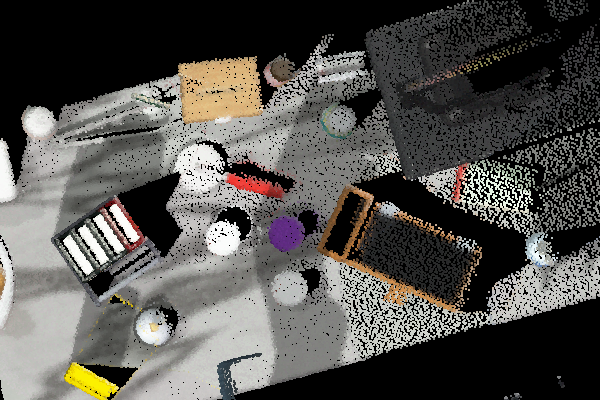

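```bash
python3 - <<'E'
from h import *
inc(0.40,-0.15,0.45,-115)
E
```

```text
pos [ 0.2211 -0.5305  0.2308] yaw -67.38 F [-0.   0.3  0.8] op 0.997 t 0.2 q6 -0.21
{'tx': np.float64(-0.2826), 'ty': np.float64(-0.3115), 'tz': np.float64(-0.2189), 'turn': np.float64(47.62)}
```

Call:
{"method": "move_arm", "body": {
  "increments": [
    {"tz":-0.1},
    {"tz":-0.15},
    {"tz":-0.2},
    {"tx":-0.28,"ty":-0.31,"tz":-0.21,"turn":47},
    {"tx":-0.28,"ty":-0.31,"tz":-0.21,"turn":47},
    {"tx":-0.28,"ty":-0.31,"tz":-0.21,"turn":47},
    {"tx":-0.28,"ty":-0.31,"tz":-0.21,"turn":47},
    {"tx":-0.28,"ty":-0.31,"tz":-0.21,"turn":47},
    {"tx":-0.28,"ty":-0.31,"tz":-0.21,"turn":47},
    {"tx":-0.28,"ty":-0.31,"tz":-0.21,"turn":47},
    {"tx":-0.28,"ty":-0.31,"tz":-0.21,"turn":47},
    {"tx":-0.28,"ty":-0.31,"tz":-0.21,"turn":47},
    {"tx":-0.28,"ty":-0.31,"tz":-0.21,"turn":47},
    {"tx":-0.28,"ty":-0.31,"tz":-0.21,"turn":47},
    {"tx":-0.28,"ty":-0.31,"tz":-0.21,"turn":47},
    {"tx":-0.28,"ty":-0.31,"tz":-0.21,"turn":47},
    {"tx":-0.28,"ty":-0.31,"tz":-0.21,"turn":47}
  ]
}}

```text
validation failed for argument at $.in...
```

```bash
python3 - <<'E'
from h import *
inc()
for n,k in (("scene","s1"),("side","d1"),("wrist","w1")):
    p,d,c=snap(n); W=cloud(d,c); np.savez(k+".npz",p=p,W=W); cv2.imwrite(f"pics/{k}.png",p[:,:,::-1])
ortho(["s1.npz","d1.npz"],"or2.png"); ortho(["w1.npz"],"or2w.png")
E
```

```text
pos [ 0.2211 -0.5305  0.2308] yaw -67.38 F [-0.   0.3  0.8] op 0.997 t 0.2 q6 -0.21
{'tx': np.float64(0.0), 'ty': np.float64(0.0), 'tz': np.float64(0.0)}
```

View pics/w1.png

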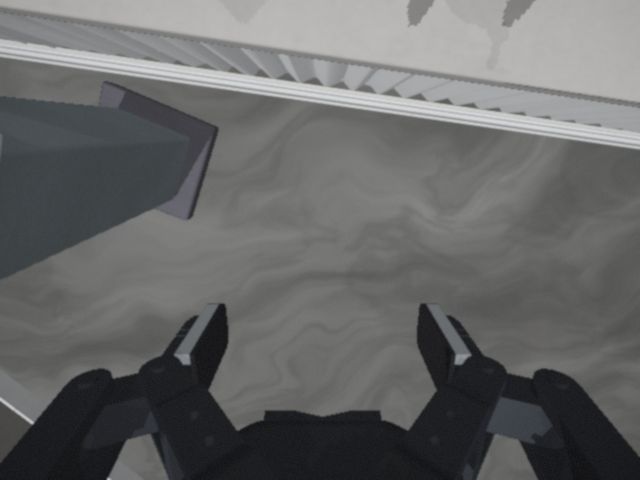

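View pics/or2w.png

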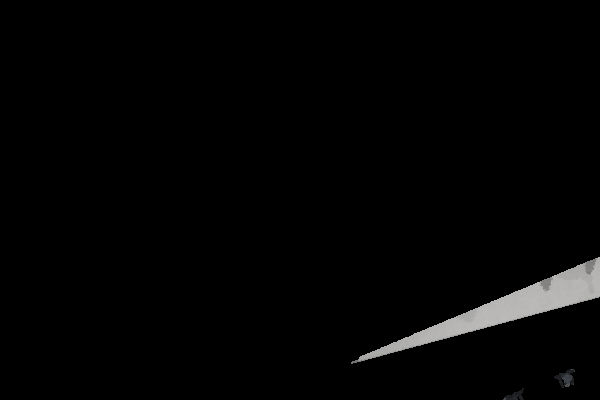

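View pics/d1.png

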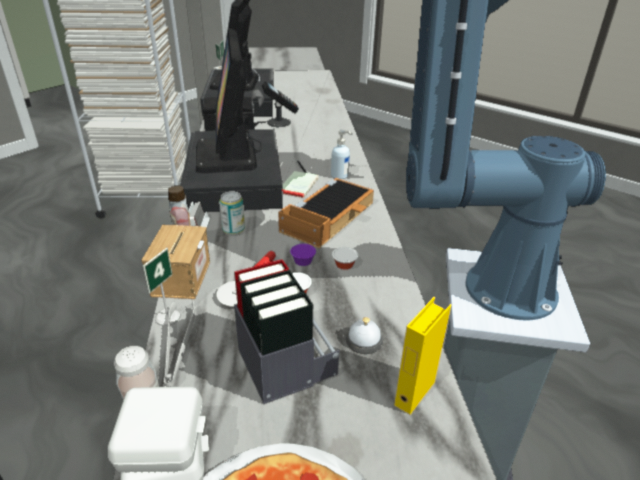

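Call:
{"method": "move_arm", "body": {
  "increments": [
    {"tx":0,"ty":0,"tz":-0.1,"turn":0},
    {"tx":0,"ty":0,"tz":-0.15,"turn":0},
    {"tx":0,"ty":0,"tz":-0.2,"turn":0},
    {"tx":-0.28,"ty":-0.31,"tz":-0.21,"turn":47},
    {"tx":-0.28,"ty":-0.31,"tz":-0.21,"turn":47},
    {"tx":-0.28,"ty":-0.31,"tz":-0.21,"turn":47},
    {"tx":-0.28,"ty":-0.31,"tz":-0.21,"turn":47},
    {"tx":-0.28,"ty":-0.31,"tz":-0.21,"turn":47},
    {"tx":-0.28,"ty":-0.31,"tz":-0.21,"turn":47},
    {"tx":-0.28,"ty":-0.31,"tz":-0.21,"turn":47},
    {"tx":-0.28,"ty":-0.31,"tz":-0.21,"turn":47},
    {"tx":-0.28,"ty":-0.31,"tz":-0.21,"turn":47},
    {"tx":-0.28,"ty":-0.31,"tz":-0.21,"turn":47},
    {"tx":-0.28,"ty":-0.31,"tz":-0.21,"turn":47},
    {"tx":-0.28,"ty":-0.31,"tz":-0.21,"turn":47},
    {"tx":-0.28,"ty":-0.31,"tz":-0.21,"turn":47},
    {"tx":-0.28,"ty":-0.31,"tz":-0.21,"turn":47}
  ]
}}

```text
time_s: 1.82
eef_pos: [0.3993, -0.1536, 0.4409]
eef_rot: [-0.0, -0.542, 0.841, 0.0]
wrist_force: [0.6, -0.8, 0.1]
opening: 0.995
```

```bash
python3 - <<'E'
from h import *
inc()
for n,k in (("scene","s1"),("side","d1"),("wrist","w1")):
    p,d,c=snap(n); W=cloud(d,c); np.savez(k+".npz",p=p,W=W); cv2.imwrite(f"pics/{k}a.png",p[:,:,::-1])
ortho(["s1.npz","d1.npz"],"or2a.png"); ortho(["w1.npz"],"or2wa.png")
E
```

```text
pos [ 0.3993 -0.1536  0.4409] yaw -114.39 F [ 0.6 -0.8  0.1] op 0.995 t 1.8 q6 1.35
{'tx': np.float64(0.0), 'ty': np.float64(0.0), 'tz': np.float64(0.0)}
```

View pics/w1a.png

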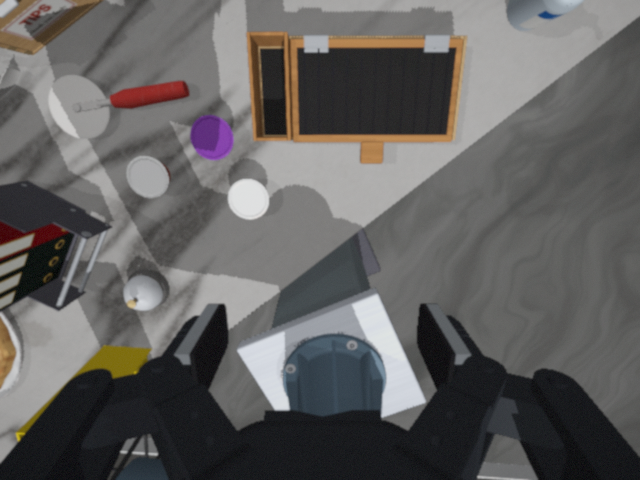

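View pics/or2wa.png

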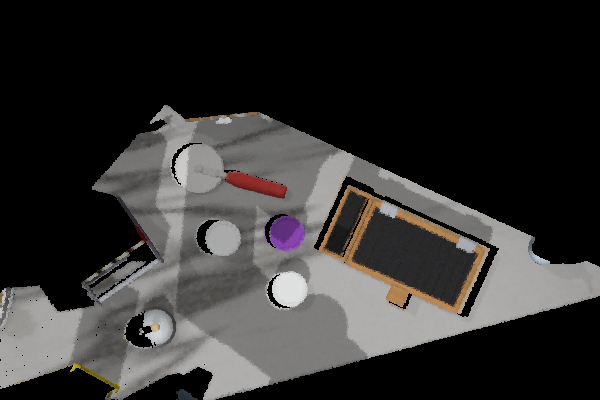

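View pics/d1a.png

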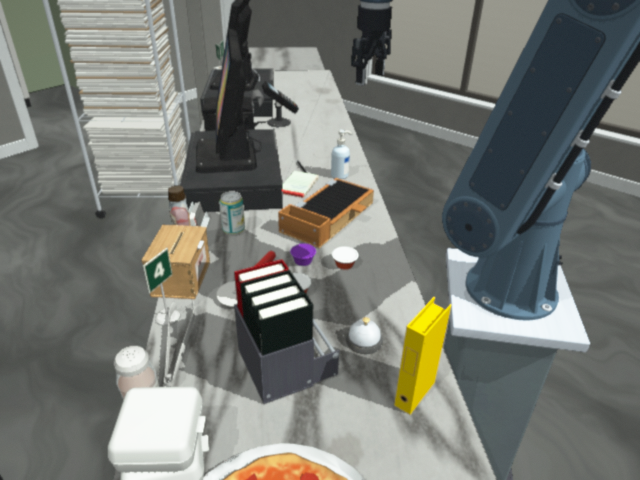

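```bash
python3 - <<'E'
from h import *
a=np.load("w1.npz"); W=a["W"];p=a["p"]
x,y,z=W[...,0],W[...,1],W[...,2]
# caddy
roi=(x>0.35)&(x<0.68)&(y>-0.45)&(y<-0.06)
for lo,hi in((.04,.056),(.06,.078)):
    m=roi&(z>lo)&(z<hi); pts=W[m][:,:2].astype(np.float32)
    mk=m.astype(np.uint8); n,l,s,ce=cv2.connectedComponentsWithStats(mk); i=1+np.argmax(s[1:,4]); pts=W[l==i]
    r=cv2.minAreaRect((pts[:,:2]*1000).astype(np.float32)); print(lo,hi,len(pts),r,np.median(pts[:,2])); print(cv2.boxPoints(r))
# table plane check
m=(np.abs(z)<.012); print("table z",np.nanmedian(z[m]),np.nanstd(z[m]))
# cups
hsv=cv2.cvtColor(p,cv2.COLOR_RGB2HSV)
for (u,v) in((148,176),(249,198),(211,137)):
    uu,vv=np.meshgrid(np.arange(640),np.arange(480)); m=((uu-u)**2+(vv-v)**2<35**2)&(z>.028)&(z<.042)
    (cx,cy),rr=cv2.minEnclosingCircle((W[m][:,:2]*1000).astype(np.float32)); print("cup",cx,cy,rr,np.median(W[m][:,2]),W[m][:,:2].mean(0))
# bell
for n in("s1","d1","w1"):
    b=np.load(n+".npz");B=b["W"];
    m=(np.hypot(B[...,0]-.345,B[...,1]-.245)<.06)&(B[...,2]>.005)&(B[...,2]<.09)
    t=B[m]; print(n,"bell top",t[t[:,2]>.061].mean(0),t[:,2].max(),t.min(0),t.max(0))
E
```

```text
0.04 0.056 18516 ((475.1943359375, -276.33673095703125), (253.86036682128906, 175.9415740966797), 65.4217758178711) 0.05349750033191514
[[ 342.39948 -355.17615]
 [ 502.39972 -428.35645]
 [ 607.9892  -197.49731]
 [ 447.98895 -124.31702]]
0.06 0.078 1269 ((553.9860229492188, -142.59567260742188), (56.29212188720703, 141.89834594726562), 65.64302825927734) 0.06963068170699238
[[ 477.74377 -138.97566]
 [ 607.0122  -197.49744]
 [ 630.2283  -146.21568]
 [ 500.95984  -87.69391]]
table z 0.0001425800498203733 0.001904504446738896
cup 523.5809326171875 105.30384826660156 34.91436004638672 0.03348503926488655 [0.52452125 0.10486105]
cup 422.7003173828125 -28.32565689086914 34.59754943847656 0.03329454907432988 [ 0.42315468 -0.02890822]
cup 533.9085693359375 -23.30170440673828 34.513641357421875 0.03345285278527532 [ 0.53432883 -0.02331526]
s1 bell top [0.34562782 0.24236574 0.06637892] 0.06931794496342258 [0.30714492 0.20398397 0.00531477] [0.40173112 0.27175104 0.06931794]
d1 bell top [0.34756712 0.24420099 0.06631878] 0.07029527236220556 [0.28815102 0.20624202 0.00509136] [0.387682   0.29390415 0.07029527]
w1 bell top [0.34656567 0.2394226  0.06541714] 0.06823534776922224 [0.30599388 0.20070481 0.00504471] [0.38674978 0.27060749 0.06823535]
```

```bash
cat >> h.py <<'E'
CY=np.radians(-24.5); CO=np.array([.5015,-.2577]); CX=np.array([np.cos(CY),np.sin(CY)]); CYv=np.array([-np.sin(CY),np.cos(CY)])
def c2w(x,y): return CO+x*CX+y*CYv
def w2c(P): d=np.asarray(P)[...,:2]-CO; return np.stack([d@CX,d@CYv],-1)
E
python3 - <<'E'
from h import *
W=np.load("w1.npz")["W"]; q=w2c(W); z=W[...,2]
m=(q[...,0]<-.076)&(q[...,0]>-.12)&(abs(q[...,1]+.0255)<.04)&(z>.04)&(z<.065)
t=q[m]; print("tab",np.percentile(t,[1,50,99],axis=0),np.median(z[m]))
m=(abs(q[...,0])<.09)&(q[...,1]>-.17)&(q[...,1]<.16)&(z>.04)&(z<.08)
print(np.percentile(q[m],[.2,99.8],axis=0))
g=c2w(-.096,-.0255); print(g)
inc(g[0],g[1],.13,65.5); print(get_obs()["q"])
E
```

```text
tab [[-0.10403379 -0.04317012]
 [-0.0902534  -0.02530331]
 [-0.07680325 -0.00781615]] 0.05439350036036056
[[-0.0872256  -0.15345092]
 [ 0.0713022   0.15387127]]
[ 0.40356904 -0.24109346]
pos [ 0.3992 -0.1541  0.4408] yaw -114.5 F [ 0.4  0.  -0.1] op 1.003 t 2.0 q6 1.35
{'tx': np.float64(0.0773), 'ty': np.float64(-0.0404), 'tz': np.float64(0.3107), 'turn': np.float64(-0.0)}
[-6.47207844e-01 -2.52399005e-01  1.61641693e+00 -2.10858962e-04
  1.77855424e+00  1.35118959e+00]
```

Call:
{"method": "move_arm", "body": {
  "increments": [
    {"tx":0.077,"ty":-0.04,"tz":0.2,"turn":-90},
    {"tx":0.077,"ty":-0.04,"tz":0.2,"turn":-90},
    {"tx":0.077,"ty":-0.04,"tz":0.2,"turn":-90},
    {"tx":0.077,"ty":-0.04,"tz":0.2,"turn":-90},
    {"tx":0.077,"ty":-0.04,"tz":0.2,"turn":-90},
    {"tx":0.077,"ty":-0.04,"tz":0.2,"turn":-90},
    {"tx":0.077,"ty":-0.04,"tz":0.2,"turn":-90},
    {"tx":0.077,"ty":-0.04,"tz":0.2,"turn":-90},
    {"tx":0.077,"ty":-0.04,"tz":0.2,"turn":-90},
    {"tx":0.077,"ty":-0.04,"tz":0.2,"turn":-90},
    {"tx":0.077,"ty":-0.04,"tz":0.2,"turn":-90},
    {"tx":0.077,"ty":-0.04,"tz":0.2,"turn":-90},
    {"tx":0.077,"ty":-0.04,"tz":0.2,"turn":-90},
    {"tx":0.077,"ty":-0.04,"tz":0.2,"turn":-90}
  ]
}}

```text
time_s: 3.13
eef_pos: [0.4036, -0.2406, 0.2409]
eef_rot: [-0.0, 0.977, -0.211, -0.0]
wrist_force: [0.2, 0.4, 0.1]
opening: 1.002
```

Call:
{"method": "move_arm", "body": {
  "increments": [
    {"tx":0,"ty":0,"tz":0.1,"turn":-90},
    {"tx":0,"ty":0,"tz":0.1,"turn":-90},
    {"tx":0,"ty":0,"tz":0.1,"turn":-90},
    {"tx":0,"ty":0,"tz":0.1,"turn":-90},
    {"tx":0,"ty":0,"tz":0.1,"turn":-90},
    {"tx":0,"ty":0,"tz":0.1,"turn":-90},
    {"tx":0,"ty":0,"tz":0.1,"turn":-90},
    {"tx":0,"ty":0,"tz":0.1,"turn":-90},
    {"tx":0,"ty":0,"tz":0.1,"turn":-90},
    {"tx":0,"ty":0,"tz":0.1,"turn":-90},
    {"tx":0,"ty":0,"tz":0.1,"turn":-90},
    {"tx":0,"ty":0,"tz":0.1,"turn":-90},
    {"tx":0,"ty":0,"tz":0.1,"turn":-90},
    {"tx":0,"ty":0,"tz":0.1,"turn":-90}
  ]
}}

```text
time_s: 4.3
eef_pos: [0.4038, -0.2403, 0.1411]
eef_rot: [-0.0, 0.841, 0.541, -0.0]
wrist_force: [0.7, -0.2, 0.7]
opening: 0.998
```

```bash
python3 - <<'E'
from h import *
g=c2w(-.096,-.0255)
inc(g[0],g[1],.029,65.5); print(get_obs()["q"])
p,d,c=snap("wrist"); cv2.imwrite("pics/w2.png",p[:,:,::-1])
E
```

```text
pos [ 0.4038 -0.2403  0.1411] yaw 65.54 F [ 0.7 -0.2  0.7] op 0.998 t 4.3 q6 -1.93
{'tx': np.float64(-0.0008), 'ty': np.float64(0.0001), 'tz': np.float64(0.1121), 'turn': np.float64(0.04)}
[-7.90135828e-01  5.07878504e-02  1.94731096e+00 -4.81828263e-05
  1.14386892e+00 -1.93407703e+00]
```

View pics/w2.png

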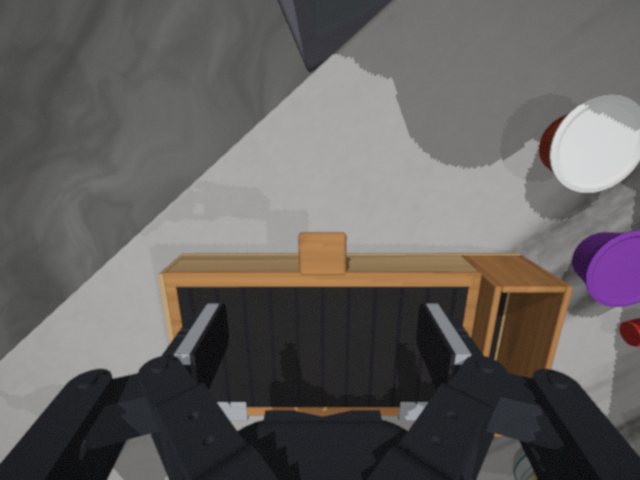

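Call:
{"method": "move_arm", "body": {
  "increments": [
    {"tx":0,"ty":0,"tz":0.04,"turn":0},
    {"tx":0,"ty":0,"tz":0.08,"turn":0},
    {"tx":0,"ty":0,"tz":0.1,"turn":0},
    {"tx":0,"ty":0,"tz":0.112,"turn":0},
    {"tx":0,"ty":0,"tz":0.112,"turn":0}
  ]
}}

```text
time_s: 4.77
eef_pos: [0.4021, -0.2381, 0.0263]
eef_rot: [-0.003, 0.842, 0.54, -0.001]
wrist_force: [-1.5, 0.7, -0.4]
opening: 1.0
```

Call:
{"method": "move_arm", "body": {
  "increments": [
    {"tx":0,"ty":0,"tz":0,"turn":0},
    {"tx":0,"ty":0,"tz":0,"turn":0},
    {"tx":0,"ty":0,"tz":0,"turn":0},
    {"tx":0,"ty":0,"tz":0,"turn":0},
    {"tx":0,"ty":0,"tz":0,"turn":0},
    {"tx":0,"ty":0,"tz":0,"turn":0},
    {"tx":0,"ty":0,"tz":0,"turn":0},
    {"tx":0,"ty":0,"tz":0,"turn":0}
  ],
  "gripper": 0
}}

```text
time_s: 5.43
eef_pos: [0.4049, -0.2409, 0.0307]
eef_rot: [0.001, 0.84, 0.542, -0.0]
wrist_force: [-2.3, -1.1, 5.5]
opening: 0.412
```

```bash
python3 - <<'E'
from h import *
inc()
r=.166
for th in np.radians(np.arange(6,103,6)):
    print(round(np.degrees(th)),"ty",round(r*(1-np.cos(th)),3),"tz",round(-r*np.sin(th),3))
p,d,c=snap("wrist"); cv2.imwrite("pics/w3.png",p[:,:,::-1])
E
```

```text
pos [ 0.4049 -0.2409  0.0307] yaw 65.62 F [-2.3 -1.1  5.5] op 0.412 t 5.4 q6 -1.93
{'tx': np.float64(0.0), 'ty': np.float64(0.0), 'tz': np.float64(0.0)}
6 ty 0.001 tz -0.017
12 ty 0.004 tz -0.035
18 ty 0.008 tz -0.051
24 ty 0.014 tz -0.068
30 ty 0.022 tz -0.083
36 ty 0.032 tz -0.098
42 ty 0.043 tz -0.111
48 ty 0.055 tz -0.123
54 ty 0.068 tz -0.134
60 ty 0.083 tz -0.144
66 ty 0.098 tz -0.152
72 ty 0.115 tz -0.158
78 ty 0.131 tz -0.162
84 ty 0.149 tz -0.165
90 ty 0.166 tz -0.166
96 ty 0.183 tz -0.165
102 ty 0.201 tz -0.162
```

View pics/w3.png

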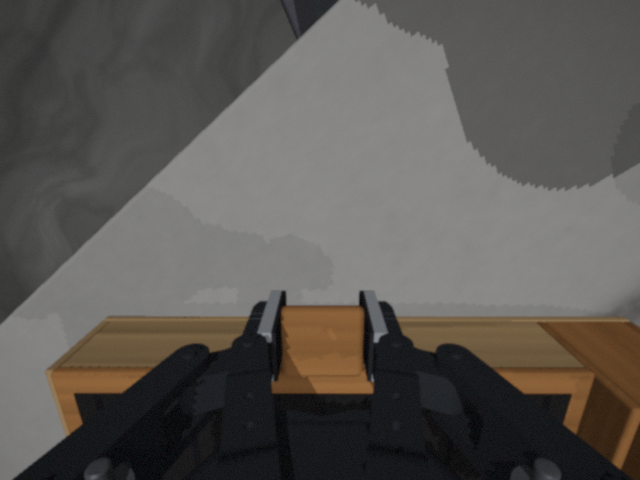

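Call:
{"method": "move_arm", "body": {
  "increments": [
    {"tx":0,"ty":0.001,"tz":-0.017,"turn":0},
    {"tx":0,"ty":0.004,"tz":-0.035,"turn":0},
    {"tx":0,"ty":0.008,"tz":-0.051,"turn":0},
    {"tx":0,"ty":0.014,"tz":-0.068,"turn":0},
    {"tx":0,"ty":0.022,"tz":-0.083,"turn":0},
    {"tx":0,"ty":0.032,"tz":-0.098,"turn":0},
    {"tx":0,"ty":0.043,"tz":-0.111,"turn":0},
    {"tx":0,"ty":0.055,"tz":-0.123,"turn":0},
    {"tx":0,"ty":0.068,"tz":-0.134,"turn":0},
    {"tx":0,"ty":0.083,"tz":-0.144,"turn":0},
    {"tx":0,"ty":0.098,"tz":-0.152,"turn":0},
    {"tx":0,"ty":0.115,"tz":-0.158,"turn":0},
    {"tx":0,"ty":0.131,"tz":-0.162,"turn":0},
    {"tx":0,"ty":0.149,"tz":-0.165,"turn":0},
    {"tx":0,"ty":0.166,"tz":-0.166,"turn":0},
    {"tx":0,"ty":0.183,"tz":-0.165,"turn":0},
    {"tx":0,"ty":0.195,"tz":-0.163,"turn":0},
    {"tx":0,"ty":0.195,"tz":-0.163,"turn":0}
  ]
}}

```text
time_s: 6.98
eef_pos: [0.5824, -0.3213, 0.1922]
eef_rot: [0.0, 0.841, 0.542, -0.001]
wrist_force: [-2.8, -2.9, 0.1]
opening: 0.404
```

```bash
python3 - <<'E'
from h import *
inc()
p,d,c=snap("side"); crop(p,220,20,460,300,2.1,"d3.png")
E
```

```text
pos [ 0.5824 -0.3213  0.1922] yaw 65.58 F [-2.8 -2.9  0.1] op 0.404 t 7.0 q6 -1.83
{'tx': np.float64(0.0), 'ty': np.float64(0.0), 'tz': np.float64(0.0)}
```

View pics/d3.png

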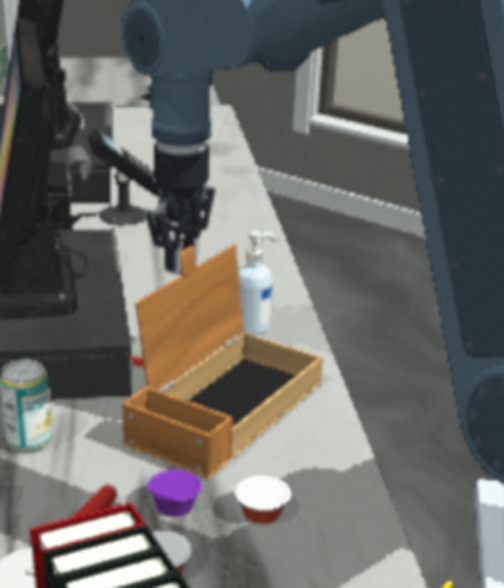

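Call:
{"method": "move_arm", "body": {
  "increments": [
    {"tx":0,"ty":0,"tz":0,"turn":0},
    {"tx":0,"ty":0,"tz":0,"turn":0},
    {"tx":0,"ty":0,"tz":0,"turn":0},
    {"tx":0,"ty":0,"tz":0,"turn":0},
    {"tx":0,"ty":0,"tz":-0.04,"turn":0},
    {"tx":0,"ty":0,"tz":-0.08,"turn":0},
    {"tx":0,"ty":0,"tz":-0.1,"turn":0}
  ],
  "gripper": 1
}}

```text
time_s: 7.62
eef_pos: [0.583, -0.3207, 0.2979]
eef_rot: [0.003, 0.84, 0.542, 0.001]
wrist_force: [0.2, -1.9, 1.2]
opening: 0.998
```

```bash
cat >> h.py <<'E'
def cups(name="scene",tag=None):
    p,d,c=snap(name); W=cloud(d,c); 
    if tag: cv2.imwrite(f"pics/{tag}.png",p[:,:,::-1])
    hsv=cv2.cvtColor(p,cv2.COLOR_RGB2HSV); z=W[...,2]
    m=(z>.029)&(z<.04)&(W[...,0]>.3)&(W[...,0]<.8)&(W[...,1]>-.3)&(W[...,1]<.35)
    n,l,s,ce=cv2.connectedComponentsWithStats(m.astype(np.uint8))
    for i in range(1,n):
        if s[i,4]<60: continue
        P=W[l==i]; (cx,cy),r=cv2.minEnclosingCircle((P[:,:2]*1000).astype(np.float32))
        print("blob px",ce[i].round(),"n",s[i,4],"xy",round(cx),round(cy),"r",round(r,1),"rgb",np.median(p[l==i],0))
E
python3 - <<'E'
from h import *
cups("scene","s4"); cups("side")
inc(.4227,-.0283,.1,65.5)
E
```

```text
blob px [307. 188.] n 112 xy 732 -240 r 70.2 rgb [37. 38. 39.]
blob px [276. 203.] n 61 xy 751 -125 r 31.6 rgb [182. 193. 172.]
blob px [209. 233.] n 160 xy 789 106 r 78.5 rgb [174.  138.5 104.5]
blob px [322. 235.] n 67 xy 550 -122 r 61.9 rgb [87. 57. 32.]
blob px [301. 249.] n 329 xy 532 -23 r 37.0 rgb [144.  62. 197.]
blob px [327. 268.] n 212 xy 423 -28 r 35.7 rgb [247.5 248.  248. ]
blob px [269. 274.] n 394 xy 524 103 r 37.4 rgb [183. 182. 183.]
blob px [224. 310.] n 61 xy 496 270 r 30.7 rgb [72. 55. 56.]
blob px [263. 202.] n 119 xy 705 -253 r 59.7 rgb [41. 43. 43.]
blob px [320. 226.] n 258 xy 518 -222 r 134.7 rgb [141.5 101.5  56. ]
blob px [233. 225.] n 79 xy 760 -125 r 32.8 rgb [180. 185. 171.]
blob px [303. 251.] n 328 xy 536 -23 r 36.2 rgb [143.  67. 196.]
blob px [345. 254.] n 331 xy 423 -27 r 35.7 rgb [250. 252. 251.]
blob px [193. 279.] n 126 xy 787 111 r 75.4 rgb [152. 122.  81.]
blob px [303. 280.] n 187 xy 524 105 r 34.9 rgb [185. 190. 187.]
blob px [364. 336.] n 210 xy 348 244 r 32.9 rgb [213.  221.  222.5]
pos [ 0.5839 -0.3214  0.2991] yaw 65.64 F [-0.3 -0.1 -0.3] op 1.0 t 7.7 q6 -1.83
{'tx': np.float64(0.201), 'ty': np.float64(-0.2699), 'tz': np.float64(0.1958), 'turn': np.float64(0.14)}
```

Call:
{"method": "move_arm", "body": {
  "increments": [
    {"tx":0.201,"ty":-0.27,"tz":0,"turn":0},
    {"tx":0.201,"ty":-0.27,"tz":0,"turn":0},
    {"tx":0.201,"ty":-0.27,"tz":0,"turn":0},
    {"tx":0.201,"ty":-0.27,"tz":0,"turn":0},
    {"tx":0.201,"ty":-0.27,"tz":0,"turn":0},
    {"tx":0.201,"ty":-0.27,"tz":0.19,"turn":0},
    {"tx":0.201,"ty":-0.27,"tz":0.19,"turn":0},
    {"tx":0.201,"ty":-0.27,"tz":0.19,"turn":0},
    {"tx":0.201,"ty":-0.27,"tz":0.19,"turn":0},
    {"tx":0.201,"ty":-0.27,"tz":0.19,"turn":0},
    {"tx":0.201,"ty":-0.27,"tz":0.19,"turn":0},
    {"tx":0.201,"ty":-0.27,"tz":0.19,"turn":0}
  ]
}}

```text
time_s: 8.72
eef_pos: [0.4132, -0.0222, 0.0975]
eef_rot: [-0.004, 0.84, 0.543, -0.003]
wrist_force: [-0.7, -0.9, 0.5]
opening: 0.997
```

```bash
python3 - <<'E'
from h import *
inc(.4227,-.0283,.008,65.5)
p,d,c=snap("wrist"); cv2.imwrite("pics/w5.png",p[:,:,::-1])
E
```

```text
pos [ 0.4132 -0.0222  0.0975] yaw 65.74 F [-0.7 -0.9  0.5] op 0.997 t 8.7 q6 -1.49
{'tx': np.float64(-0.0016), 'ty': np.float64(0.0122), 'tz': np.float64(0.0893), 'turn': np.float64(0.24)}
```

View pics/w5.png

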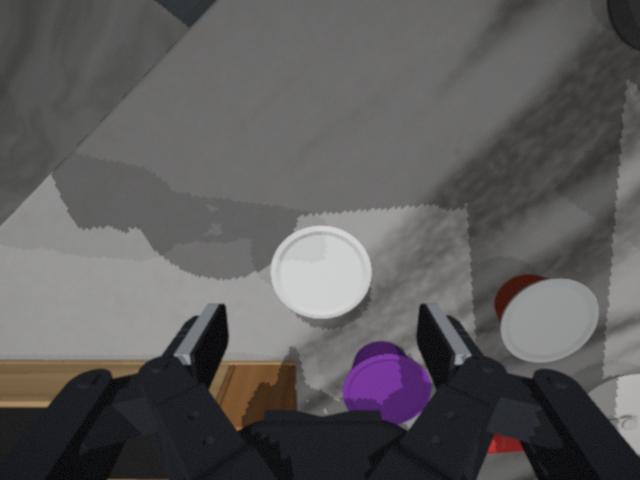

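```bash
python3 - <<'E'
from h import *
inc(.4227,-.0283,.008,65.5)
cups("wrist")
E
```

```text
pos [ 0.4162 -0.0241  0.1002] yaw 65.73 F [ 0.7 -0.2  0.9] op 0.998 t 8.8 q6 -1.49
{'tx': np.float64(-0.0012), 'ty': np.float64(0.0081), 'tz': np.float64(0.0922), 'turn': np.float64(0.23)}
blob px [322. 264.] n 7254 xy 423 -28 r 34.6 rgb [204. 205. 205.]
blob px [548. 312.] n 6347 xy 524 106 r 35.0 rgb [146. 147. 148.]
blob px [387. 381.] n 4865 xy 533 -21 r 35.1 rgb [102.  50. 133.]
blob px [ 34. 381.] n 714 xy 417 -271 r 29.5 rgb [116.  96.  68.]
blob px [253. 381.] n 840 xy 492 -117 r 31.7 rgb [109.  76.  45.]
```

Call:
{"method": "move_arm", "body": {
  "increments": [
    {"tx":0,"ty":0.003,"tz":0.0,"turn":0},
    {"tx":0,"ty":0.003,"tz":0,"turn":0},
    {"tx":0,"ty":0.003,"tz":0,"turn":0}
  ]
}}

```text
time_s: 9.07
eef_pos: [0.4235, -0.0282, 0.1039]
eef_rot: [0.001, 0.841, 0.541, 0.001]
wrist_force: [-0.2, -0.9, -0.5]
opening: 0.998
```

```bash
python3 - <<'E'
from h import *
inc(.423,-.028,.008,65.5)
E
```

```text
pos [ 0.4235 -0.0282  0.1039] yaw 65.57 F [-0.2 -0.9 -0.5] op 0.998 t 9.1 q6 -1.49
{'tx': np.float64(-0.0001), 'ty': np.float64(-0.0009), 'tz': np.float64(0.0959), 'turn': np.float64(0.07)}
```

Call:
{"method": "move_arm", "body": {
  "increments": [
    {"tx":0,"ty":0,"tz":0.03,"turn":0},
    {"tx":0,"ty":0,"tz":0.06,"turn":0},
    {"tx":0,"ty":0,"tz":0.08,"turn":0},
    {"tx":0,"ty":0,"tz":0.09,"turn":0},
    {"tx":0,"ty":0,"tz":0.097,"turn":0},
    {"tx":0,"ty":0,"tz":0.097,"turn":0},
    {"tx":0,"ty":0,"tz":0.097,"turn":0},
    {"tx":0,"ty":0,"tz":0.097,"turn":0}
  ]
}}

```text
time_s: 9.73
eef_pos: [0.4229, -0.0274, 0.0065]
eef_rot: [0.001, 0.84, 0.542, 0.001]
wrist_force: [1.5, -0.2, -0.3]
opening: 0.996
```

Call:
{"method": "move_arm", "body": {
  "increments": [
    {"tx":0,"ty":0,"tz":0,"turn":0},
    {"tx":0,"ty":0,"tz":0,"turn":0},
    {"tx":0,"ty":0,"tz":0,"turn":0},
    {"tx":0,"ty":0,"tz":0,"turn":0},
    {"tx":0,"ty":0,"tz":0,"turn":0},
    {"tx":0,"ty":0,"tz":0,"turn":0}
  ],
  "gripper": 0.6
}}

```text
time_s: 10.23
eef_pos: [0.4226, -0.0272, 0.0069]
eef_rot: [0.001, 0.84, 0.542, 0.0]
wrist_force: [-4.4, 0.9, 17.0]
opening: 0.697
```

```bash
python3 - <<'E'
from h import *
p,d,c=snap("wrist"); cv2.imwrite("pics/w6.png",p[:,:,::-1])
p,d,c=snap("scene"); crop(p,250,180,410,330,4,"s6.png"); inc()
E
```

```text
pos [ 0.4226 -0.0272  0.0069] yaw 65.64 F [-4.7  1.  15.7] op 0.696 t 10.3 q6 -1.49
{'tx': np.float64(0.0), 'ty': np.float64(0.0), 'tz': np.float64(0.0)}
```

View pics/w6.png

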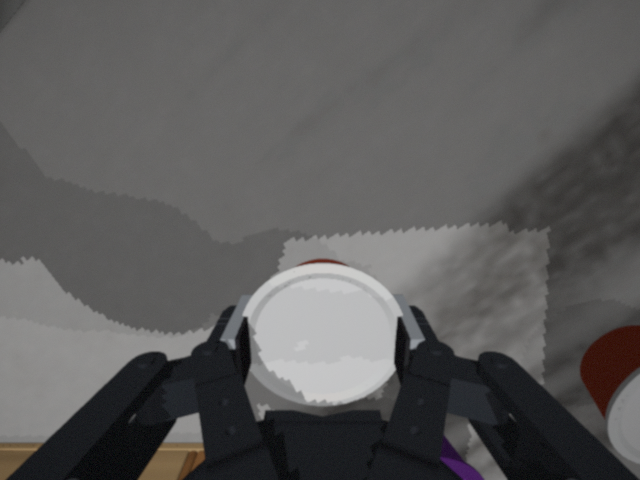

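View pics/s6.png

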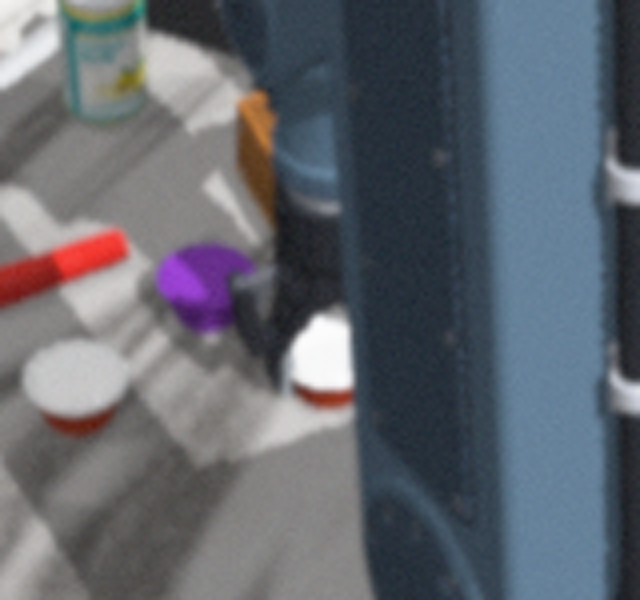

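Call:
{"method": "move_arm", "body": {
  "increments": [
    {"tx":0,"ty":0,"tz":-0.01,"turn":0},
    {"tx":0,"ty":0,"tz":-0.03,"turn":0},
    {"tx":0,"ty":0,"tz":-0.06,"turn":0},
    {"tx":0,"ty":0,"tz":-0.09,"turn":0},
    {"tx":0,"ty":0,"tz":-0.09,"turn":0},
    {"tx":0,"ty":0,"tz":-0.09,"turn":0}
  ]
}}

```text
time_s: 10.83
eef_pos: [0.4234, -0.0275, 0.0975]
eef_rot: [0.002, 0.84, 0.542, 0.002]
wrist_force: [-0.5, -0.3, -0.9]
opening: 0.691
```

```bash
python3 - <<'E'
from h import *
p,d,c=snap("wrist"); cv2.imwrite("pics/w7.png",p[:,:,::-1])
p,d,c=snap("side"); crop(p,250,100,410,250,4,"d7.png"); inc()
W=cloud(d,c)
E
```

```text
pos [ 0.4212 -0.0267  0.0949] yaw 65.62 F [-1.1  0.6 -0.7] op 0.693 t 10.9 q6 -1.49
{'tx': np.float64(0.0), 'ty': np.float64(0.0), 'tz': np.float64(0.0)}
```

View pics/w7.png

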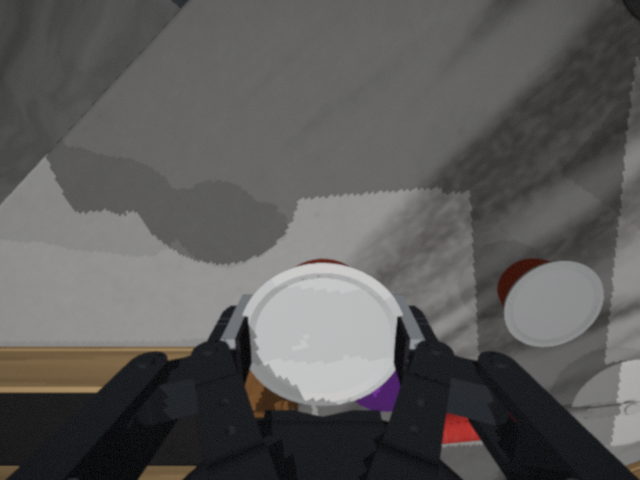

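View pics/d7.png

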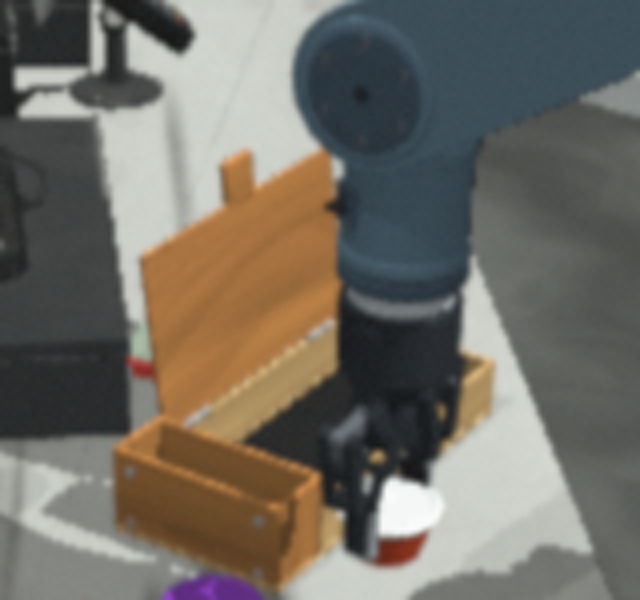

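```bash
python3 - <<'E'
from h import *
g=c2w(-.005,-.0835); print(g); inc(g[0],g[1],.13,65.5)
E
```

```text
[ 0.46232331 -0.3316083 ]
pos [ 0.4212 -0.0267  0.0949] yaw 65.62 F [-1.1  0.6 -0.7] op 0.693 t 10.9 q6 -1.49
{'tx': np.float64(-0.2607), 'ty': np.float64(0.1633), 'tz': np.float64(-0.0351), 'turn': np.float64(0.12)}
```

Call:
{"method": "move_arm", "body": {
  "increments": [
    {"tx":0,"ty":0,"tz":-0.035,"turn":0},
    {"tx":-0.26,"ty":0.163,"tz":-0.035,"turn":0},
    {"tx":-0.26,"ty":0.163,"tz":-0.035,"turn":0},
    {"tx":-0.26,"ty":0.163,"tz":-0.035,"turn":0},
    {"tx":-0.26,"ty":0.163,"tz":-0.035,"turn":0},
    {"tx":-0.26,"ty":0.163,"tz":-0.035,"turn":0},
    {"tx":-0.26,"ty":0.163,"tz":-0.035,"turn":0},
    {"tx":-0.26,"ty":0.163,"tz":-0.035,"turn":0},
    {"tx":-0.26,"ty":0.163,"tz":-0.035,"turn":0},
    {"tx":-0.26,"ty":0.163,"tz":-0.035,"turn":0},
    {"tx":-0.26,"ty":0.163,"tz":-0.035,"turn":0},
    {"tx":-0.26,"ty":0.163,"tz":-0.035,"turn":0},
    {"tx":-0.26,"ty":0.163,"tz":-0.035,"turn":0},
    {"tx":-0.26,"ty":0.163,"tz":-0.035,"turn":0}
  ]
}}

```text
time_s: 12.1
eef_pos: [0.4627, -0.3294, 0.1299]
eef_rot: [-0.001, 0.84, 0.543, -0.0]
wrist_force: [-0.2, 0.9, -1.0]
opening: 0.693
```

```bash
python3 - <<'E'
from h import *
g=c2w(-.005,-.0835); inc(g[0],g[1],.013,65.5)
E
```

```text
pos [ 0.4627 -0.3294  0.1299] yaw 65.71 F [-0.2  0.9 -1. ] op 0.693 t 12.1 q6 -1.97
{'tx': np.float64(-0.0022), 'ty': np.float64(0.0006), 'tz': np.float64(0.1169), 'turn': np.float64(0.21)}
```

Call:
{"method": "move_arm", "body": {
  "increments": [
    {"tx":-0.002,"ty":0,"tz":0.03,"turn":0},
    {"tx":-0.002,"ty":0,"tz":0.06,"turn":0},
    {"tx":-0.002,"ty":0,"tz":0.08,"turn":0},
    {"tx":-0.002,"ty":0,"tz":0.1,"turn":0},
    {"tx":-0.002,"ty":0,"tz":0.11,"turn":0},
    {"tx":-0.002,"ty":0,"tz":0.115,"turn":0},
    {"tx":-0.002,"ty":0,"tz":0.1165,"turn":0},
    {"tx":-0.002,"ty":0,"tz":0.1165,"turn":0},
    {"tx":-0.002,"ty":0,"tz":0.1165,"turn":0}
  ]
}}

```text
time_s: 12.85
eef_pos: [0.4628, -0.3335, 0.0151]
eef_rot: [0.001, 0.84, 0.542, 0.0]
wrist_force: [-0.4, -0.0, -0.7]
opening: 0.695
```

Call:
{"method": "move_arm", "body": {
  "increments": [
    {"tx":0,"ty":0,"tz":0,"turn":0},
    {"tx":0,"ty":0,"tz":0,"turn":0},
    {"tx":0,"ty":0,"tz":0,"turn":0},
    {"tx":0,"ty":0,"tz":0,"turn":0},
    {"tx":0,"ty":0,"tz":0,"turn":0},
    {"tx":0,"ty":0,"tz":-0.03,"turn":0},
    {"tx":0,"ty":0,"tz":-0.07,"turn":0},
    {"tx":0,"ty":0,"tz":-0.11,"turn":0},
    {"tx":0,"ty":0,"tz":-0.13,"turn":0}
  ],
  "gripper": 0.97
}}

```text
time_s: 13.6
eef_pos: [0.4635, -0.3345, 0.1488]
eef_rot: [0.003, 0.84, 0.542, 0.001]
wrist_force: [1.0, -1.8, 0.4]
opening: 0.968
```

```bash
python3 - <<'E'
from h import *
p,d,c=snap("wrist"); cv2.imwrite("pics/w8.png",p[:,:,::-1])
cups("scene"); 
inc(.5235,.105,.13,65.5)
E
```

```text
blob px [307. 188.] n 102 xy 732 -240 r 70.1 rgb [38. 38. 41.]
blob px [276. 203.] n 63 xy 749 -124 r 31.8 rgb [154. 165. 154.]
blob px [326. 217.] n 68 xy 572 -162 r 48.4 rgb [88. 58. 33.]
blob px [323. 234.] n 90 xy 556 -127 r 72.7 rgb [89.  60.  35.5]
blob px [209. 233.] n 138 xy 782 106 r 76.2 rgb [176.  138.  103.5]
blob px [301. 249.] n 333 xy 533 -22 r 35.6 rgb [142.  61. 188.]
blob px [269. 274.] n 394 xy 523 106 r 37.3 rgb [184. 183. 184.]
blob px [219. 318.] n 102 xy 485 296 r 56.4 rgb [67.  46.5 26. ]
pos [ 0.4644 -0.3354  0.1491] yaw 65.62 F [-1.  -0.6 -0.5] op 0.974 t 13.7 q6 -1.98
{'tx': np.float64(0.4256), 'ty': np.float64(-0.128), 'tz': np.float64(0.0164), 'turn': np.float64(0.12)}
```

View pics/w8.png

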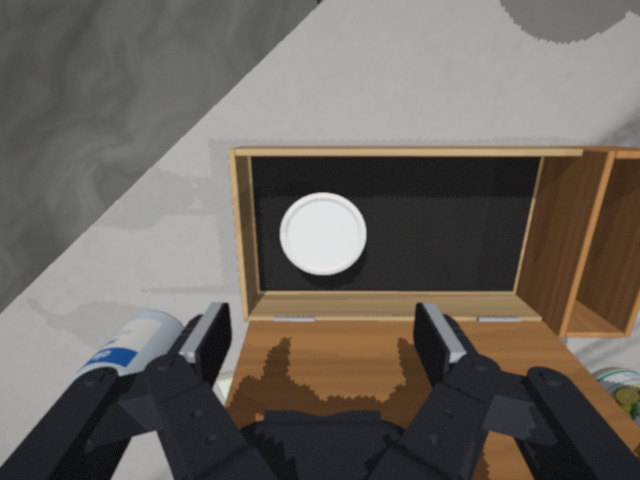

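Call:
{"method": "move_arm", "body": {
  "increments": [
    {"tx":0.426,"ty":-0.128,"tz":0.01,"turn":0},
    {"tx":0.426,"ty":-0.128,"tz":0.01,"turn":0},
    {"tx":0.426,"ty":-0.128,"tz":0.01,"turn":0},
    {"tx":0.426,"ty":-0.128,"tz":0.01,"turn":0},
    {"tx":0.426,"ty":-0.128,"tz":0.01,"turn":0},
    {"tx":0.426,"ty":-0.128,"tz":0.01,"turn":0},
    {"tx":0.426,"ty":-0.128,"tz":0.01,"turn":0},
    {"tx":0.426,"ty":-0.128,"tz":0.01,"turn":0},
    {"tx":0.426,"ty":-0.128,"tz":0.01,"turn":0},
    {"tx":0.426,"ty":-0.128,"tz":0.01,"turn":0},
    {"tx":0.426,"ty":-0.128,"tz":0.01,"turn":0},
    {"tx":0.426,"ty":-0.128,"tz":0.01,"turn":0},
    {"tx":0.426,"ty":-0.128,"tz":0.01,"turn":0},
    {"tx":0.426,"ty":-0.128,"tz":0.01,"turn":0},
    {"tx":0.426,"ty":-0.128,"tz":0.01,"turn":0},
    {"tx":0.426,"ty":-0.128,"tz":0.01,"turn":0}
  ],
  "gripper": 1
}}

```text
time_s: 15.03
eef_pos: [0.5211, 0.1068, 0.1335]
eef_rot: [-0.0, 0.841, 0.541, -0.0]
wrist_force: [0.4, 0.3, 0.0]
opening: 1.003
```

```bash
python3 - <<'E'
from h import *
cups("wrist","w9")
inc(.524,.105,.008,65.5)
E
```

```text
blob px [585.  72.] n 1356 xy 487 309 r 49.2 rgb [21. 17. 16.]
blob px [535. 173.] n 743 xy 543 273 r 80.2 rgb [37. 37. 41.]
blob px [323. 242.] n 5768 xy 524 106 r 34.6 rgb [158. 159. 160.]
blob px [180. 303.] n 2952 xy 533 -22 r 35.0 rgb [123.  60. 159.]
blob px [ 78. 327.] n 1325 xy 514 -141 r 55.9 rgb [102.  70.  42.]
blob px [ 55. 364.] n 554 xy 528 -156 r 26.3 rgb [64. 43. 26.]
blob px [340. 368.] n 83 xy 641 70 r 10.2 rgb [133.  40.  37.]
blob px [ 11. 436.] n 229 xy 577 -251 r 13.2 rgb [117.  97.  69.]
pos [0.5212 0.1068 0.1336] yaw 65.51 F [ 0.3 -0.  -1.1] op 0.999 t 15.1 q6 -1.16
{'tx': np.float64(-0.0005), 'ty': np.float64(0.0033), 'tz': np.float64(0.1256), 'turn': np.float64(0.01)}
```

View pics/w9.png

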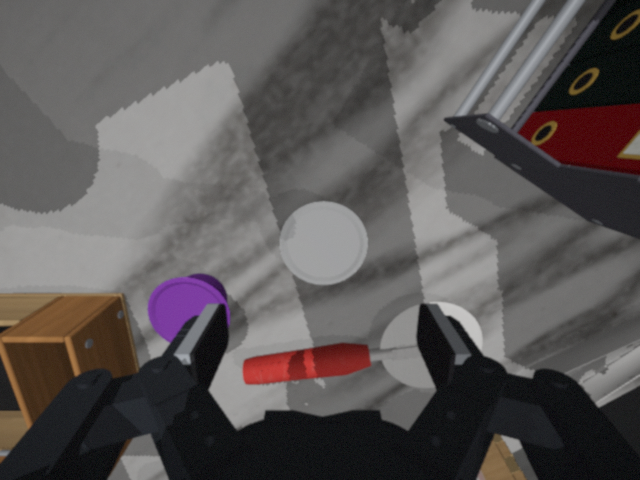

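Call:
{"method": "move_arm", "body": {
  "increments": [
    {"tx":0,"ty":0.003,"tz":0.03,"turn":0},
    {"tx":0,"ty":0.003,"tz":0.06,"turn":0},
    {"tx":0,"ty":0.003,"tz":0.09,"turn":0},
    {"tx":0,"ty":0.003,"tz":0.11,"turn":0},
    {"tx":0,"ty":0.003,"tz":0.12,"turn":0},
    {"tx":0,"ty":0.003,"tz":0.125,"turn":0},
    {"tx":0,"ty":0.003,"tz":0.125,"turn":0},
    {"tx":0,"ty":0.003,"tz":0.125,"turn":0}
  ]
}}

```text
time_s: 15.75
eef_pos: [0.525, 0.1064, 0.0098]
eef_rot: [0.0, 0.841, 0.542, 0.001]
wrist_force: [0.8, -0.1, 0.7]
opening: 1.0
```

Call:
{"method": "move_arm", "body": {
  "increments": [
    {"tx":0,"ty":0,"tz":0,"turn":0},
    {"tx":0,"ty":0,"tz":0,"turn":0},
    {"tx":0,"ty":0,"tz":0,"turn":0},
    {"tx":0,"ty":0,"tz":0,"turn":0},
    {"tx":0,"ty":0,"tz":0,"turn":0},
    {"tx":0,"ty":0,"tz":0,"turn":0}
  ],
  "gripper": 0.6
}}

```text
time_s: 16.25
eef_pos: [0.5254, 0.1067, 0.0112]
eef_rot: [0.001, 0.84, 0.542, 0.001]
wrist_force: [-3.8, -0.5, 12.5]
opening: 0.693
```

Call:
{"method": "move_arm", "body": {
  "increments": [
    {"tx":0,"ty":0,"tz":-0.01,"turn":0},
    {"tx":0,"ty":0,"tz":-0.03,"turn":0},
    {"tx":0,"ty":0,"tz":-0.06,"turn":0},
    {"tx":0,"ty":0,"tz":-0.09,"turn":0},
    {"tx":0,"ty":0,"tz":-0.12,"turn":0},
    {"tx":0,"ty":0,"tz":-0.14,"turn":0},
    {"tx":0,"ty":0,"tz":-0.14,"turn":0},
    {"tx":0,"ty":0,"tz":-0.14,"turn":0}
  ]
}}

```text
time_s: 16.92
eef_pos: [0.5252, 0.1069, 0.151]
eef_rot: [0.001, 0.84, 0.542, 0.002]
wrist_force: [0.5, 0.4, -1.6]
opening: 0.695
```

```bash
python3 - <<'E'
from h import *
p,d,c=snap("wrist"); cv2.imwrite("pics/w10.png",p[:,:,::-1])
g=c2w(-.005,.033); inc(g[0],g[1],None,65.5)
E
```

```text
pos [0.5239 0.1068 0.1492] yaw 65.63 F [-0.1  0.6 -1. ] op 0.693 t 17.0 q6 -1.17
{'tx': np.float64(-0.3083), 'ty': np.float64(0.1251), 'tz': np.float64(-0.0), 'turn': np.float64(0.13)}
```

View pics/w10.png

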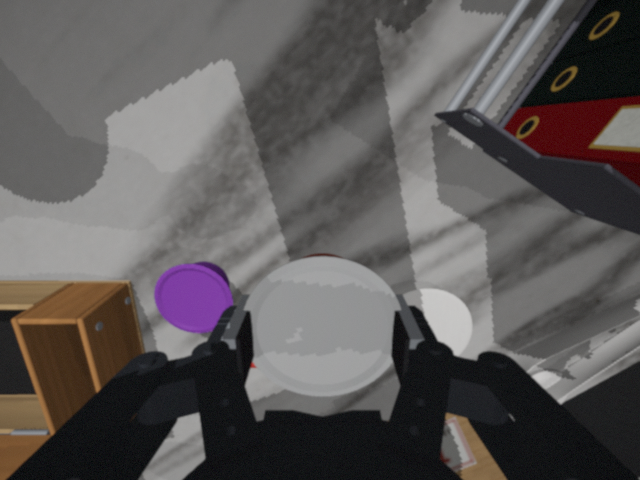

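Call:
{"method": "move_arm", "body": {
  "increments": [
    {"tx":-0.308,"ty":0.125,"tz":0,"turn":0},
    {"tx":-0.308,"ty":0.125,"tz":0,"turn":0},
    {"tx":-0.308,"ty":0.125,"tz":0,"turn":0},
    {"tx":-0.308,"ty":0.125,"tz":0,"turn":0},
    {"tx":-0.308,"ty":0.125,"tz":0,"turn":0},
    {"tx":-0.308,"ty":0.125,"tz":0,"turn":0},
    {"tx":-0.308,"ty":0.125,"tz":0,"turn":0},
    {"tx":-0.308,"ty":0.125,"tz":0,"turn":0},
    {"tx":-0.308,"ty":0.125,"tz":0,"turn":0},
    {"tx":-0.308,"ty":0.125,"tz":0,"turn":0},
    {"tx":-0.308,"ty":0.125,"tz":0,"turn":0},
    {"tx":-0.308,"ty":0.125,"tz":0,"turn":0},
    {"tx":-0.308,"ty":0.125,"tz":0,"turn":0}
  ]
}}

```text
time_s: 18.05
eef_pos: [0.5105, -0.2236, 0.1482]
eef_rot: [-0.001, 0.84, 0.543, -0.0]
wrist_force: [-0.7, 0.2, -0.3]
opening: 0.692
```

```bash
python3 - <<'E'
from h import *
g=c2w(-.005,.033); inc(g[0],g[1],.016,65.5)
E
```

```text
pos [ 0.5105 -0.2236  0.1482] yaw 65.73 F [-0.7  0.2 -0.3] op 0.692 t 18.1 q6 -1.77
{'tx': np.float64(-0.0018), 'ty': np.float64(0.0011), 'tz': np.float64(0.1321), 'turn': np.float64(0.23)}
```

Call:
{"method": "move_arm", "body": {
  "increments": [
    {"tx":-0.001,"ty":0,"tz":0.03,"turn":0},
    {"tx":-0.001,"ty":0,"tz":0.06,"turn":0},
    {"tx":-0.001,"ty":0,"tz":0.09,"turn":0},
    {"tx":-0.001,"ty":0,"tz":0.11,"turn":0},
    {"tx":-0.001,"ty":0,"tz":0.125,"turn":0},
    {"tx":-0.001,"ty":0,"tz":0.132,"turn":0},
    {"tx":-0.001,"ty":0,"tz":0.133,"turn":0},
    {"tx":-0.001,"ty":0,"tz":0.133,"turn":0},
    {"tx":-0.001,"ty":0,"tz":0.133,"turn":0}
  ]
}}

```text
time_s: 18.8
eef_pos: [0.5109, -0.2256, 0.0164]
eef_rot: [0.0, 0.84, 0.543, 0.0]
wrist_force: [1.1, -0.1, -0.3]
opening: 0.689
```

Call:
{"method": "move_arm", "body": {
  "increments": [
    {"tx":0,"ty":0,"tz":0,"turn":0},
    {"tx":0,"ty":0,"tz":0,"turn":0},
    {"tx":0,"ty":0,"tz":0,"turn":0},
    {"tx":0,"ty":0,"tz":0,"turn":0},
    {"tx":0,"ty":0,"tz":0,"turn":0},
    {"tx":0,"ty":0,"tz":-0.03,"turn":0},
    {"tx":0,"ty":0,"tz":-0.07,"turn":0},
    {"tx":0,"ty":0,"tz":-0.11,"turn":0},
    {"tx":0,"ty":0,"tz":-0.15,"turn":0},
    {"tx":0,"ty":0,"tz":-0.19,"turn":0},
    {"tx":0,"ty":0,"tz":-0.23,"turn":0},
    {"tx":0,"ty":0,"tz":-0.25,"turn":0}
  ],
  "gripper": 0.97
}}

```text
time_s: 19.8
eef_pos: [0.5118, -0.2274, 0.2718]
eef_rot: [0.004, 0.84, 0.542, 0.001]
wrist_force: [1.0, 0.0, 0.9]
opening: 0.973
```

```bash
python3 - <<'E'
from h import *
p,d,c=snap("wrist"); cv2.imwrite("pics/w11.png",p[:,:,::-1])
W=cloud(d,c);q=w2c(W);z=W[...,2]
m=(abs(q[...,0])<.066)&(abs(q[...,1]+.0255)<.124)&(z>.02)&(z<.06)
hsv=cv2.cvtColor(p,cv2.COLOR_RGB2HSV); m&=(hsv[...,1]<40)&(hsv[...,2]>90)
n,l,s,ce=cv2.connectedComponentsWithStats(m.astype(np.uint8))
for i in range(1,n):
    if s[i,4]>100: print(ce[i],s[i,4],q[l==i].mean(0),np.percentile(z[l==i],[5,50,95]))
p,d,c=snap("side"); crop(p,220,60,460,260,3,"d11.png")
inc()
W=cloud(d,c);q=w2c(W);z=W[...,2]
m=(q[...,0]>.06)&(q[...,0]<.14)&(abs(q[...,1]+.0255)<.13)&(z>.08)&(z<.23)
A=np.c_[q[m][:,0],np.ones(m.sum())]; print("flap pts",m.sum(), np.polyfit(z[m],q[m][:,0],1), np.percentile(z[m],[1,99]))
m2=m&(z>.2); print("tab",q[m2].mean(0),z[m2].max())
E
```

```text
[323.73820841 199.07751371] 2735 [-0.00656162  0.03297945] [0.03693561 0.03835755 0.04001526]
[221.27634488 200.70854827] 2714 [-0.00425327 -0.08533678] [0.03688171 0.03829232 0.03986993]
pos [ 0.5124 -0.2278  0.2714] yaw 65.62 F [ 0.1  1.  -0.3] op 0.971 t 19.9 q6 -1.78
{'tx': np.float64(0.0), 'ty': np.float64(0.0), 'tz': np.float64(0.0)}
flap pts 1922 [0.11132368 0.06399014] [0.08090462 0.22102947]
tab [ 0.08807073 -0.01992135] 0.22617164486740338
```

View pics/w11.png

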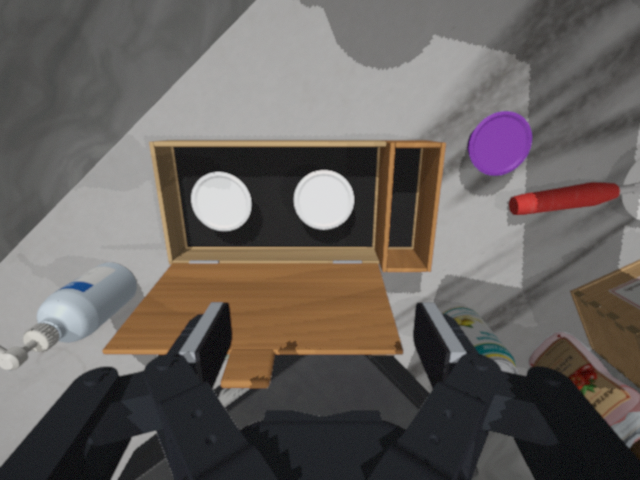

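View pics/d11.png

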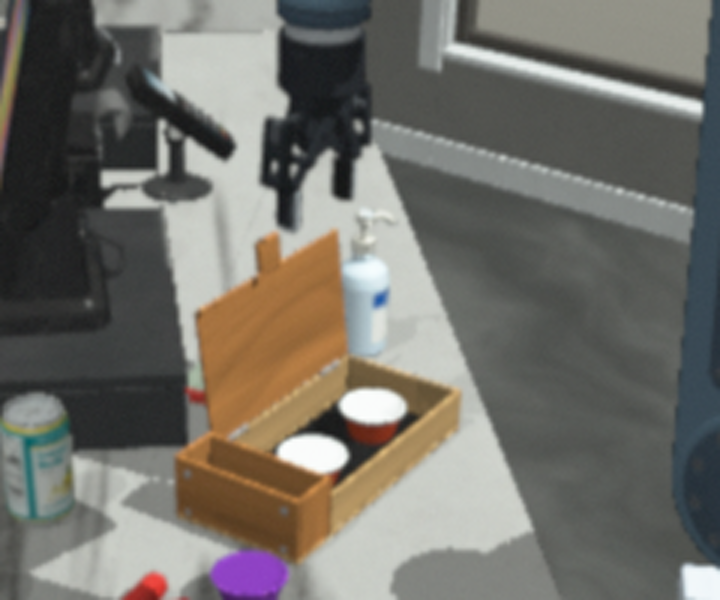

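```bash
python3 - <<'E'
from h import *
g=c2w(.09,-.0255); inc(g[0],g[1],.195,65.5)
E
```

```text
pos [ 0.5124 -0.2278  0.2714] yaw 65.62 F [ 0.1  1.  -0.3] op 0.971 t 19.9 q6 -1.78
{'tx': np.float64(-0.0572), 'ty': np.float64(0.0916), 'tz': np.float64(0.0774), 'turn': np.float64(0.12)}
```

Call:
{"method": "move_arm", "body": {
  "increments": [
    {"tx":-0.057,"ty":0.092,"tz":0,"turn":0},
    {"tx":-0.057,"ty":0.092,"tz":0,"turn":0},
    {"tx":-0.057,"ty":0.092,"tz":0,"turn":0},
    {"tx":-0.057,"ty":0.092,"tz":0,"turn":0},
    {"tx":-0.057,"ty":0.092,"tz":0.03,"turn":0},
    {"tx":-0.057,"ty":0.092,"tz":0.06,"turn":0},
    {"tx":-0.057,"ty":0.092,"tz":0.077,"turn":0},
    {"tx":-0.057,"ty":0.092,"tz":0.077,"turn":0},
    {"tx":-0.057,"ty":0.092,"tz":0.077,"turn":0}
  ]
}}

```text
time_s: 20.65
eef_pos: [0.5694, -0.315, 0.1867]
eef_rot: [-0.002, 0.84, 0.542, -0.001]
wrist_force: [0.3, -0.3, 0.4]
opening: 0.974
```

Call:
{"method": "move_arm", "body": {
  "increments": [
    {"tx":0,"ty":0,"tz":0,"turn":0},
    {"tx":0,"ty":0,"tz":0,"turn":0},
    {"tx":0,"ty":0,"tz":0,"turn":0},
    {"tx":0,"ty":0,"tz":0,"turn":0},
    {"tx":0,"ty":0,"tz":0,"turn":0},
    {"tx":0,"ty":0,"tz":0,"turn":0},
    {"tx":0,"ty":0,"tz":0,"turn":0}
  ],
  "gripper": 0
}}

```text
time_s: 21.23
eef_pos: [0.5714, -0.3164, 0.1906]
eef_rot: [0.001, 0.84, 0.542, 0.001]
wrist_force: [1.5, 1.8, 5.3]
opening: 0.412
```

```bash
python3 - <<'E'
from h import *
inc()
o=get_obs(); q=w2c(o["eef_pos"]); print("caddy",q)
zg=o["eef_pos"][2]+.0187-.0505; xg=.07-q[0]
r=np.hypot(zg,xg); th0=np.degrees(np.arctan2(zg,xg)); print("r,th",r,th0)
for th in np.arange(90,-1,-6):
    t=np.radians(th); x=.07-r*np.cos(t); z=.0505+r*np.sin(t)
    print(th,"ty",round(x-q[0],3),"tz",round(-(z-.0187-o["eef_pos"][2]),3))
p,d,c=snap("side"); crop(p,220,60,460,260,3,"d12.png")
E
```

```text
pos [ 0.5714 -0.3164  0.1906] yaw 65.63 F [1.5 1.8 5.3] op 0.412 t 21.2 q6 -1.83
{'tx': np.float64(0.0), 'ty': np.float64(0.0), 'tz': np.float64(0.0)}
caddy [ 0.08797822 -0.02446006]
r,th 0.15982754859541767 96.45859297929883
90 ty -0.018 tz -0.001
84 ty -0.035 tz -0.0
78 ty -0.051 tz 0.002
72 ty -0.067 tz 0.007
66 ty -0.083 tz 0.013
60 ty -0.098 tz 0.02
54 ty -0.112 tz 0.03
48 ty -0.125 tz 0.04
42 ty -0.137 tz 0.052
36 ty -0.147 tz 0.065
30 ty -0.156 tz 0.079
24 ty -0.164 tz 0.094
18 ty -0.17 tz 0.109
12 ty -0.174 tz 0.126
6 ty -0.177 tz 0.142
0 ty -0.178 tz 0.159
```

View pics/d12.png

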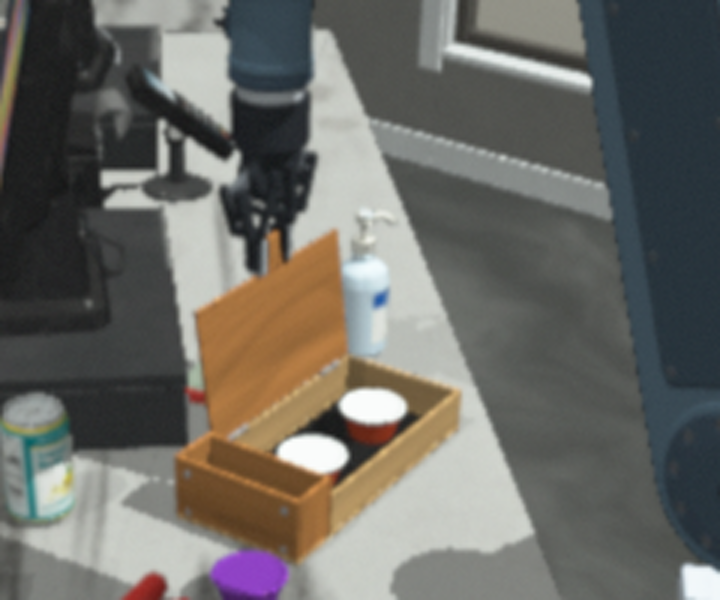

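Call:
{"method": "move_arm", "body": {
  "increments": [
    {"tx":0,"ty":-0.009,"tz":-0.006,"turn":0},
    {"tx":0,"ty":-0.018,"tz":-0.006,"turn":0},
    {"tx":0,"ty":-0.035,"tz":-0.005,"turn":0},
    {"tx":0,"ty":-0.052,"tz":-0.003,"turn":0},
    {"tx":0,"ty":-0.069,"tz":0.002,"turn":0},
    {"tx":0,"ty":-0.085,"tz":0.008,"turn":0},
    {"tx":0,"ty":-0.1,"tz":0.016,"turn":0},
    {"tx":0,"ty":-0.115,"tz":0.026,"turn":0},
    {"tx":0,"ty":-0.128,"tz":0.036,"turn":0},
    {"tx":0,"ty":-0.141,"tz":0.049,"turn":0},
    {"tx":0,"ty":-0.151,"tz":0.062,"turn":0},
    {"tx":0,"ty":-0.16,"tz":0.077,"turn":0},
    {"tx":0,"ty":-0.169,"tz":0.092,"turn":0},
    {"tx":0,"ty":-0.175,"tz":0.108,"turn":0},
    {"tx":0,"ty":-0.179,"tz":0.125,"turn":0},
    {"tx":0,"ty":-0.182,"tz":0.142,"turn":0},
    {"tx":0,"ty":-0.183,"tz":0.154,"turn":0},
    {"tx":0,"ty":-0.183,"tz":0.16,"turn":0},
    {"tx":0,"ty":-0.183,"tz":0.162,"turn":0},
    {"tx":0,"ty":-0.183,"tz":0.162,"turn":0}
  ]
}}

```text
time_s: 22.95
eef_pos: [0.4034, -0.2403, 0.0268]
eef_rot: [-0.001, 0.84, 0.542, -0.0]
wrist_force: [-2.4, 1.9, 2.2]
opening: 0.408
```

Call:
{"method": "move_arm", "body": {
  "increments": [
    {"tx":0,"ty":0,"tz":0.001,"turn":0},
    {"tx":0,"ty":0,"tz":0.001,"turn":0}
  ]
}}

```text
time_s: 23.12
eef_pos: [0.4034, -0.2403, 0.026]
eef_rot: [-0.001, 0.84, 0.542, -0.0]
wrist_force: [-3.8, 3.0, 2.4]
opening: 0.409
```

```bash
python3 - <<'E'
from h import *
inc()
p,d,c=snap("wrist"); cv2.imwrite("pics/w13.png",p[:,:,::-1])
W=cloud(d,c);q=w2c(W);z=W[...,2]
for a,b in((-.07,-.04),(-.04,0)):
    m=(q[...,0]>a)&(q[...,0]<b)&(abs(q[...,1]+.0255)<.1)&(z>.045)&(z<.07); print(np.median(z[m]),m.sum())
E
```

```text
pos [ 0.4034 -0.2403  0.026 ] yaw 65.65 F [-3.8  3.   2.4] op 0.409 t 23.1 q6 -1.94
{'tx': np.float64(0.0), 'ty': np.float64(0.0), 'tz': np.float64(0.0)}
0.05636214372426389 3593
0.05605546742526696 1524
```

View pics/w13.png

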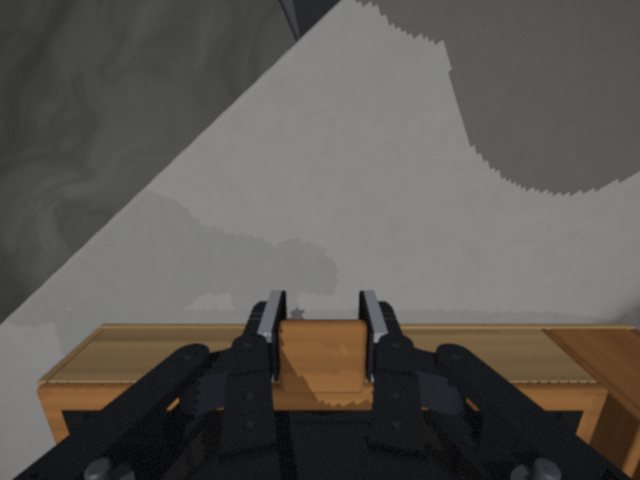

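Call:
{"method": "move_arm", "body": {
  "increments": [
    {"tx":0,"ty":0,"tz":0,"turn":0},
    {"tx":0,"ty":0,"tz":0,"turn":0},
    {"tx":0,"ty":0,"tz":0,"turn":0},
    {"tx":0,"ty":0,"tz":0,"turn":0},
    {"tx":0,"ty":0,"tz":0,"turn":0},
    {"tx":0,"ty":0,"tz":-0.04,"turn":0},
    {"tx":0,"ty":0,"tz":-0.08,"turn":0},
    {"tx":0,"ty":0,"tz":-0.12,"turn":0},
    {"tx":0,"ty":0,"tz":-0.16,"turn":0},
    {"tx":0,"ty":0,"tz":-0.16,"turn":0},
    {"tx":0,"ty":0,"tz":-0.16,"turn":0}
  ],
  "gripper": 1
}}

```text
time_s: 24.08
eef_pos: [0.4054, -0.2421, 0.1886]
eef_rot: [0.003, 0.84, 0.542, 0.001]
wrist_force: [0.1, 0.5, -0.3]
opening: 0.999
```

```bash
cat >> h.py <<'E'
def flap(n="wrist",tag=None):
    p,d,c=snap(n)
    if tag: cv2.imwrite(f"pics/{tag}.png",p[:,:,::-1])
    W=cloud(d,c);q=w2c(W);z=W[...,2]
    hsv=cv2.cvtColor(p,cv2.COLOR_RGB2HSV)
    m=(abs(q[...,0])<.062)&(abs(q[...,1]+.0255)<.11)&(z>.04)&(z<.1)&(hsv[...,2]<90)
    A=np.c_[q[m],np.ones(m.sum())]; print("flap plane (dz/dxc,dz/dyc,z0)",np.linalg.lstsq(A,z[m],rcond=None)[0].round(4),m.sum())
    m=(q[...,0]<-.076)&(q[...,0]>-.12)&(abs(q[...,1]+.0255)<.03)&(z>.03)&(z<.1); print("tab z",np.median(z[m]),m.sum())
E
python3 - <<'E'
from h import *
flap("wrist","w14"); flap("side"); inc()
p=cv2.imread("pics/w14.png")
E
```

```text
flap plane (dz/dxc,dz/dyc,z0) [-0.0236  0.0007  0.0554] 21642
tab z 0.0582150855474341 1404
flap plane (dz/dxc,dz/dyc,z0) [-0.0235  0.0003  0.0572] 1222
tab z 0.059518915882703194 76
pos [ 0.4034 -0.2402  0.185 ] yaw 65.62 F [-0.9  0.  -0.5] op 0.996 t 24.2 q6 -1.94
{'tx': np.float64(0.0), 'ty': np.float64(0.0), 'tz': np.float64(0.0)}
```

View pics/w14.png

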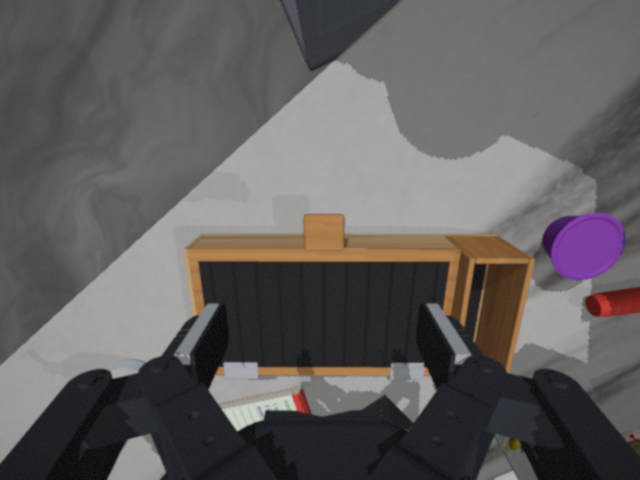

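Call:
{"method": "move_arm", "body": {
  "increments": [
    {"tx":0,"ty":0.03,"tz":0,"turn":0},
    {"tx":0,"ty":0.03,"tz":0.04,"turn":0},
    {"tx":0,"ty":0.03,"tz":0.08,"turn":0},
    {"tx":0,"ty":0.03,"tz":0.11,"turn":0},
    {"tx":0,"ty":0.03,"tz":0.12,"turn":0},
    {"tx":0,"ty":0.03,"tz":0.125,"turn":0},
    {"tx":0,"ty":0.03,"tz":0.125,"turn":0},
    {"tx":0,"ty":0.03,"tz":0.125,"turn":0}
  ],
  "gripper": 0
}}

```text
time_s: 24.85
eef_pos: [0.4318, -0.2536, 0.0617]
eef_rot: [0.001, 0.84, 0.542, 0.0]
wrist_force: [0.4, -0.0, -0.2]
opening: 0.005
```

Call:
{"method": "move_arm", "body": {
  "increments": [
    {"tx":0,"ty":0,"tz":0.002,"turn":0},
    {"tx":0,"ty":0,"tz":0.004,"turn":0},
    {"tx":0,"ty":0,"tz":0.006,"turn":0},
    {"tx":0,"ty":0,"tz":0.008,"turn":0},
    {"tx":0,"ty":0,"tz":0.008,"turn":0},
    {"tx":0,"ty":0,"tz":0.008,"turn":0}
  ]
}}

```text
time_s: 25.35
eef_pos: [0.4319, -0.2537, 0.0542]
eef_rot: [0.001, 0.84, 0.542, 0.0]
wrist_force: [-1.1, 0.9, 9.2]
opening: 0.001
```

Call:
{"method": "move_arm", "body": {
  "increments": [
    {"tx":0,"ty":0,"tz":0.002,"turn":0},
    {"tx":0,"ty":0,"tz":0.002,"turn":0},
    {"tx":0,"ty":0,"tz":0.002,"turn":0}
  ]
}}

```text
time_s: 25.6
eef_pos: [0.4321, -0.2539, 0.0535]
eef_rot: [0.001, 0.84, 0.542, 0.0]
wrist_force: [-5.7, 4.4, 22.4]
opening: 0.004
```

Call:
{"method": "move_arm", "body": {
  "increments": [
    {"tx":0,"ty":0,"tz":-0.04,"turn":0},
    {"tx":0,"ty":-0.03,"tz":-0.08,"turn":0},
    {"tx":0,"ty":-0.03,"tz":-0.12,"turn":0},
    {"tx":0,"ty":-0.03,"tz":-0.16,"turn":0},
    {"tx":0,"ty":-0.03,"tz":-0.2,"turn":0},
    {"tx":0,"ty":-0.03,"tz":-0.24,"turn":0},
    {"tx":0,"ty":-0.03,"tz":-0.25,"turn":0},
    {"tx":0,"ty":-0.03,"tz":-0.25,"turn":0}
  ],
  "gripper": 1
}}

```text
time_s: 26.27
eef_pos: [0.4054, -0.2421, 0.3055]
eef_rot: [0.004, 0.84, 0.542, 0.001]
wrist_force: [0.6, -0.5, 0.1]
opening: 1.003
```

```bash
python3 - <<'E'
from h import *
flap("wrist","w15"); flap("side"); inc()
p,d,c=snap("wrist"); W=cloud(d,c); hsv=cv2.cvtColor(p,cv2.COLOR_RGB2HSV)
z=W[...,2]; m=((hsv[...,0]<6)|(hsv[...,0]>172))&(hsv[...,1]>140)&(hsv[...,2]>60)&(z>.003)&(z<.045)&(W[...,0]>.58)&(W[...,0]<.75)&(W[...,1]>-.1)&(W[...,1]<.2)
P=W[m][:,:2]; r=cv2.minAreaRect((P*1000).astype(np.float32)); print(len(P),r); print(cv2.boxPoints(r)); print(np.percentile(z[m],[50,95,99]))
E
```

```text
flap plane (dz/dxc,dz/dyc,z0) [0.0002 0.0007 0.0538] 13717
tab z 0.05441890642574487 745
flap plane (dz/dxc,dz/dyc,z0) [-0.0009  0.0001  0.0556] 1231
tab z 0.0558720707195825 78
pos [ 0.4037 -0.2405  0.3003] yaw 65.62 F [-0.2 -0.  -0.7] op 0.999 t 26.4 q6 -1.94
{'tx': np.float64(0.0), 'ty': np.float64(0.0), 'tz': np.float64(0.0)}
1616 ((629.4442138671875, 40.175697326660156), (119.85630798339844, 25.591623306274414), 74.1144790649414)
[[600.73376   -13.9614105]
 [625.348     -20.966255 ]
 [658.15466    94.312805 ]
 [633.5404    101.31765  ]]
[0.02601758 0.02930519 0.0302329 ]
```

View pics/w15.png

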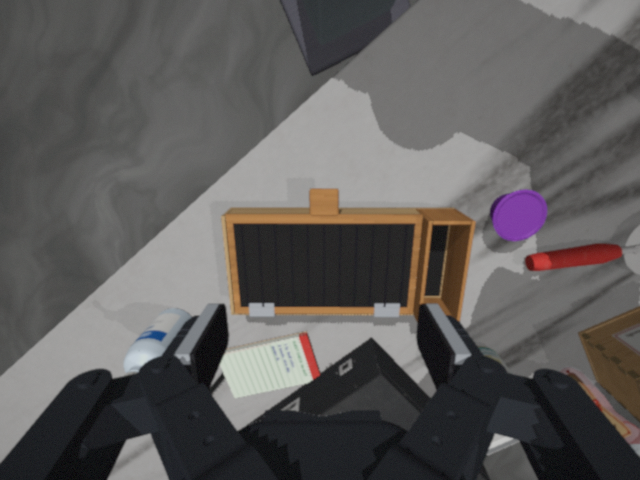

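```bash
python3 - <<'E'
from h import *
inc(.6397,.0763,.2,-15.9)
E
```

```text
pos [ 0.4033 -0.24    0.2991] yaw 65.62 F [-0.6 -0.6 -1.1] op 1.001 t 26.4 q6 -1.94
{'tx': np.float64(0.3856), 'ty': np.float64(0.085), 'tz': np.float64(0.0993), 'turn': np.float64(81.52)}
```

Call:
{"method": "move_arm", "body": {
  "increments": [
    {"tx":0.386,"ty":0.085,"tz":0.1,"turn":81.5},
    {"tx":0.386,"ty":0.085,"tz":0.1,"turn":81.5},
    {"tx":0.386,"ty":0.085,"tz":0.1,"turn":81.5},
    {"tx":0.386,"ty":0.085,"tz":0.1,"turn":81.5},
    {"tx":0.386,"ty":0.085,"tz":0.1,"turn":81.5},
    {"tx":0.386,"ty":0.085,"tz":0.1,"turn":81.5},
    {"tx":0.386,"ty":0.085,"tz":0.1,"turn":81.5},
    {"tx":0.386,"ty":0.085,"tz":0.1,"turn":81.5},
    {"tx":0.386,"ty":0.085,"tz":0.1,"turn":81.5},
    {"tx":0.386,"ty":0.085,"tz":0.1,"turn":81.5},
    {"tx":0.386,"ty":0.085,"tz":0.1,"turn":81.5},
    {"tx":0.386,"ty":0.085,"tz":0.1,"turn":81.5},
    {"tx":0.386,"ty":0.085,"tz":0.1,"turn":81.5},
    {"tx":0.386,"ty":0.085,"tz":0.1,"turn":81.5},
    {"tx":0.386,"ty":0.085,"tz":0.1,"turn":81.5},
    {"tx":0.386,"ty":0.085,"tz":0.1,"turn":81.5},
    {"tx":0.386,"ty":0.085,"tz":0.1,"turn":81.5}
  ]
}}

```text
time_s: 27.83
eef_pos: [0.6402, 0.0755, 0.2002]
eef_rot: [0.0, 0.99, -0.138, -0.001]
wrist_force: [-1.2, -0.8, 0.8]
opening: 1.002
```

```bash
python3 - <<'E'
from h import *
inc(.6397,.0763,.004,-15.9)
p,d,c=snap("wrist"); cv2.imwrite("pics/w16.png",p[:,:,::-1]); W=cloud(d,c); hsv=cv2.cvtColor(p,cv2.COLOR_RGB2HSV)
z=W[...,2]; m=((hsv[...,0]<6)|(hsv[...,0]>172))&(hsv[...,1]>140)&(hsv[...,2]>60)&(z>.003)&(z<.045)&(W[...,0]>.55)&(W[...,0]<.75)&(W[...,1]>-.1)&(W[...,1]<.2)
P=W[m][:,:2]; r=cv2.minAreaRect((P*1000).astype(np.float32)); print(len(P),r); print(cv2.boxPoints(r)); print(np.percentile(z[m],[50,95,99]))
E
```

```text
pos [0.6402 0.0755 0.2002] yaw -15.87 F [-1.2 -0.8  0.8] op 1.002 t 27.8 q6 0.21
{'tx': np.float64(-0.0005), 'ty': np.float64(-0.0007), 'tz': np.float64(0.1962), 'turn': np.float64(0.03)}
2516 ((633.1355590820312, 40.07865905761719), (118.05689239501953, 26.46759796142578), 75.1441879272461)
[[605.20996  -13.583729]
 [630.79285  -20.369686]
 [661.06116   93.74104 ]
 [635.4783   100.52701 ]]
[0.02627352 0.02911869 0.02981886]
```

View pics/w16.png

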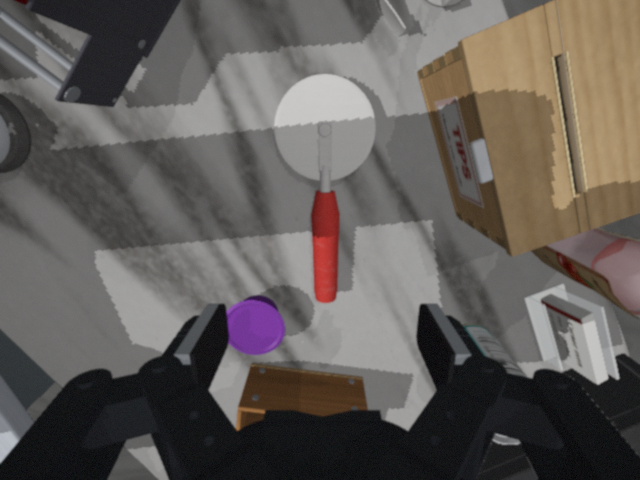

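Call:
{"method": "move_arm", "body": {
  "increments": [
    {"tx":0.002,"ty":-0.001,"tz":0.04,"turn":-1},
    {"tx":0.002,"ty":-0.001,"tz":0.08,"turn":-1},
    {"tx":0.002,"ty":-0.001,"tz":0.12,"turn":-1},
    {"tx":0.002,"ty":-0.001,"tz":0.15,"turn":-1},
    {"tx":0.002,"ty":-0.001,"tz":0.17,"turn":-1},
    {"tx":0.002,"ty":-0.001,"tz":0.185,"turn":-1},
    {"tx":0.002,"ty":-0.001,"tz":0.193,"turn":-1},
    {"tx":0.002,"ty":-0.001,"tz":0.195,"turn":-1},
    {"tx":0.002,"ty":-0.001,"tz":0.195,"turn":-1},
    {"tx":0.002,"ty":-0.001,"tz":0.195,"turn":-1}
  ]
}}

```text
time_s: 28.72
eef_pos: [0.6442, 0.0762, 0.0075]
eef_rot: [-0.0, 0.992, -0.129, 0.001]
wrist_force: [-0.7, 0.5, -0.2]
opening: 0.997
```

Call:
{"method": "move_arm", "body": {
  "increments": [
    {"tx":0,"ty":0,"tz":0,"turn":0},
    {"tx":0,"ty":0,"tz":0,"turn":0},
    {"tx":0,"ty":0,"tz":0,"turn":0},
    {"tx":0,"ty":0,"tz":0,"turn":0},
    {"tx":0,"ty":0,"tz":0,"turn":0},
    {"tx":0,"ty":0,"tz":0,"turn":0},
    {"tx":0,"ty":0,"tz":0,"turn":0},
    {"tx":0,"ty":0,"tz":0,"turn":0}
  ],
  "gripper": 0
}}

```text
time_s: 29.38
eef_pos: [0.6434, 0.0763, 0.0065]
eef_rot: [-0.0, 0.992, -0.129, 0.001]
wrist_force: [-0.6, 0.1, 5.4]
opening: 0.319
```

Call:
{"method": "move_arm", "body": {
  "increments": [
    {"tx":0,"ty":0,"tz":-0.02,"turn":0},
    {"tx":0,"ty":0,"tz":-0.05,"turn":0},
    {"tx":0,"ty":0,"tz":-0.09,"turn":0},
    {"tx":0,"ty":0,"tz":-0.13,"turn":0},
    {"tx":0,"ty":0,"tz":-0.16,"turn":0},
    {"tx":0,"ty":0,"tz":-0.17,"turn":0},
    {"tx":0,"ty":0,"tz":-0.17,"turn":0}
  ]
}}

```text
time_s: 29.97
eef_pos: [0.6447, 0.0762, 0.1791]
eef_rot: [-0.0, 0.992, -0.129, 0.003]
wrist_force: [-0.0, 1.3, -1.9]
opening: 0.32
```

```bash
python3 - <<'E'
from h import *
inc()
p,d,c=snap("wrist"); cv2.imwrite("pics/w17.png",p[:,:,::-1])
p,d,c=snap("side"); crop(p,130,80,370,320,2.5,"d17.png")
E
```

```text
pos [0.6447 0.0762 0.1791] yaw -14.88 F [-0.   1.3 -1.9] op 0.32 t 30.0 q6 0.19
{'tx': np.float64(0.0), 'ty': np.float64(0.0), 'tz': np.float64(0.0)}
```

View pics/w17.png

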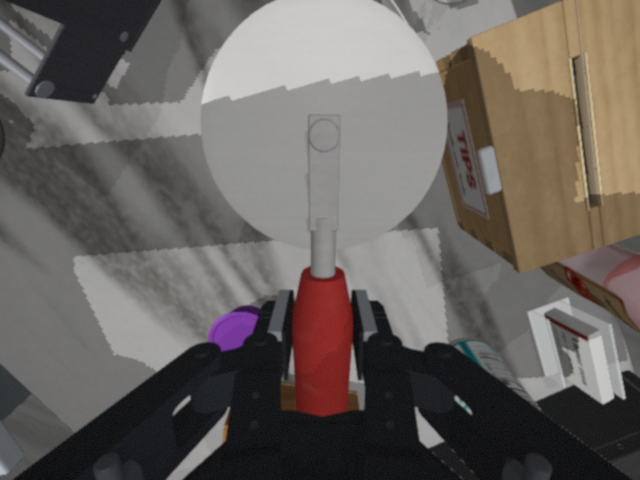

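View pics/d17.png

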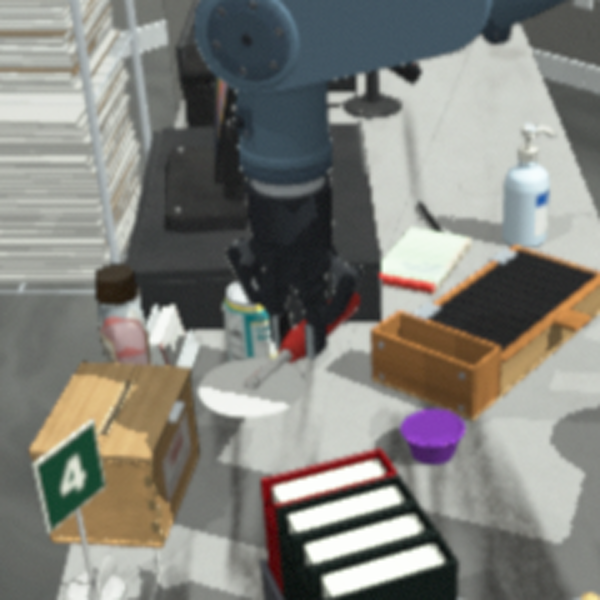

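```bash
python3 - <<'E'
from h import *
g=c2w(-.001,-.0403); inc(g[0],g[1],.12,-24.5)
E
```

```text
pos [0.6417 0.0763 0.1738] yaw -14.88 F [-0.2  0.1 -2.9] op 0.32 t 30.1 q6 0.19
{'tx': np.float64(-0.0573), 'ty': np.float64(0.3984), 'tz': np.float64(0.0541), 'turn': np.float64(9.62)}
```

Call:
{"method": "move_arm", "body": {
  "increments": [
    {"tx":-0.057,"ty":0.398,"tz":0,"turn":9.6},
    {"tx":-0.057,"ty":0.398,"tz":0,"turn":9.6},
    {"tx":-0.057,"ty":0.398,"tz":0,"turn":9.6},
    {"tx":-0.057,"ty":0.398,"tz":0,"turn":9.6},
    {"tx":-0.057,"ty":0.398,"tz":0,"turn":9.6},
    {"tx":-0.057,"ty":0.398,"tz":0,"turn":9.6},
    {"tx":-0.057,"ty":0.398,"tz":0,"turn":9.6},
    {"tx":-0.057,"ty":0.398,"tz":0,"turn":9.6},
    {"tx":-0.057,"ty":0.398,"tz":0,"turn":9.6},
    {"tx":-0.057,"ty":0.398,"tz":0,"turn":9.6},
    {"tx":-0.057,"ty":0.398,"tz":0,"turn":9.6},
    {"tx":-0.057,"ty":0.398,"tz":0,"turn":9.6},
    {"tx":-0.057,"ty":0.398,"tz":0.05,"turn":9.6},
    {"tx":-0.057,"ty":0.398,"tz":0.05,"turn":9.6},
    {"tx":-0.057,"ty":0.398,"tz":0.05,"turn":9.6},
    {"tx":-0.057,"ty":0.398,"tz":0.05,"turn":9.6},
    {"tx":-0.057,"ty":0.398,"tz":0.05,"turn":9.6}
  ]
}}

```text
time_s: 31.48
eef_pos: [0.4864, -0.2933, 0.1266]
eef_rot: [0.0, 0.977, -0.211, 0.0]
wrist_force: [0.8, -0.4, -1.3]
opening: 0.322
```

```bash
python3 - <<'E'
from h import *
g=c2w(-.001,-.0403); inc(g[0],g[1],.0605,-24.5)
p,d,c=snap("wrist"); cv2.imwrite("pics/w18.png",p[:,:,::-1])
E
```

```text
pos [ 0.4864 -0.2933  0.1266] yaw -24.4 F [ 0.8 -0.4 -1.3] op 0.322 t 31.5 q6 -0.33
{'tx': np.float64(-0.002), 'ty': np.float64(0.0016), 'tz': np.float64(0.0661), 'turn': np.float64(0.1)}
```

View pics/w18.png

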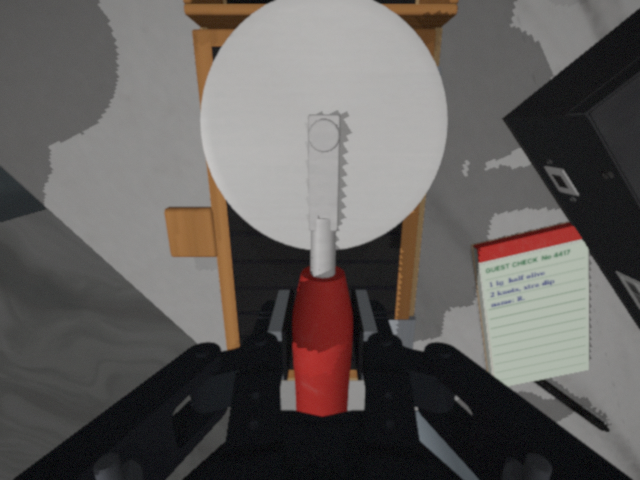

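Call:
{"method": "move_arm", "body": {
  "increments": [
    {"tx":-0.001,"ty":0.001,"tz":0.03,"turn":0},
    {"tx":-0.001,"ty":0.001,"tz":0.05,"turn":0},
    {"tx":-0.001,"ty":0.001,"tz":0.06,"turn":0},
    {"tx":-0.001,"ty":0.001,"tz":0.064,"turn":0},
    {"tx":-0.001,"ty":0.001,"tz":0.065,"turn":0},
    {"tx":-0.001,"ty":0.001,"tz":0.065,"turn":0},
    {"tx":-0.001,"ty":0.001,"tz":0.065,"turn":0}
  ]
}}

```text
time_s: 32.12
eef_pos: [0.4851, -0.295, 0.0623]
eef_rot: [0.001, 0.977, -0.212, 0.001]
wrist_force: [0.2, -1.2, -1.5]
opening: 0.32
```

```bash
python3 - <<'E'
from h import *
g=c2w(-.001,-.0403); inc(g[0],g[1],.0605,-24.5)
E
```

```text
pos [ 0.4851 -0.295   0.0623] yaw -24.47 F [ 0.2 -1.2 -1.5] op 0.32 t 32.1 q6 -0.33
{'tx': np.float64(-0.0016), 'ty': np.float64(-0.0004), 'tz': np.float64(0.0018), 'turn': np.float64(0.03)}
```

Lower 2 mm more, release, rise.

Call:
{"method": "move_arm", "body": {
  "increments": [
    {"tx":-0.001,"ty":0,"tz":0.001,"turn":0},
    {"tx":-0.001,"ty":0,"tz":0.002,"turn":0},
    {"tx":-0.001,"ty":0,"tz":0.002,"turn":0},
    {"tx":-0.001,"ty":0,"tz":0.002,"turn":0}
  ]
}}

```text
time_s: 32.45
eef_pos: [0.4837, -0.2943, 0.0596]
eef_rot: [0.0, 0.977, -0.212, 0.001]
wrist_force: [-1.0, 0.3, 2.3]
opening: 0.319
```

Call:
{"method": "move_arm", "body": {
  "increments": [
    {"tx":0,"ty":0,"tz":0,"turn":0},
    {"tx":0,"ty":0,"tz":0,"turn":0},
    {"tx":0,"ty":0,"tz":0,"turn":0},
    {"tx":0,"ty":0,"tz":0,"turn":0},
    {"tx":0,"ty":0,"tz":-0.02,"turn":0},
    {"tx":0,"ty":0,"tz":-0.05,"turn":0},
    {"tx":0,"ty":0,"tz":-0.09,"turn":0},
    {"tx":0,"ty":0,"tz":-0.13,"turn":0},
    {"tx":0,"ty":0,"tz":-0.17,"turn":0},
    {"tx":0,"ty":0,"tz":-0.21,"turn":0},
    {"tx":0,"ty":0,"tz":-0.25,"turn":0},
    {"tx":0,"ty":0,"tz":-0.25,"turn":0}
  ],
  "gripper": 0.7
}}

```text
time_s: 33.45
eef_pos: [0.4861, -0.2963, 0.3189]
eef_rot: [0.004, 0.977, -0.212, 0.007]
wrist_force: [0.1, -0.4, 0.9]
opening: 0.699
```

```bash
python3 - <<'E'
from h import *
inc()
p,d,c=snap("wrist"); cv2.imwrite("pics/w19.png",p[:,:,::-1])
W=cloud(d,c); hsv=cv2.cvtColor(p,cv2.COLOR_RGB2HSV); q=w2c(W)
z=W[...,2]; m=((hsv[...,0]<6)|(hsv[...,0]>172))&(hsv[...,1]>140)&(hsv[...,2]>60)&(z>.05)&(z<.1)&(abs(q[...,0])<.08)&(q[...,1]<.1)&(q[...,1]>-.16)
r=cv2.minAreaRect((q[m]*1000).astype(np.float32)); print(r,np.percentile(z[m],[50,99]))
m=(z>.055)&(z<.095)&(abs(q[...,0])<.06)&(q[...,1]<.093)&(q[...,1]>-.16)&(hsv[...,1]<60)&(hsv[...,2]>100)
r=cv2.minAreaRect((q[m]*1000).astype(np.float32)); print("wheel",r); A=np.c_[q[m],np.ones(m.sum())]; print(np.linalg.lstsq(A,z[m],rcond=None)[0],np.median(z[m]))
for n,k in (("scene","s19"),("side","d19")):
    p,d,c=snap(n); W=cloud(d,c); np.savez(k+".npz",p=p,W=W); cv2.imwrite(f"pics/{k}.png",p[:,:,::-1])
E
```

```text
pos [ 0.4861 -0.2963  0.3189] yaw -24.46 F [ 0.1 -0.4  0.9] op 0.699 t 33.5 q6 -0.33
{'tx': np.float64(0.0), 'ty': np.float64(0.0), 'tz': np.float64(0.0)}
((-1.710465431213379, -78.76194763183594), (119.36219024658203, 31.376846313476562), 89.36324310302734) [0.07877845 0.08285315]
wheel ((5.610828399658203, -20.281478881835938), (212.1246337890625, 108.69205474853516), 89.98828125)
[-0.0085617  -0.00777559  0.06905403] 0.06858985045705712
```

View pics/w19.png

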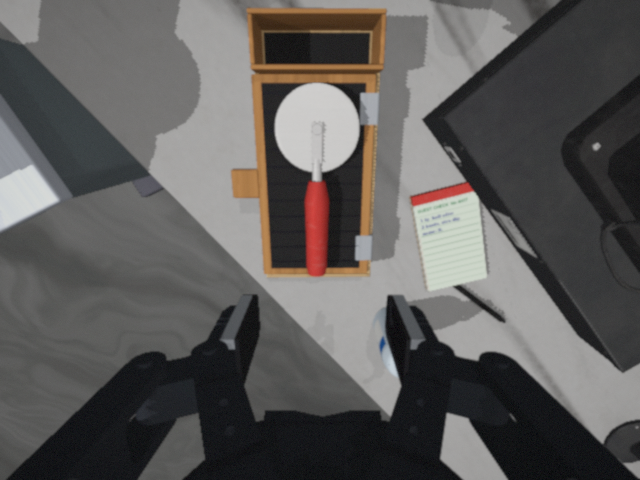

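View pics/d19.png

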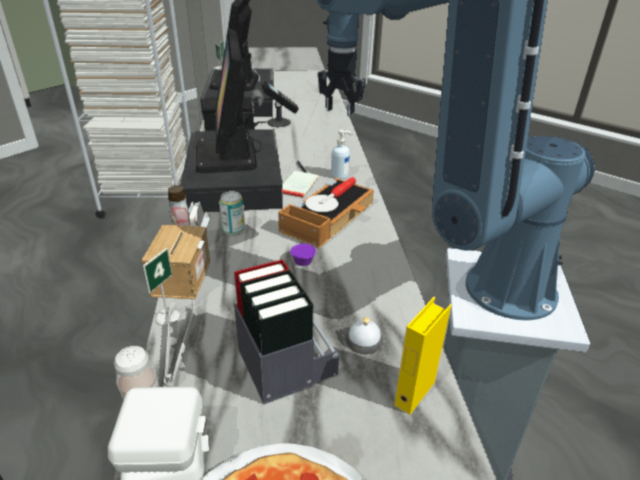

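```bash
python3 - <<'E'
from h import *
for k in ("s19","d19"):
    a=np.load(k+".npz");W=a["W"];p=a["p"];z=W[...,2]
    roi=(W[...,0]>.35)&(W[...,0]<.7)&(W[...,1]>.15)&(W[...,1]<.5)
    m=roi&(z>.206)&(z<.225); P=W[m]
    r=cv2.minAreaRect((P[:,:2]*1000).astype(np.float32)); print(k,"tops",len(P),r,np.median(P[:,2])); print(cv2.boxPoints(r).round(1).tolist())
    hsv=cv2.cvtColor(p,cv2.COLOR_RGB2HSV)
    mr=roi&((hsv[...,0]<8)|(hsv[...,0]>170))&(hsv[...,1]>130)&(hsv[...,2]>50)&(z>.14)
    P=W[mr]; print("red",len(P),P.min(0),P.max(0)); t=P[P[:,2]>.205]; print(len(t),t.mean(0)); 
    mw=m&(hsv[...,1]<50)&(hsv[...,2]>150)
    n,l,s,ce=cv2.connectedComponentsWithStats(mw.astype(np.uint8))
    for i in range(1,n):
        if s[i,4]>40: 
            P=W[l==i]; r=cv2.minAreaRect((P[:,:2]*1000).astype(np.float32)); print(" page",ce[i].round(),r,np.median(P[:,2]))
    # rail
    m=roi&(z>.055)&(z<.085); 
    P=W[m]; r=cv2.minAreaRect((P[:,:2]*1000).astype(np.float32)); print("rail band",r)
E
```

```text
s19 tops 2125 ((520.0780639648438, 349.3943176269531), (100.999267578125, 151.16036987304688), 34.643863677978516) 0.20924583017145826
[[435.6000061035156, 382.8999938964844], [521.5, 258.5], [604.5999755859375, 315.8999938964844], [518.7000122070312, 440.29998779296875]]
red 161 [0.49869229 0.26531405 0.14019555] [0.58259715 0.30628123 0.21743842]
83 [0.53393256 0.28325053 0.21340039]
 page [189. 256.] ((554.8340454101562, 299.6233825683594), (83.01456451416016, 23.53713607788086), 35.2095947265625) 0.20743512950620674
 page [182. 268.] ((531.2590942382812, 334.44677734375), (83.54969024658203, 33.89201736450195), 33.59571838378906) 0.20763110380193966
 page [175. 280.] ((507.1531982421875, 362.62835693359375), (89.89519500732422, 34.317771911621094), 33.13101577758789) 0.20763171013965842
 page [168. 293.] ((486.58135986328125, 393.3829650878906), (88.35660552978516, 33.819427490234375), 33.79762649536133) 0.2077185738175073
rail band ((446.2239990234375, 339.970703125), (221.93130493164062, 173.11231994628906), 84.95431518554688)
d19 tops 2702 ((521.6360473632812, 350.166748046875
[... 328 characters left out ...]
 [0.55705604 0.2951732  0.2132651 ]
 page [261. 272.] ((552.261474609375, 304.93450927734375), (88.22005462646484, 32.814796447753906), 35.572425842285156) 0.207376734560135
 page [268. 283.] ((531.7350463867188, 336.84088134765625), (89.04203796386719, 34.81367111206055), 35.82289505004883) 0.20745450135310006
 page [275. 295.] ((509.3329772949219, 365.2035827636719), (85.56863403320312, 35.286155700683594), 36.39845657348633) 0.2074055199143794
 page [283. 308.] ((488.8112487792969, 397.188720703125), (88.05464935302734, 34.290645599365234), 35.441104888916016) 0.20723553722428278
rail band ((458.4159851074219, 346.21905517578125), (271.8141784667969, 150.9148712158203), 18.57056427001953)
```

```bash
python3 - <<'E'
from h import *
for k in ("s19","d19"):
    a=np.load(k+".npz");W=a["W"];z=W[...,2]
    x,y=W[...,0],W[...,1]; th=np.radians(35)
    xr=(x-.521)*np.cos(th)+(y-.3498)*np.sin(th); yr=-(x-.521)*np.sin(th)+(y-.3498)*np.cos(th)
    m=(xr>.056)&(xr<.3)&(abs(yr+.055)<.09)&(z>.1)&(z<.4)
    print(k,m.sum(), xr[m].min() if m.sum() else None)
    if m.sum(): print(np.percentile(np.c_[xr[m],yr[m],z[m]],[0,10,50,90,100],axis=0).round(3))
    # menus in rack frame check, rail
    m=(xr<-.06)&(xr>-.16)&(abs(yr)<.07)&(z>.05)&(z<.1); print("rail",np.percentile(np.c_[xr[m],yr[m],z[m]],[2,50,98],axis=0).round(3))
    m=(z>.115)&(z<.138)&(xr>.03)&(xr<.08)&(abs(yr)<.1); print("backplate",m.sum(),np.percentile(np.c_[xr[m],yr[m],z[m]],[2,50,98],axis=0).round(3) if m.sum() else "")
inc(.6164,.3459,.3,125)
E
```

```text
s19 455 0.23197498479999595
[[ 0.232 -0.065  0.1  ]
 [ 0.238 -0.053  0.105]
 [ 0.256 -0.03   0.115]
 [ 0.278 -0.013  0.12 ]
 [ 0.289 -0.007  0.123]]
rail [[-0.102 -0.068  0.067]
 [-0.099  0.003  0.072]
 [-0.094  0.067  0.075]]
backplate 89 [[0.031 0.07  0.116]
 [0.043 0.076 0.129]
 [0.055 0.079 0.136]]
d19 876 0.05600022406944406
[[ 0.056 -0.076  0.1  ]
 [ 0.057 -0.05   0.105]
 [ 0.262 -0.026  0.115]
 [ 0.285 -0.01   0.12 ]
 [ 0.295  0.035  0.135]]
rail [[-0.1   -0.026  0.068]
 [-0.096  0.024  0.072]
 [-0.092  0.067  0.075]]
backplate 562 [[ 0.032 -0.073  0.116]
 [ 0.051  0.031  0.13 ]
 [ 0.057  0.078  0.137]]
pos [ 0.4833 -0.2938  0.3088] yaw -24.48 F [-0.8  0.7 -0.7] op 0.701 t 33.6 q6 -0.33
{'tx': np.float64(-0.1439), 'ty': np.float64(-0.6374), 'tz': np.float64(0.0086), 'turn': np.float64(30.52)}
```

Call:
{"method": "move_arm", "body": {
  "increments": [
    {"tx":-0.144,"ty":-0.637,"tz":0,"turn":-100},
    {"tx":-0.144,"ty":-0.637,"tz":0,"turn":-100},
    {"tx":-0.144,"ty":-0.637,"tz":0,"turn":-100},
    {"tx":-0.144,"ty":-0.637,"tz":0,"turn":-100},
    {"tx":-0.144,"ty":-0.637,"tz":0,"turn":-100},
    {"tx":-0.144,"ty":-0.637,"tz":0,"turn":-100},
    {"tx":-0.144,"ty":-0.637,"tz":0,"turn":-100},
    {"tx":-0.144,"ty":-0.637,"tz":0,"turn":-100},
    {"tx":-0.144,"ty":-0.637,"tz":0,"turn":-100},
    {"tx":-0.144,"ty":-0.637,"tz":0,"turn":-100},
    {"tx":-0.144,"ty":-0.637,"tz":0,"turn":-100},
    {"tx":-0.144,"ty":-0.637,"tz":0,"turn":-100},
    {"tx":-0.144,"ty":-0.637,"tz":0,"turn":-100},
    {"tx":-0.144,"ty":-0.637,"tz":0,"turn":-100},
    {"tx":-0.144,"ty":-0.637,"tz":0,"turn":-100},
    {"tx":-0.144,"ty":-0.637,"tz":0,"turn":-100},
    {"tx":-0.144,"ty":-0.637,"tz":0,"turn":-100},
    {"tx":-0.144,"ty":-0.637,"tz":0,"turn":-100},
    {"tx":-0.144,"ty":-0.637,"tz":0,"turn":-100},
    {"tx":-0.144,"ty":-0.637,"tz":0,"turn":-100}
  ],
  "gripper": 0
}}

```text
time_s: 35.27
eef_pos: [0.6159, 0.3442, 0.3075]
eef_rot: [-0.0, 0.791, 0.612, -0.001]
wrist_force: [-0.9, 1.7, -0.8]
opening: 0.003
```

```bash
python3 - <<'E'
from h import *
inc(.6164,.3459,.3,125)
E
```

```text
pos [0.6159 0.3442 0.3075] yaw 75.45 F [-0.9  1.7 -0.8] op 0.003 t 35.3 q6 -0.97
{'tx': np.float64(0.0018), 'ty': np.float64(0.0), 'tz': np.float64(0.0075), 'turn': np.float64(-49.55)}
```

Call:
{"method": "move_arm", "body": {
  "increments": [
    {"tx":0.0018,"ty":0,"tz":0,"turn":-49.5},
    {"tx":0.0018,"ty":0,"tz":0,"turn":-49.5},
    {"tx":0.0018,"ty":0,"tz":0,"turn":-49.5},
    {"tx":0.0018,"ty":0,"tz":0,"turn":-49.5},
    {"tx":0.0018,"ty":0,"tz":0,"turn":-49.5},
    {"tx":0.0018,"ty":0,"tz":0,"turn":-49.5},
    {"tx":0.0018,"ty":0,"tz":0,"turn":-49.5},
    {"tx":0.0018,"ty":0,"tz":0,"turn":-49.5},
    {"tx":0.0018,"ty":0,"tz":0,"turn":-49.5},
    {"tx":0.0018,"ty":0,"tz":0,"turn":-49.5}
  ]
}}

```text
time_s: 36.1
eef_pos: [0.6168, 0.3464, 0.3089]
eef_rot: [0.0, 0.464, 0.886, 0.0]
wrist_force: [-0.9, -0.9, -0.9]
opening: -0.002
```

```bash
cat >> h.py <<'E'
RO=np.array([.521,.3498]); RT=np.radians(35)
def w2r(P): 
    d=np.asarray(P)[...,:2]-RO; return np.stack([d[...,0]*np.cos(RT)+d[...,1]*np.sin(RT),-d[...,0]*np.sin(RT)+d[...,1]*np.cos(RT)],-1)
def r2w(x,y): return RO+x*np.array([np.cos(RT),np.sin(RT)])+y*np.array([-np.sin(RT),np.cos(RT)])
E
python3 - <<'E'
from h import *
g=r2w(.076,-.058); print(g, w2r(get_obs()["eef_pos"])); inc(g[0],g[1],.18,125)
p,d,c=snap("wrist"); cv2.imwrite("pics/w20.png",p[:,:,::-1]); W=cloud(d,c); z=W[...,2]; q=w2r(W)
hsv=cv2.cvtColor(p,cv2.COLOR_RGB2HSV)
m=(z>.2)&(z<.225)&(abs(q[...,0])<.07)&(abs(q[...,1])<.09); P=q[m]; print("tops rack-frame",m.sum(),np.percentile(P,[.5,99.5],axis=0))
m&=((hsv[...,0]<8)|(hsv[...,0]>170))&(hsv[...,1]>110); print("red",m.sum(),np.percentile(q[m],[1,99],axis=0) if m.sum() else"")
p,d,c=snap("side"); cv2.imwrite("pics/d20.png",p[:,:,::-1])
E
```

```text
[0.61652299 0.34588099] [ 0.07653943 -0.05770672]
pos [0.6168 0.3464 0.3089] yaw 124.76 F [-0.9 -0.9 -0.9] op -0.002 t 36.1 q6 -1.83
{'tx': np.float64(-0.0003), 'ty': np.float64(-0.0005), 'tz': np.float64(0.1289), 'turn': np.float64(-0.24)}
tops rack-frame 30813 [[-0.05019721 -0.07196776]
 [ 0.04690956  0.0736559 ]]
red 2064 [[-0.05048571 -0.07256939]
 [ 0.04688984 -0.03540726]]
```

View pics/w20.png

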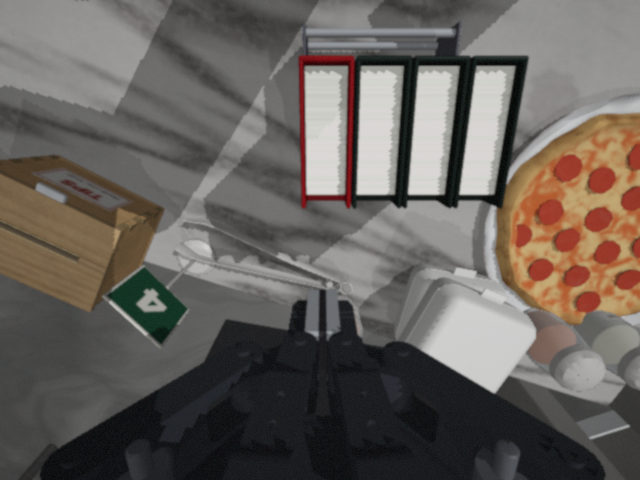

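View pics/d20.png

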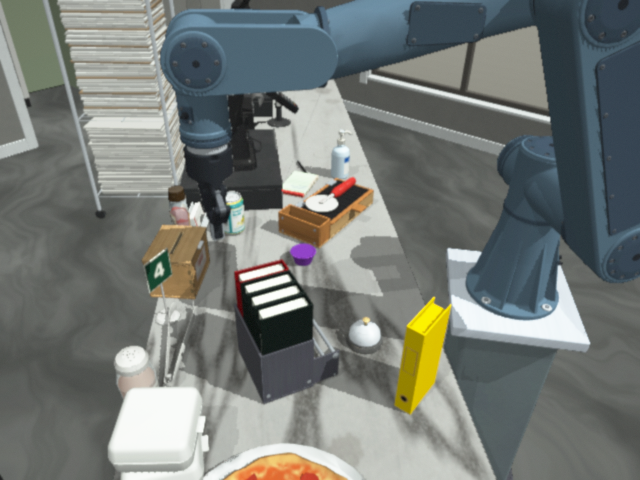

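Call:
{"method": "move_arm", "body": {
  "increments": [
    {"tx":0.001,"ty":0.001,"tz":0.04,"turn":0},
    {"tx":0.001,"ty":0.001,"tz":0.08,"turn":0},
    {"tx":0.001,"ty":0.001,"tz":0.11,"turn":0},
    {"tx":0.001,"ty":0.001,"tz":0.127,"turn":0},
    {"tx":0.001,"ty":0.001,"tz":0.127,"turn":0},
    {"tx":0.001,"ty":0.001,"tz":0.127,"turn":0},
    {"tx":0.001,"ty":0.001,"tz":0.127,"turn":0}
  ]
}}

```text
time_s: 36.78
eef_pos: [0.618, 0.3491, 0.184]
eef_rot: [0.001, 0.462, 0.887, 0.001]
wrist_force: [0.0, -0.1, 1.2]
opening: -0.001
```

```bash
python3 - <<'E'
from h import *
print(w2r(get_obs()["eef_pos"])); inc(yaw=125)
p,d,c=snap("wrist"); cv2.imwrite("pics/w21.png",p[:,:,::-1])
p,d,c=snap("scene"); crop(p,120,120,320,370,2.4,"s21.png")
E
```

```text
[ 0.07907689 -0.05623186]
pos [0.618  0.3491 0.184 ] yaw 124.98 F [ 0.  -0.1  1.2] op -0.001 t 36.8 q6 -1.83
{'tx': np.float64(0.0), 'ty': np.float64(0.0), 'tz': np.float64(0.0), 'turn': np.float64(-0.02)}
```

View pics/w21.png

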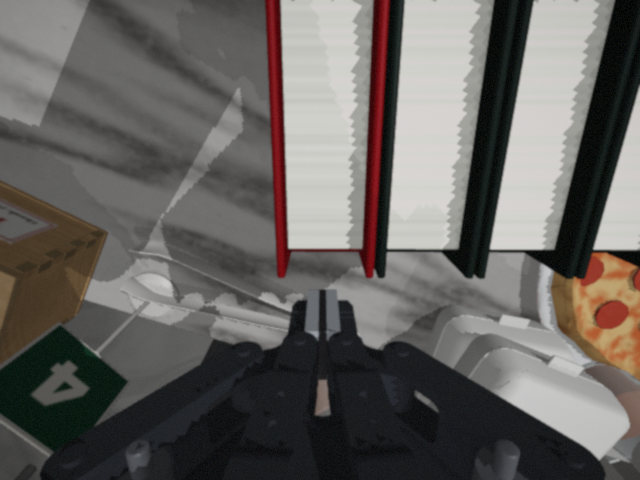

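View pics/s21.png

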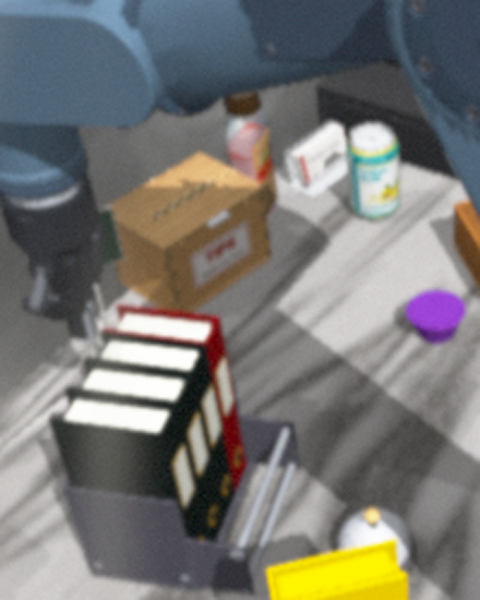

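Call:
{"method": "move_arm", "body": {
  "increments": [
    {"tx":0,"ty":-0.01,"tz":0,"turn":0},
    {"tx":0,"ty":-0.018,"tz":0,"turn":0},
    {"tx":0,"ty":-0.024,"tz":0,"turn":0},
    {"tx":0,"ty":-0.03,"tz":0,"turn":0},
    {"tx":0,"ty":-0.036,"tz":0,"turn":0},
    {"tx":0,"ty":-0.042,"tz":0,"turn":0},
    {"tx":0,"ty":-0.048,"tz":0,"turn":0},
    {"tx":0,"ty":-0.054,"tz":0,"turn":0},
    {"tx":0,"ty":-0.06,"tz":0,"turn":0},
    {"tx":0,"ty":-0.06,"tz":0,"turn":0}
  ]
}}

```text
time_s: 37.72
eef_pos: [0.5666, 0.3136, 0.1815]
eef_rot: [-0.0, 0.462, 0.887, -0.001]
wrist_force: [0.4, -0.0, 0.4]
opening: 0.002
```

```bash
python3 - <<'E'
from h import *
print(w2r(get_obs()["eef_pos"])); inc(yaw=125)
p,d,c=snap("wrist"); cv2.imwrite("pics/w22.png",p[:,:,::-1])
p,d,c=snap("scene"); crop(p,120,120,320,370,2.4,"s22.png")
E
```

```text
[ 0.0165709  -0.05582697]
pos [0.5666 0.3136 0.1815] yaw 125.01 F [ 0.4 -0.   0.4] op 0.002 t 37.7 q6 -1.86
{'tx': np.float64(0.0), 'ty': np.float64(0.0), 'tz': np.float64(0.0), 'turn': np.float64(0.01)}
```

View pics/s22.png

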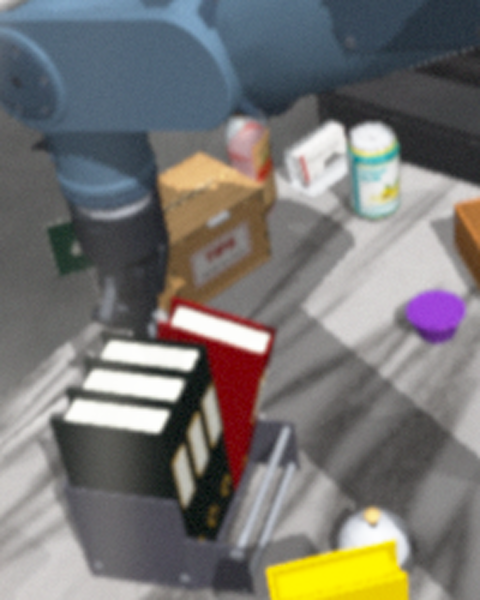

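View pics/w22.png

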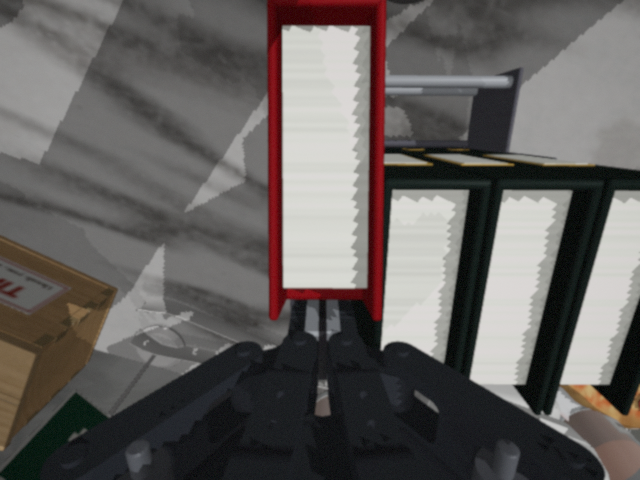

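Call:
{"method": "move_arm", "body": {
  "increments": [
    {"tx":0,"ty":-0.005,"tz":0,"turn":0},
    {"tx":0,"ty":-0.01,"tz":0,"turn":0},
    {"tx":0,"ty":-0.015,"tz":0,"turn":0},
    {"tx":0,"ty":-0.02,"tz":0,"turn":0},
    {"tx":0,"ty":-0.025,"tz":0,"turn":0},
    {"tx":0,"ty":-0.03,"tz":0,"turn":0},
    {"tx":0,"ty":-0.034,"tz":0,"turn":0},
    {"tx":0,"ty":-0.038,"tz":0,"turn":0},
    {"tx":0,"ty":-0.042,"tz":0,"turn":0},
    {"tx":0,"ty":-0.042,"tz":0,"turn":0}
  ]
}}

```text
time_s: 38.65
eef_pos: [0.5327, 0.2898, 0.1817]
eef_rot: [-0.0, 0.462, 0.887, -0.0]
wrist_force: [1.0, -0.1, -0.7]
opening: -0.004
```

```bash
python3 - <<'E'
from h import *
print(w2r(get_obs()["eef_pos"])); inc(yaw=125)
p,d,c=snap("wrist"); cv2.imwrite("pics/w23.png",p[:,:,::-1])
p,d,c=snap("scene"); crop(p,120,120,320,370,2.4,"s23.png")
E
```

```text
[-0.02483941 -0.05583765]
pos [0.5327 0.2898 0.1817] yaw 125.02 F [ 1.  -0.1 -0.7] op -0.004 t 38.6 q6 -1.88
{'tx': np.float64(0.0), 'ty': np.float64(0.0), 'tz': np.float64(0.0), 'turn': np.float64(0.02)}
```

View pics/s23.png

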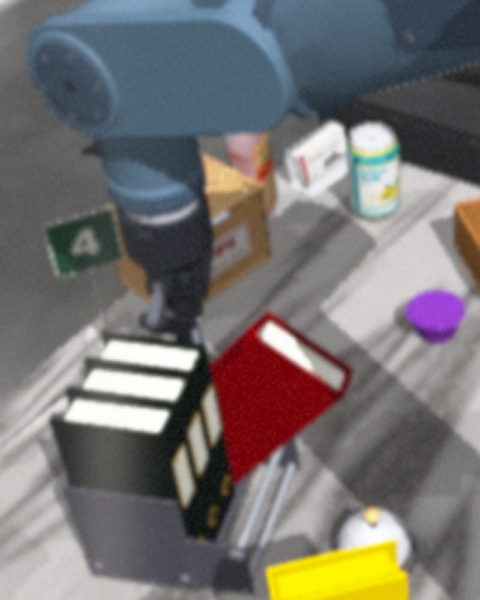

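View pics/w23.png

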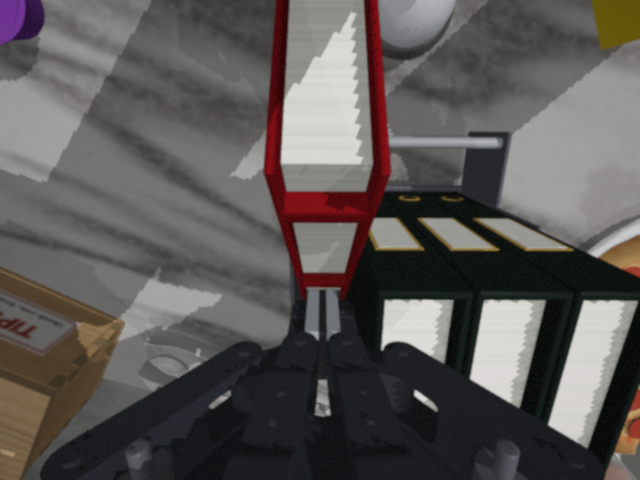

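Call:
{"method": "move_arm", "body": {
  "increments": [
    {"tx":0,"ty":0.01,"tz":-0.03,"turn":0},
    {"tx":0,"ty":0.01,"tz":-0.07,"turn":0},
    {"tx":0,"ty":0.01,"tz":-0.11,"turn":0},
    {"tx":0,"ty":0.01,"tz":-0.15,"turn":0},
    {"tx":0,"ty":0.01,"tz":-0.17,"turn":0},
    {"tx":0,"ty":0.01,"tz":-0.17,"turn":0},
    {"tx":0,"ty":0.01,"tz":-0.17,"turn":0}
  ],
  "gripper": 0.7
}}

```text
time_s: 39.33
eef_pos: [0.5423, 0.2963, 0.3536]
eef_rot: [0.001, 0.462, 0.887, 0.001]
wrist_force: [0.0, -0.2, -1.1]
opening: 0.704
```

```bash
cat >> h.py <<'E'
def menu(n,tag=None):
    p,d,c=snap(n); W=cloud(d,c); z=W[...,2]; q=w2r(W); hsv=cv2.cvtColor(p,cv2.COLOR_RGB2HSV)
    if tag: cv2.imwrite(f"pics/{tag}.png",p[:,:,::-1])
    m=((hsv[...,0]<8)|(hsv[...,0]>170))&(hsv[...,1]>110)&(hsv[...,2]>25)&(q[...,0]>-.3)&(q[...,0]<.1)&(q[...,1]>-.11)&(q[...,1]<.0)&(z>.03)&(z<.3)
    m=cv2.erode(m.astype(np.uint8),np.ones((3,3)))>0 if n=="wrist" else m
    P=np.c_[q[m],z[m]]
    return p,P,m,q,z
E
python3 - <<'E'
from h import *
inc()
for n in("wrist","scene","side"):
    p,P,m,q,z=menu(n,"m24"+n[:2]); print(n,len(P),np.percentile(P,[0.5,50,99.5],axis=0).round(4).tolist())
    i=P[:,2].argmax(); print(" highest",P[P[:,2]>P[:,2].max()-.004].mean(0), " foremost",P[P[:,0]<np.percentile(P[:,0],1)].mean(0))
    # cover side plane (y const) outline in (x,z)
    if n!="wrist":
        s=P[P[:,1]<np.percentile(P[:,1],30)]
        r=cv2.minAreaRect((P[:,[0,2]]*1000).astype(np.float32)); print(" rect xz",r)
E
```

```text
pos [0.5423 0.2963 0.3536] yaw 125.03 F [ 0.  -0.2 -1.1] op 0.704 t 39.3 q6 -1.87
{'tx': np.float64(0.0), 'ty': np.float64(0.0), 'tz': np.float64(0.0)}
wrist 1481 [[-0.1721, -0.0718, 0.0873], [-0.0846, -0.0529, 0.1901], [0.02, -0.0372, 0.2296]]
 highest [-0.09775189 -0.05128169  0.22898064]  foremost [-0.17221129 -0.05278807  0.16821968]
scene 1978 [[-0.171, -0.0729, 0.0378], [-0.0929, -0.0381, 0.1571], [-0.0381, -0.0331, 0.2263]]
 highest [-0.09845083 -0.05458738  0.22871037]  foremost [-0.17130802 -0.05060667  0.17010592]
 rect xz ((-74.13325500488281, 134.90591430664062), (111.04913330078125, 186.64537048339844), 40.023887634277344)
side 1552 [[-0.1675, -0.0726, 0.0957], [-0.1096, -0.0382, 0.1754], [-0.0637, -0.0347, 0.2266]]
 highest [-0.09626062 -0.04285791  0.22723028]  foremost [-0.16794595 -0.05665633  0.16736032]
 rect xz ((-118.14595794677734, 169.8456573486328), (140.13600158691406, 93.01359558105469), 66.7226333618164)
```

View pics/m24wr.png

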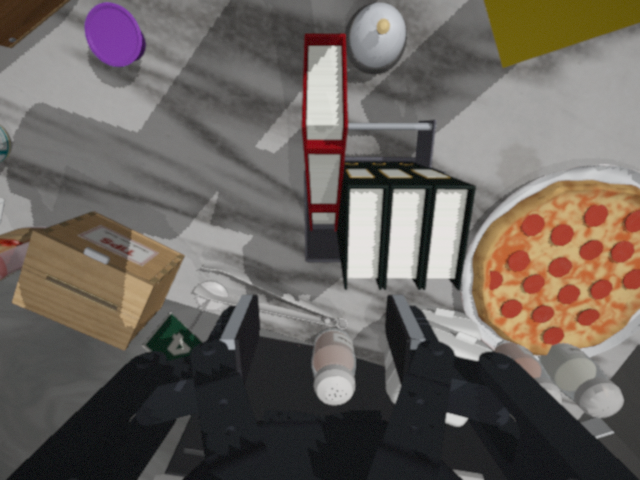

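```bash
python3 - <<'E'
from h import *
g=r2w(-.154,-.0545); print(g); inc(g[0],g[1],.24,125)
E
```

```text
[0.4261105  0.21682544]
pos [0.5409 0.2957 0.3497] yaw 125.02 F [-1.1 -1.  -0.4] op 0.695 t 39.5 q6 -1.87
{'tx': np.float64(0.0012), 'ty': np.float64(-0.1389), 'tz': np.float64(0.1101), 'turn': np.float64(0.02)}
```

Call:
{"method": "move_arm", "body": {
  "increments": [
    {"tx":0.001,"ty":-0.139,"tz":0,"turn":0},
    {"tx":0.001,"ty":-0.139,"tz":0,"turn":0},
    {"tx":0.001,"ty":-0.139,"tz":0,"turn":0},
    {"tx":0.001,"ty":-0.139,"tz":0,"turn":0},
    {"tx":0.001,"ty":-0.139,"tz":0.04,"turn":0},
    {"tx":0.001,"ty":-0.139,"tz":0.08,"turn":0},
    {"tx":0.001,"ty":-0.139,"tz":0.11,"turn":0},
    {"tx":0.001,"ty":-0.139,"tz":0.11,"turn":0},
    {"tx":0.001,"ty":-0.139,"tz":0.11,"turn":0},
    {"tx":0.001,"ty":-0.139,"tz":0.11,"turn":0}
  ]
}}

```text
time_s: 40.32
eef_pos: [0.4278, 0.2171, 0.243]
eef_rot: [0.0, 0.462, 0.887, 0.0]
wrist_force: [-0.4, -0.6, 0.9]
opening: 0.698
```

```bash
python3 - <<'E'
from h import *
g=r2w(-.154,-.0545); inc(g[0],g[1],.148,125)
p,P,m,q,z=menu("wrist","w25"); print(np.percentile(P,[0.5,50,99.5],axis=0).round(4).tolist())
E
```

```text
pos [0.4278 0.2171 0.243 ] yaw 125.02 F [-0.4 -0.6  0.9] op 0.698 t 40.3 q6 -1.96
{'tx': np.float64(0.0007), 'ty': np.float64(-0.0017), 'tz': np.float64(0.095), 'turn': np.float64(0.02)}
[[-0.1727, -0.0713, 0.1626], [-0.1189, -0.0519, 0.2066], [-0.049, -0.0366, 0.2302]]
```

View pics/w25.png

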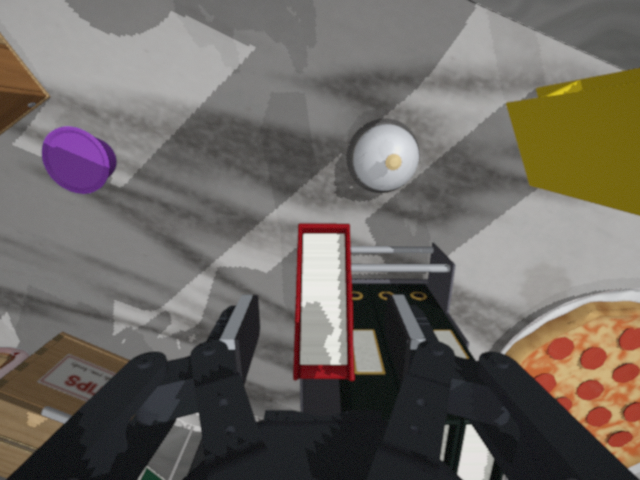

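Call:
{"method": "move_arm", "body": {
  "increments": [
    {"tx":0.001,"ty":-0.001,"tz":0.03,"turn":0},
    {"tx":0.001,"ty":-0.001,"tz":0.06,"turn":0},
    {"tx":0.001,"ty":-0.001,"tz":0.08,"turn":0},
    {"tx":0.001,"ty":-0.001,"tz":0.09,"turn":0},
    {"tx":0.001,"ty":-0.001,"tz":0.093,"turn":0},
    {"tx":0.001,"ty":-0.001,"tz":0.093,"turn":0},
    {"tx":0.001,"ty":-0.001,"tz":0.093,"turn":0},
    {"tx":0.001,"ty":-0.001,"tz":0.093,"turn":0}
  ]
}}

```text
time_s: 41.03
eef_pos: [0.4272, 0.2176, 0.1507]
eef_rot: [0.001, 0.462, 0.887, 0.001]
wrist_force: [0.2, 0.1, -0.3]
opening: 0.7
```

Call:
{"method": "move_arm", "body": {
  "increments": [
    {"tx":0,"ty":0,"tz":0,"turn":0},
    {"tx":0,"ty":0,"tz":0,"turn":0},
    {"tx":0,"ty":0,"tz":0,"turn":0},
    {"tx":0,"ty":0,"tz":0,"turn":0},
    {"tx":0,"ty":0,"tz":0,"turn":0},
    {"tx":0,"ty":0,"tz":0,"turn":0},
    {"tx":0,"ty":0,"tz":0,"turn":0}
  ],
  "gripper": 0
}}

```text
time_s: 41.62
eef_pos: [0.4263, 0.2173, 0.1494]
eef_rot: [0.001, 0.462, 0.887, 0.0]
wrist_force: [-0.2, -1.1, 5.2]
opening: 0.416
```

```bash
python3 - <<'E'
from h import *
inc(); print(w2r(get_obs()["eef_pos"]))
p,d,c=snap("wrist"); cv2.imwrite("pics/w26.png",p[:,:,::-1])
p,d,c=snap("side"); crop(p,180,150,420,400,2.4,"d26.png")
E
```

```text
pos [0.4263 0.2173 0.1494] yaw 125.02 F [-0.2 -1.1  5.2] op 0.416 t 41.6 q6 -1.96
{'tx': np.float64(0.0), 'ty': np.float64(0.0), 'tz': np.float64(0.0)}
[-0.15355515 -0.05421094]
```

View pics/w26.png

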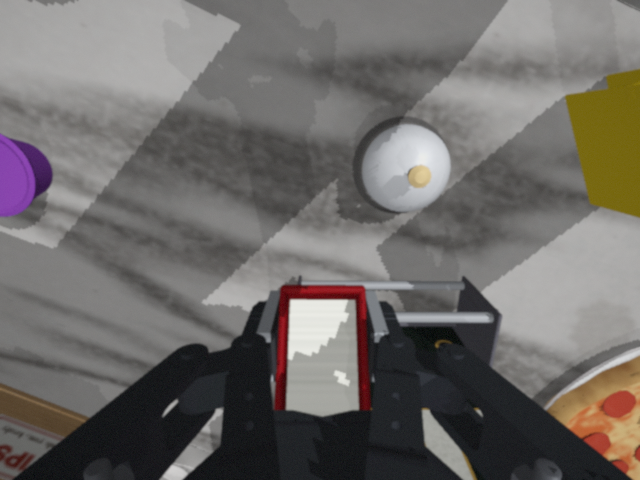

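View pics/d26.png

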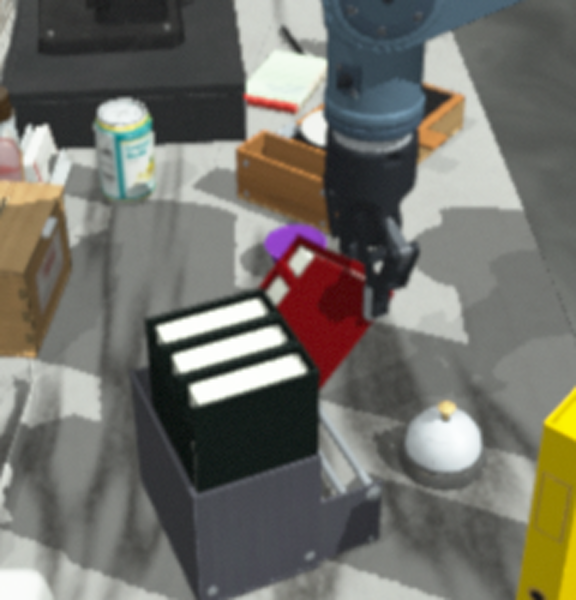

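Call:
{"method": "move_arm", "body": {
  "increments": [
    {"tx":0,"ty":0.004,"tz":-0.004,"turn":0},
    {"tx":0,"ty":0.008,"tz":-0.008,"turn":0},
    {"tx":0,"ty":0.013,"tz":-0.012,"turn":0},
    {"tx":0,"ty":0.02,"tz":-0.019,"turn":0},
    {"tx":0,"ty":0.027,"tz":-0.024,"turn":0},
    {"tx":0,"ty":0.033,"tz":-0.028,"turn":0},
    {"tx":0,"ty":0.04,"tz":-0.032,"turn":0},
    {"tx":0,"ty":0.047,"tz":-0.035,"turn":0},
    {"tx":0,"ty":0.047,"tz":-0.035,"turn":0}
  ]
}}

```text
time_s: 42.47
eef_pos: [0.4645, 0.2444, 0.1843]
eef_rot: [-0.001, 0.461, 0.887, -0.001]
wrist_force: [-2.5, -1.8, -1.6]
opening: 0.413
```

```bash
python3 - <<'E'
from h import *
inc(); print(w2r(get_obs()["eef_pos"]),get_obs()["torque"])
p,d,c=snap("wrist"); cv2.imwrite("pics/w27.png",p[:,:,::-1])
p,d,c=snap("scene"); crop(p,120,150,320,370,2.4,"s27.png")
E
```

```text
pos [0.4645 0.2444 0.1843] yaw 125.04 F [-2.5 -1.8 -1.6] op 0.413 t 42.5 q6 -1.92
{'tx': np.float64(0.0), 'ty': np.float64(0.0), 'tz': np.float64(0.0)}
[-0.10679982 -0.05394095] [-0.71062381  0.89973952 -0.05280686]
```

View pics/w27.png

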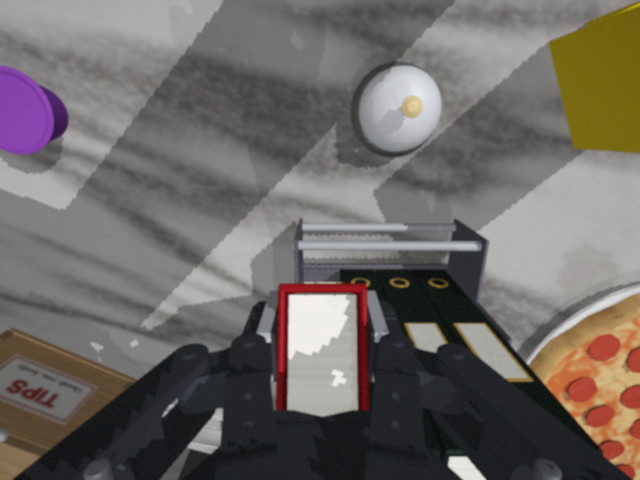

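View pics/s27.png

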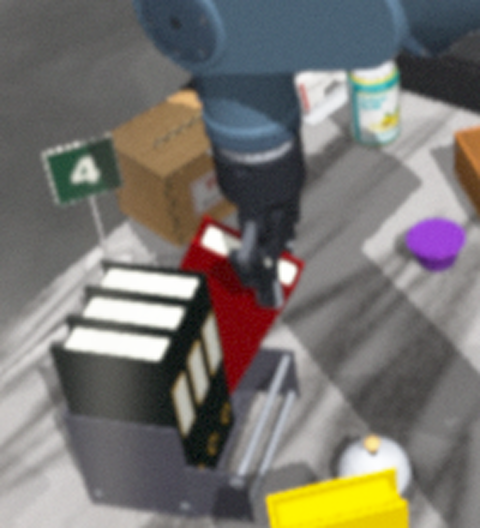

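```bash
cat >> h.py <<'E'
def tilt():
    for n in("scene","side"):
        p,P,m,q,z=menu(n)
        if len(P)<50: print(n,len(P)); continue
        h=P[P[:,2]>P[:,2].max()-.005].mean(0); print(n,len(P),"highest",h.round(4))
        f=P[P[:,0]<np.percentile(P[:,0],1.5)].mean(0); print("  front",f.round(4),"angle of top edge",round(np.arctan2(h[2]-f[2],h[0]-f[0]),3),"len",np.hypot(h[2]-f[2],h[0]-f[0]).round(3))
        # spine edge: for z bins min x
        for zb in np.arange(.06,.22,.03):
            s=P[abs(P[:,2]-zb)<.006]; 
            if len(s)>8: print("   z",round(zb,2),"x",np.percentile(s[:,0],[3,97]).round(3))
E
python3 - <<'E'
from h import *
tilt()
E
```

```text
scene 1127 highest [-0.0611 -0.0461  0.251 ]
  front [-0.1283 -0.0538  0.2072] angle of top edge 0.578 len 0.08
   z 0.06 x [-0.062 -0.05 ]
   z 0.09 x [-0.073 -0.05 ]
   z 0.12 x [-0.086 -0.052]
   z 0.15 x [-0.099 -0.051]
   z 0.18 x [-0.107 -0.051]
   z 0.21 x [-0.129 -0.038]
side 995 highest [-0.0948 -0.0083  0.256 ]
  front [-0.1188 -0.0443  0.2015] angle of top edge 1.156 len 0.06
   z 0.15 x [-0.099 -0.081]
   z 0.18 x [-0.107 -0.068]
   z 0.21 x [-0.118 -0.023]
```

Call:
{"method": "move_arm", "body": {
  "increments": [
    {"tx":0,"ty":0.007,"tz":-0.003,"turn":0},
    {"tx":0,"ty":0.015,"tz":-0.006,"turn":0},
    {"tx":0,"ty":0.023,"tz":-0.008,"turn":0},
    {"tx":0,"ty":0.03,"tz":-0.01,"turn":0},
    {"tx":0,"ty":0.032,"tz":-0.01,"turn":0},
    {"tx":0,"ty":0.032,"tz":-0.01,"turn":0}
  ]
}}

```text
time_s: 43.17
eef_pos: [0.4909, 0.2629, 0.1937]
eef_rot: [0.0, 0.462, 0.887, 0.0]
wrist_force: [-1.5, -1.1, -2.3]
opening: 0.408
```

```bash
python3 - <<'E'
from h import *
inc(); print(w2r(get_obs()["eef_pos"]),get_obs()["torque"])
tilt()
p,d,c=snap("scene"); crop(p,120,120,320,370,2.4,"s28.png")
E
```

```text
pos [0.4909 0.2629 0.1937] yaw 125.03 F [-1.5 -1.1 -2.3] op 0.408 t 43.2 q6 -1.9
{'tx': np.float64(0.0), 'ty': np.float64(0.0), 'tz': np.float64(0.0)}
[-0.07449945 -0.05393633] [-0.45533517  0.37703279 -0.0316013 ]
scene 858 highest [-0.0914 -0.035   0.2612]
  front [-0.098  -0.0515  0.221 ] angle of top edge 1.409 len 0.041
   z 0.06 x [-0.056 -0.05 ]
   z 0.09 x [-0.064 -0.05 ]
   z 0.12 x [-0.073 -0.05 ]
   z 0.15 x [-0.078 -0.051]
   z 0.18 x [-0.086 -0.05 ]
   z 0.21 x [-0.097 -0.001]
side 712 highest [-0.0622 -0.0088  0.2687]
  front [-0.0917 -0.0381  0.212 ] angle of top edge 1.092 len 0.064
   z 0.18 x [-0.085 -0.067]
   z 0.21 x [-0.092  0.007]
```

View pics/s28.png

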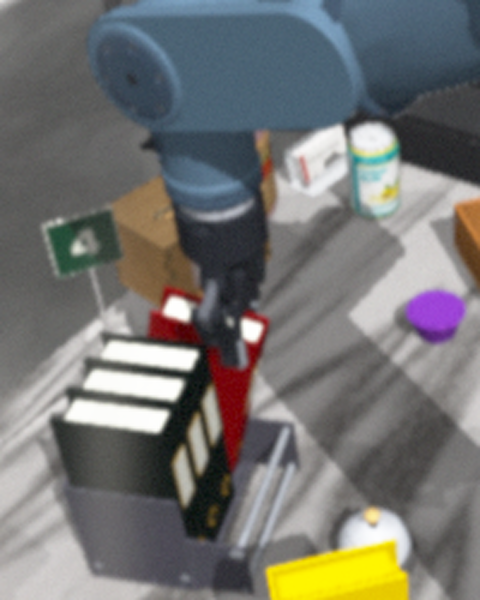

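Call:
{"method": "move_arm", "body": {
  "increments": [
    {"tx":0,"ty":-0.003,"tz":-0.02,"turn":0},
    {"tx":0,"ty":-0.004,"tz":-0.045,"turn":0},
    {"tx":0,"ty":-0.004,"tz":-0.07,"turn":0},
    {"tx":0,"ty":-0.004,"tz":-0.1,"turn":0},
    {"tx":0,"ty":-0.004,"tz":-0.13,"turn":0},
    {"tx":0,"ty":-0.004,"tz":-0.16,"turn":0},
    {"tx":0,"ty":-0.004,"tz":-0.18,"turn":0},
    {"tx":0,"ty":-0.004,"tz":-0.18,"turn":0},
    {"tx":0,"ty":-0.004,"tz":-0.18,"turn":0}
  ]
}}

```text
time_s: 44.07
eef_pos: [0.4877, 0.2605, 0.3744]
eef_rot: [0.001, 0.462, 0.887, 0.001]
wrist_force: [0.5, -0.6, -4.3]
opening: 0.412
```

```bash
python3 - <<'E'
from h import *
inc(); print(get_obs()["torque"])
p,d,c=snap("scene"); cv2.imwrite("pics/s29.png",p[:,:,::-1])
p,d,c=snap("side"); cv2.imwrite("pics/d29.png",p[:,:,::-1])
g=c2w(0,.1265); inc(g[0],g[1],None,65.5)
E
```

```text
pos [0.4877 0.2605 0.3744] yaw 125.02 F [ 0.5 -0.6 -4.3] op 0.412 t 44.1 q6 -1.91
{'tx': np.float64(0.0), 'ty': np.float64(0.0), 'tz': np.float64(0.0)}
[-0.09797555  0.18063626 -0.00867988]
pos [0.4865 0.2601 0.3715] yaw 125.02 F [ 0.  -0.2 -3.8] op 0.413 t 44.2 q6 -1.91
{'tx': np.float64(-0.3685), 'ty': np.float64(-0.1758), 'tz': np.float64(0.0001), 'turn': np.float64(59.52)}
```

View pics/s29.png

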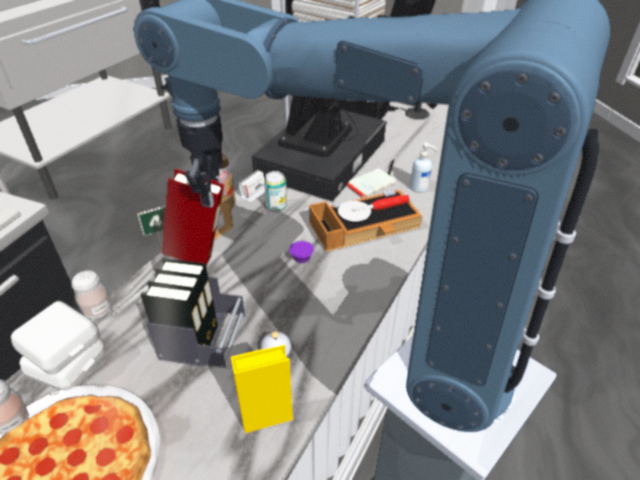

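View pics/d29.png

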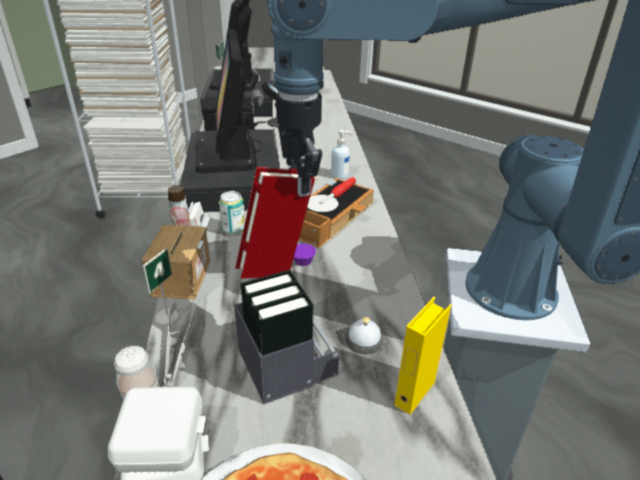

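```bash
python3 - <<'E'
from h import *
g=c2w(-.0743,.1265); print(g); inc(g[0],g[1],None,65.5)
E
```

```text
[ 0.48634857 -0.11177819]
pos [0.4865 0.2601 0.3715] yaw 125.02 F [ 0.  -0.2 -3.8] op 0.413 t 44.2 q6 -1.91
{'tx': np.float64(-0.3045), 'ty': np.float64(-0.2135), 'tz': np.float64(0.0002), 'turn': np.float64(59.52)}
```

Call:
{"method": "move_arm", "body": {
  "increments": [
    {"tx":-0.01,"ty":-0.007,"tz":0,"turn":2},
    {"tx":-0.028,"ty":-0.02,"tz":0,"turn":5},
    {"tx":-0.049,"ty":-0.034,"tz":0,"turn":9},
    {"tx":-0.07,"ty":-0.049,"tz":0,"turn":13},
    {"tx":-0.091,"ty":-0.064,"tz":0,"turn":17},
    {"tx":-0.112,"ty":-0.079,"tz":0,"turn":21},
    {"tx":-0.133,"ty":-0.093,"tz":0,"turn":25},
    {"tx":-0.154,"ty":-0.108,"tz":0,"turn":29},
    {"tx":-0.175,"ty":-0.123,"tz":0,"turn":33},
    {"tx":-0.196,"ty":-0.137,"tz":0,"turn":37},
    {"tx":-0.217,"ty":-0.152,"tz":0,"turn":41},
    {"tx":-0.238,"ty":-0.167,"tz":0,"turn":45},
    {"tx":-0.259,"ty":-0.182,"tz":0,"turn":49},
    {"tx":-0.277,"ty":-0.194,"tz":0,"turn":53},
    {"tx":-0.29,"ty":-0.203,"tz":0,"turn":56},
    {"tx":-0.299,"ty":-0.21,"tz":0,"turn":58},
    {"tx":-0.3045,"ty":-0.2135,"tz":0,"turn":59.5},
    {"tx":-0.3045,"ty":-0.2135,"tz":0,"turn":59.5},
    {"tx":-0.3045,"ty":-0.2135,"tz":0,"turn":59.5},
    {"tx":-0.3045,"ty":-0.2135,"tz":0,"turn":59.5}
  ]
}}

```text
time_s: 45.83
eef_pos: [0.487, -0.1108, 0.3736]
eef_rot: [-0.0, 0.841, 0.542, 0.0]
wrist_force: [-0.2, 0.5, -2.6]
opening: 0.411
```

```bash
cat >> h.py <<'E'
def menuc(n,lo=.09):
    p,d,c=snap(n); W=cloud(d,c); z=W[...,2]; q=w2c(W); hsv=cv2.cvtColor(p,cv2.COLOR_RGB2HSV)
    m=((hsv[...,0]<8)|(hsv[...,0]>170))&(hsv[...,1]>110)&(hsv[...,2]>25)&(abs(q[...,0])<.2)&(q[...,1]>.06)&(q[...,1]<.2)&(z>lo)&(z<.5)
    P=np.c_[q[m],z[m]]; print(n,len(P),"y pct",np.percentile(P[:,1],[2,50,98]).round(4),"z",P[:,2].min().round(3),P[:,2].max().round(3))
    for zb in np.arange(.08,.46,.03):
        s=P[abs(P[:,2]-zb)<.006]
        if len(s)>6: print("   z",round(zb,2),"x",np.percentile(s[:,0],[3,97]).round(3),"y",np.percentile(s[:,1],[5,95]).round(3))
    return p
E
python3 - <<'E'
from h import *
g=c2w(-.0743,.1265); inc(g[0],g[1],None,65.5); print(w2c(get_obs()["eef_pos"]))
p=menuc("scene"); crop(p,200,60,440,280,2.7,"s30.png"); p=menuc("side"); crop(p,200,60,440,280,2.7,"d30.png")
E
```

```text
pos [ 0.487  -0.1108  0.3736] yaw 65.61 F [-0.2  0.5 -2.6] op 0.411 t 45.8 q6 -1.61
{'tx': np.float64(-0.0012), 'ty': np.float64(-0.0002), 'tz': np.float64(-0.0), 'turn': np.float64(0.11)}
[-0.07412475  0.12767866]
scene 1417 y pct [0.1101 0.144  0.1465] z 0.199 0.458
   z 0.2 x [-0.046 -0.04 ] y [0.115 0.141]
   z 0.23 x [-0.053  0.039] y [0.113 0.146]
   z 0.26 x [-0.061  0.036] y [0.113 0.146]
   z 0.29 x [-0.07   0.028] y [0.113 0.146]
   z 0.32 x [-0.076  0.021] y [0.126 0.146]
   z 0.35 x [-0.084  0.013] y [0.143 0.146]
   z 0.38 x [-0.094  0.003] y [0.114 0.145]
   z 0.41 x [-0.081 -0.023] y [0.108 0.15 ]
side 2619 y pct [0.1166 0.1456 0.1499] z 0.204 0.426
   z 0.23 x [-0.049  0.044] y [0.141 0.149]
   z 0.26 x [-0.059  0.036] y [0.129 0.149]
   z 0.29 x [-0.067  0.03 ] y [0.128 0.149]
   z 0.32 x [-0.072  0.022] y [0.143 0.149]
   z 0.35 x [-0.08   0.014] y [0.142 0.149]
   z 0.38 x [-0.092  0.01 ] y [0.126 0.148]
   z 0.41 x [-0.079 -0.002] y [0.111 0.15 ]
```

View pics/s30.png

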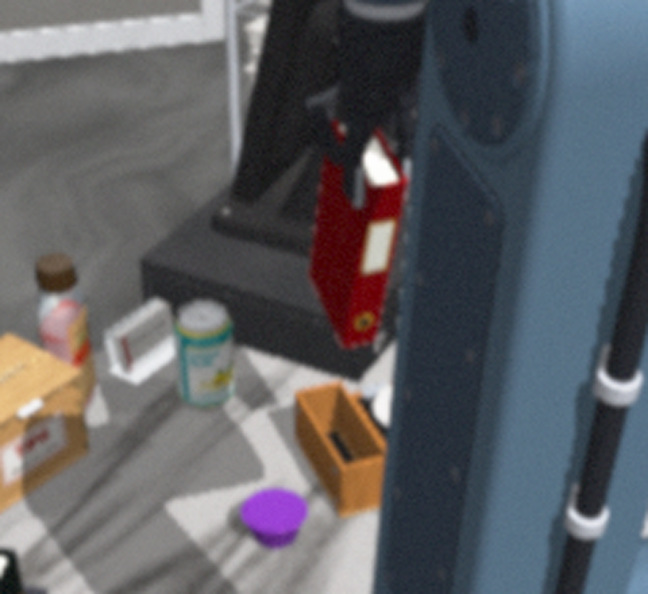

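View pics/d30.png

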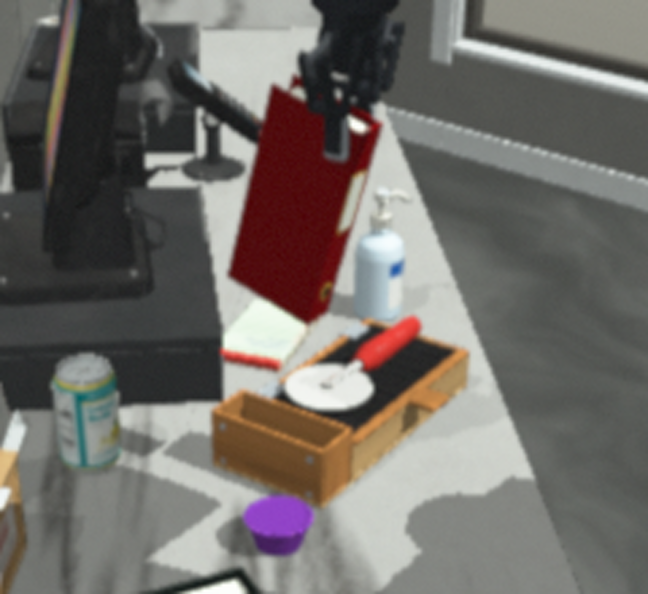

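Call:
{"method": "move_arm", "body": {
  "increments": [
    {"tx":-0.001,"ty":0.004,"tz":0.01,"turn":0},
    {"tx":-0.001,"ty":0.004,"tz":0.03,"turn":0},
    {"tx":-0.001,"ty":0.004,"tz":0.055,"turn":0},
    {"tx":-0.001,"ty":0.004,"tz":0.08,"turn":0},
    {"tx":-0.001,"ty":0.004,"tz":0.1,"turn":0},
    {"tx":-0.001,"ty":0.004,"tz":0.11,"turn":0},
    {"tx":-0.001,"ty":0.004,"tz":0.115,"turn":0},
    {"tx":-0.001,"ty":0.004,"tz":0.115,"turn":0},
    {"tx":-0.001,"ty":0.004,"tz":0.115,"turn":0}
  ]
}}

```text
time_s: 46.68
eef_pos: [0.4909, -0.1144, 0.2597]
eef_rot: [0.001, 0.841, 0.541, 0.0]
wrist_force: [-0.4, 0.4, -2.6]
opening: 0.41
```

```bash
python3 - <<'E'
from h import *
inc(yaw=65.5); print(w2c(get_obs()["eef_pos"]))
p=menuc("scene"); crop(p,200,60,440,280,2.7,"s31.png"); p=menuc("side"); crop(p,200,60,440,280,2.7,"d31.png")
E
```

```text
pos [ 0.4909 -0.1144  0.2597] yaw 65.54 F [-0.4  0.4 -2.6] op 0.41 t 46.7 q6 -1.61
{'tx': np.float64(0.0), 'ty': np.float64(0.0), 'tz': np.float64(0.0), 'turn': np.float64(0.04)}
[-0.06910914  0.12603154]
scene 1016 y pct [0.1118 0.1425 0.154 ] z 0.09 0.344
   z 0.11 x [-0.047  0.021] y [0.115 0.144]
   z 0.14 x [-0.055  0.043] y [0.115 0.144]
   z 0.17 x [-0.063  0.038] y [0.115 0.144]
   z 0.2 x [-0.068  0.033] y [0.141 0.144]
   z 0.23 x [-0.077  0.022] y [0.142 0.144]
   z 0.26 x [-0.089  0.006] y [0.123 0.144]
   z 0.29 x [-0.093 -0.013] y [0.126 0.156]
side 2230 y pct [0.1135 0.1435 0.1481] z 0.09 0.321
   z 0.11 x [-0.043  0.044] y [0.136 0.147]
   z 0.14 x [-0.051  0.046] y [0.126 0.147]
   z 0.17 x [-0.059  0.037] y [0.126 0.147]
   z 0.2 x [-0.066  0.028] y [0.14  0.147]
   z 0.23 x [-0.074  0.02 ] y [0.141 0.146]
   z 0.26 x [-0.084  0.013] y [0.122 0.147]
   z 0.29 x [-0.091  0.006] y [0.109 0.147]
```

View pics/d31.png

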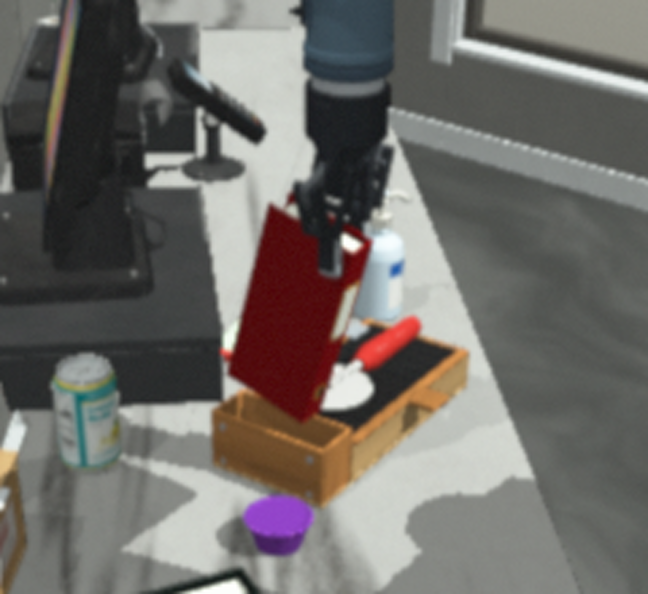

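View pics/s31.png

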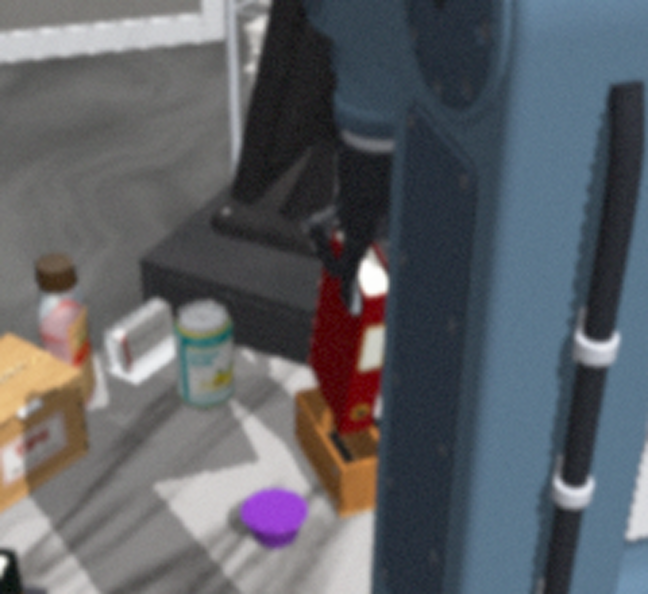

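Call:
{"method": "move_arm", "body": {
  "increments": [
    {"tx":0,"ty":0,"tz":0.01,"turn":0},
    {"tx":0,"ty":0,"tz":0.022,"turn":0},
    {"tx":0,"ty":0,"tz":0.034,"turn":0},
    {"tx":0,"ty":0,"tz":0.046,"turn":0},
    {"tx":0,"ty":0,"tz":0.055,"turn":0},
    {"tx":0,"ty":0,"tz":0.063,"turn":0},
    {"tx":0,"ty":0,"tz":0.068,"turn":0},
    {"tx":0,"ty":0,"tz":0.07,"turn":0},
    {"tx":0,"ty":0,"tz":0.07,"turn":0}
  ]
}}

```text
time_s: 47.53
eef_pos: [0.4901, -0.1141, 0.1883]
eef_rot: [-0.0, 0.841, 0.541, -0.0]
wrist_force: [-0.6, -0.1, -2.5]
opening: 0.413
```

```bash
python3 - <<'E'
from h import *
inc(yaw=65.5); print(w2c(get_obs()["eef_pos"]),get_obs()["torque"])
p=menuc("scene"); p=menuc("side"); crop(p,200,60,440,280,2.7,"d32.png")
E
```

```text
pos [ 0.4901 -0.1141  0.1883] yaw 65.52 F [-0.6 -0.1 -2.5] op 0.413 t 47.5 q6 -1.61
{'tx': np.float64(0.0), 'ty': np.float64(0.0), 'tz': np.float64(0.0), 'turn': np.float64(0.02)}
[-0.06991459  0.12591857] [0.12985511 0.15757599 0.01444998]
scene 506 y pct [0.1274 0.1426 0.1555] z 0.09 0.269
   z 0.11 x [-0.067  0.027] y [0.127 0.145]
   z 0.14 x [-0.074  0.023] y [0.141 0.144]
   z 0.17 x [-0.079  0.015] y [0.141 0.144]
   z 0.2 x [-0.091 -0.05 ] y [0.133 0.156]
   z 0.23 x [-0.064 -0.013] y [0.142 0.156]
side 1433 y pct [0.1127 0.1436 0.1481] z 0.09 0.285
   z 0.11 x [-0.063  0.034] y [0.133 0.147]
   z 0.14 x [-0.069  0.031] y [0.14  0.147]
   z 0.17 x [-0.077  0.015] y [0.141 0.147]
   z 0.2 x [-0.088  0.01 ] y [0.121 0.147]
   z 0.23 x [-0.069  0.004] y [0.11  0.147]
```

View pics/d32.png

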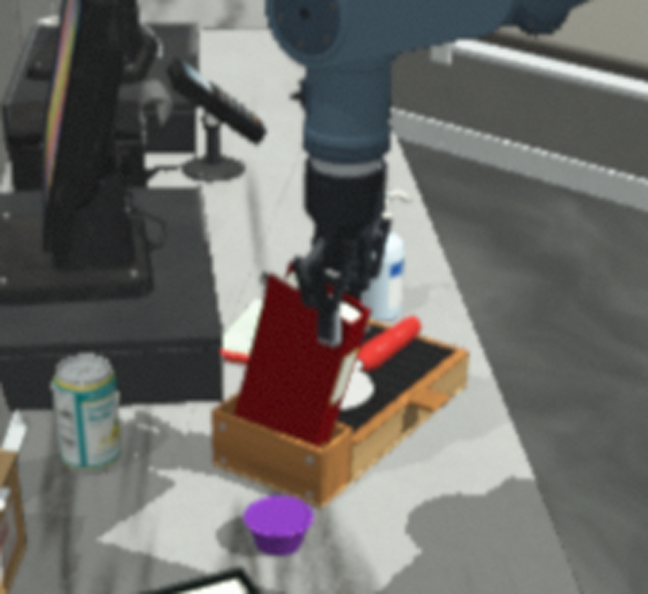

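Call:
{"method": "move_arm", "body": {
  "increments": [
    {"tx":0,"ty":0.005,"tz":0,"turn":0},
    {"tx":0,"ty":0.01,"tz":0,"turn":0},
    {"tx":0,"ty":0.015,"tz":0,"turn":0},
    {"tx":0,"ty":0.02,"tz":0,"turn":0},
    {"tx":0,"ty":0.025,"tz":0,"turn":0},
    {"tx":0,"ty":0.03,"tz":0,"turn":0},
    {"tx":0,"ty":0.034,"tz":0,"turn":0},
    {"tx":0,"ty":0.038,"tz":0,"turn":0},
    {"tx":0,"ty":0.042,"tz":0,"turn":0},
    {"tx":0,"ty":0.042,"tz":0,"turn":0},
    {"tx":0,"ty":0.042,"tz":0,"turn":0}
  ]
}}

```text
time_s: 48.55
eef_pos: [0.5289, -0.1318, 0.1886]
eef_rot: [0.0, 0.841, 0.541, 0.0]
wrist_force: [-1.0, 0.2, -3.3]
opening: 0.412
```

```bash
python3 - <<'E'
from h import *
inc(yaw=65.5); print(w2c(get_obs()["eef_pos"]),get_obs()["torque"])
p=menuc("scene"); p=menuc("side"); crop(p,200,60,440,280,2.7,"d33.png")
E
```

```text
pos [ 0.5289 -0.1318  0.1886] yaw 65.52 F [-1.   0.2 -3.3] op 0.412 t 48.5 q6 -1.61
{'tx': np.float64(0.0), 'ty': np.float64(0.0), 'tz': np.float64(0.0), 'turn': np.float64(0.02)}
[-0.02728478  0.12594812] [ 0.24501208  0.37177163 -0.00155785]
scene 514 y pct [0.125  0.1425 0.1552] z 0.091 0.268
   z 0.11 x [-0.043  0.041] y [0.125 0.144]
   z 0.14 x [-0.044  0.053] y [0.142 0.144]
   z 0.17 x [-0.046  0.047] y [0.141 0.144]
   z 0.2 x [-0.05  -0.016] y [0.13  0.155]
   z 0.23 x [-0.022  0.034] y [0.118 0.164]
side 1339 y pct [0.1123 0.1435 0.1482] z 0.09 0.244
   z 0.11 x [-0.041  0.052] y [0.13  0.147]
   z 0.14 x [-0.04   0.053] y [0.14  0.147]
   z 0.17 x [-0.045  0.048] y [0.141 0.147]
   z 0.2 x [-0.049  0.046] y [0.122 0.147]
   z 0.23 x [-0.026  0.045] y [0.107 0.147]
```

View pics/d33.png

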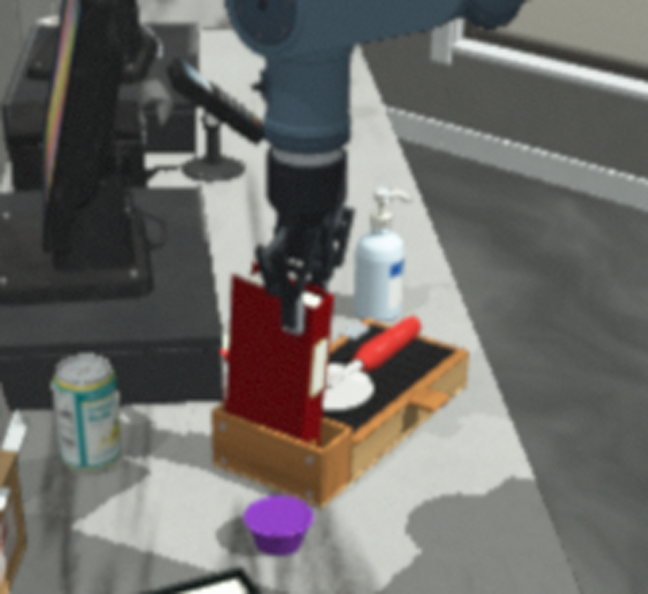

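Call:
{"method": "move_arm", "body": {
  "increments": [
    {"tx":0,"ty":-0.004,"tz":0,"turn":0},
    {"tx":0,"ty":-0.006,"tz":0.002,"turn":0},
    {"tx":0,"ty":-0.006,"tz":0.004,"turn":0},
    {"tx":0,"ty":-0.006,"tz":0.006,"turn":0},
    {"tx":0,"ty":-0.006,"tz":0.006,"turn":0},
    {"tx":0,"ty":-0.006,"tz":0.006,"turn":0}
  ]
}}

```text
time_s: 49.15
eef_pos: [0.5233, -0.1292, 0.183]
eef_rot: [0.0, 0.841, 0.541, 0.0]
wrist_force: [0.2, -0.5, -0.7]
opening: 0.415
```

Touching (weight nearly off). A millimetre more, then release and rise.

Call:
{"method": "move_arm", "body": {
  "increments": [
    {"tx":0,"ty":0.003,"tz":0.001,"turn":0},
    {"tx":0,"ty":0.004,"tz":0.002,"turn":0},
    {"tx":0,"ty":0.004,"tz":0.002,"turn":0}
  ]
}}

```text
time_s: 49.4
eef_pos: [0.528, -0.1314, 0.1826]
eef_rot: [0.001, 0.841, 0.541, 0.001]
wrist_force: [-0.8, 0.1, 7.5]
opening: 0.414
```

Call:
{"method": "move_arm", "body": {
  "increments": [
    {"tx":0,"ty":0,"tz":0,"turn":0},
    {"tx":0,"ty":0,"tz":0,"turn":0},
    {"tx":0,"ty":0,"tz":0,"turn":0},
    {"tx":0,"ty":0,"tz":0,"turn":0},
    {"tx":0,"ty":0,"tz":0,"turn":0},
    {"tx":0,"ty":0,"tz":-0.02,"turn":0},
    {"tx":0,"ty":0,"tz":-0.05,"turn":0},
    {"tx":0,"ty":0,"tz":-0.09,"turn":0},
    {"tx":0,"ty":0,"tz":-0.13,"turn":0},
    {"tx":0,"ty":-0.04,"tz":-0.15,"turn":0},
    {"tx":0,"ty":-0.08,"tz":-0.15,"turn":0},
    {"tx":0,"ty":-0.08,"tz":-0.15,"turn":0}
  ],
  "gripper": 0.7
}}

```text
time_s: 50.4
eef_pos: [0.4497, -0.0949, 0.3316]
eef_rot: [-0.0, 0.841, 0.542, -0.0]
wrist_force: [0.9, 0.1, -0.2]
opening: 0.701
```

```bash
python3 - <<'E'
from h import *
inc(); print(w2c(get_obs()["eef_pos"]))
p=menuc("scene"); p=menuc("side"); cv2.imwrite("pics/d34.png",p[:,:,::-1]); p=menuc("wrist"); cv2.imwrite("pics/w34.png",p[:,:,::-1])
E
```

```text
pos [ 0.4497 -0.0949  0.3316] yaw 65.59 F [ 0.9  0.1 -0.2] op 0.701 t 50.4 q6 -1.61
{'tx': np.float64(0.0), 'ty': np.float64(0.0), 'tz': np.float64(0.0)}
[-0.11468646  0.12662939]
scene 734 y pct [0.1086 0.1422 0.1444] z 0.09 0.22
   z 0.11 x [-0.042  0.045] y [0.114 0.144]
   z 0.14 x [-0.041  0.047] y [0.141 0.144]
   z 0.17 x [-0.04   0.053] y [0.117 0.144]
   z 0.2 x [-0.043  0.05 ] y [0.112 0.144]
side 1362 y pct [0.1112 0.1434 0.1476] z 0.09 0.219
   z 0.11 x [-0.039  0.056] y [0.131 0.147]
   z 0.14 x [-0.035  0.059] y [0.139 0.147]
   z 0.17 x [-0.038  0.053] y [0.137 0.147]
   z 0.2 x [-0.038  0.057] y [0.121 0.146]
wrist 1745 y pct [0.1085 0.1266 0.1432] z 0.09 0.388
   z 0.11 x [-0.04  -0.039] y [0.109 0.142]
   z 0.14 x [-0.04  -0.039] y [0.109 0.143]
   z 0.17 x [-0.04  -0.039] y [0.109 0.143]
   z 0.2 x [-0.04  -0.039] y [0.11  0.141]
```

View pics/d34.png

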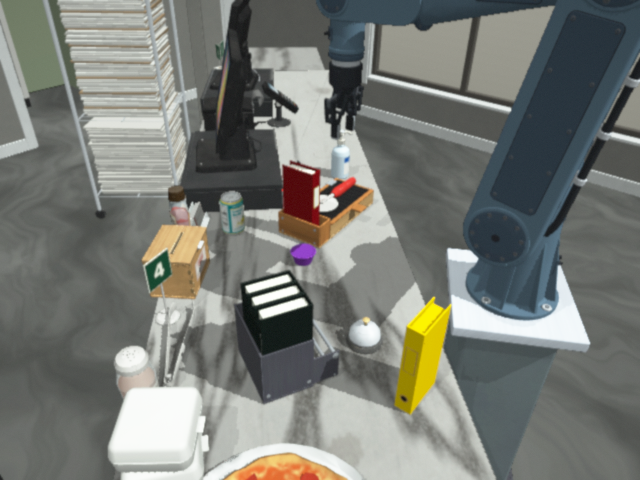

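View pics/w34.png

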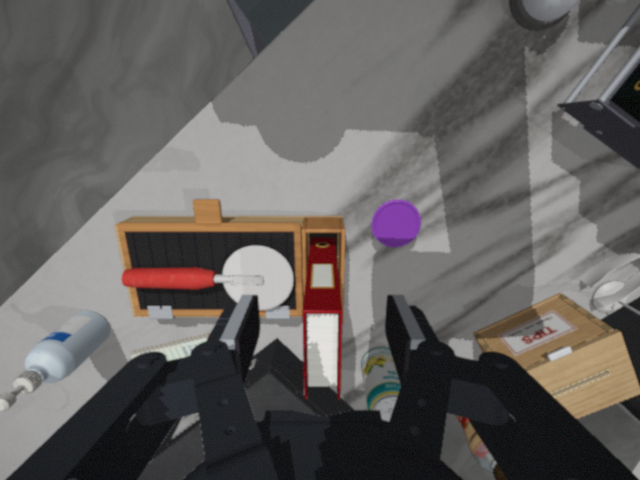

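```bash
python3 - <<'E'
from h import *
flap("wrist")
p,d,c=snap("wrist"); W=cloud(d,c); hsv=cv2.cvtColor(p,cv2.COLOR_RGB2HSV); q=w2c(W)
z=W[...,2]; m=((hsv[...,0]<6)|(hsv[...,0]>172))&(hsv[...,1]>140)&(hsv[...,2]>60)&(z>.05)&(z<.1)&(abs(q[...,0])<.08)&(q[...,1]<.05)&(q[...,1]>-.2)
r=cv2.minAreaRect((q[m]*1000).astype(np.float32)); print("handle",r,np.percentile(z[m],[50,99]))
m=(z>.215)&(z<.23)&(abs(q[...,0])<.08)&(q[...,1]>.1)&(q[...,1]<.16); print("menu top",np.percentile(z[m],[50]) if m.sum() else "", m.sum())
m=(z>.2)&(z<.23)&(abs(q[...,0])<.08)&(q[...,1]>.1)&(q[...,1]<.16); print(np.percentile(z[m],[50,95]),np.percentile(q[m],[1,99],axis=0))
inc(.3465,.2415,.2,None)
E
```

```text
flap plane (dz/dxc,dz/dyc,z0) [0.0003 0.0005 0.0537] 6564
tab z 0.054297620603167285 660
handle ((3.718975067138672, -77.54268646240234), (40.69222640991211, 118.7686996459961), 1.1850186586380005) [0.07828093 0.08271337]
menu top [0.21543011] 315
[0.2064493  0.21541567] [[-0.04008016  0.1083114 ]
 [ 0.0538608   0.14361777]]
pos [ 0.4545 -0.098   0.3306] yaw 65.51 F [ 0.2  0.5 -0.8] op 0.7 t 50.6 q6 -1.61
{'tx': np.float64(0.2642), 'ty': np.float64(-0.2391), 'tz': np.float64(0.1306)}
```

Call:
{"method": "move_arm", "body": {
  "increments": [
    {"tx":0.264,"ty":-0.239,"tz":0,"turn":0},
    {"tx":0.264,"ty":-0.239,"tz":0,"turn":0},
    {"tx":0.264,"ty":-0.239,"tz":0,"turn":0},
    {"tx":0.264,"ty":-0.239,"tz":0,"turn":0},
    {"tx":0.264,"ty":-0.239,"tz":0,"turn":0},
    {"tx":0.264,"ty":-0.239,"tz":0,"turn":0},
    {"tx":0.264,"ty":-0.239,"tz":0.05,"turn":0},
    {"tx":0.264,"ty":-0.239,"tz":0.1,"turn":0},
    {"tx":0.264,"ty":-0.239,"tz":0.13,"turn":0},
    {"tx":0.264,"ty":-0.239,"tz":0.13,"turn":0},
    {"tx":0.264,"ty":-0.239,"tz":0.13,"turn":0},
    {"tx":0.264,"ty":-0.239,"tz":0.13,"turn":0},
    {"tx":0.264,"ty":-0.239,"tz":0.13,"turn":0},
    {"tx":0.264,"ty":-0.239,"tz":0.13,"turn":0}
  ],
  "gripper": 0
}}

```text
time_s: 51.82
eef_pos: [0.3479, 0.2415, 0.2028]
eef_rot: [0.001, 0.841, 0.541, 0.001]
wrist_force: [-0.7, -0.0, -0.4]
opening: 0.002
```

```bash
python3 - <<'E'
from h import *
p,d,c=snap("wrist"); cv2.imwrite("pics/w35.png",p[:,:,::-1]); B=cloud(d,c); hsv=cv2.cvtColor(p,cv2.COLOR_RGB2HSV)
m=(np.hypot(B[...,0]-.346,B[...,1]-.242)<.03)&(B[...,2]>.063)&(B[...,2]<.08); print(m.sum(),B[m].mean(0),np.percentile(B[m],[2,98],axis=0))
m&=(hsv[...,1]>60); print(m.sum(),B[m].mean(0))
mm=(np.hypot(B[...,0]-.346,B[...,1]-.242)<.06)&(B[...,2]>.01)&(B[...,2]<.08); print(cv2.minEnclosingCircle((B[mm][:,:2]*1000).astype(np.float32)))
inc(.3465,.2415,.075,None)
E
```

```text
244 [0.34552872 0.24274578 0.06568688] [[0.33884065 0.23559599 0.06352232]
 [0.3530481  0.24964952 0.06780702]]
203 [0.34565254 0.24245292 0.06596422]
((345.4878234863281, 243.04962158203125), 37.46498489379883)
pos [0.3479 0.2415 0.2029] yaw 65.44 F [ 0.7 -0.4  0.7] op -0.003 t 51.9 q6 -0.82
{'tx': np.float64(-0.0008), 'ty': np.float64(-0.0017), 'tz': np.float64(0.1279)}
```

View pics/w35.png

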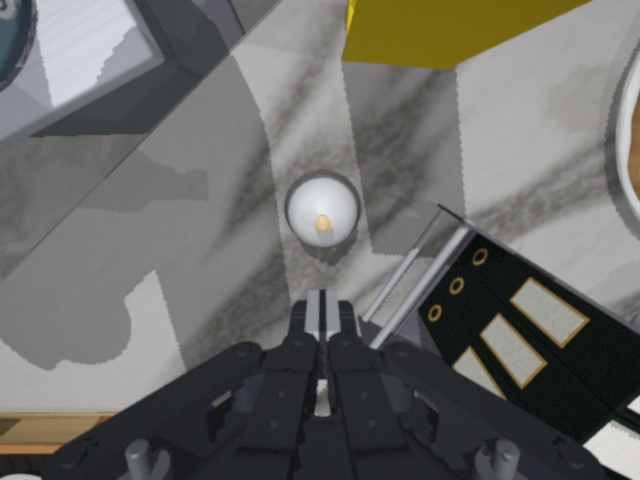

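Call:
{"method": "move_arm", "body": {
  "increments": [
    {"tx":0,"ty":-0.0025,"tz":0.04,"turn":0},
    {"tx":0,"ty":-0.0025,"tz":0.08,"turn":0},
    {"tx":0,"ty":-0.0025,"tz":0.11,"turn":0},
    {"tx":0,"ty":-0.0025,"tz":0.125,"turn":0},
    {"tx":0,"ty":-0.0025,"tz":0.13,"turn":0},
    {"tx":0,"ty":-0.0025,"tz":0.13,"turn":0},
    {"tx":0,"ty":-0.0025,"tz":0.13,"turn":0}
  ]
}}

```text
time_s: 52.45
eef_pos: [0.3454, 0.2429, 0.0725]
eef_rot: [0.0, 0.841, 0.541, 0.001]
wrist_force: [-0.0, 0.2, 0.5]
opening: 0.002
```

Call:
{"method": "move_arm", "body": {
  "increments": [
    {"tx":0,"ty":0,"tz":0.003,"turn":0},
    {"tx":0,"ty":0,"tz":0.006,"turn":0},
    {"tx":0,"ty":0,"tz":0.009,"turn":0},
    {"tx":0,"ty":0,"tz":0.01,"turn":0},
    {"tx":0,"ty":0,"tz":0.01,"turn":0},
    {"tx":0,"ty":0,"tz":0.01,"turn":0}
  ]
}}

```text
time_s: 52.95
eef_pos: [0.3452, 0.2432, 0.0621]
eef_rot: [0.001, 0.841, 0.541, 0.002]
wrist_force: [0.4, -1.0, 7.8]
opening: 0.003
```

Call:
{"method": "move_arm", "body": {
  "increments": [
    {"tx":0,"ty":0,"tz":0.001,"turn":0},
    {"tx":0,"ty":0,"tz":0.001,"turn":0},
    {"tx":0,"ty":0,"tz":0.001,"turn":0}
  ]
}}

```text
time_s: 53.2
eef_pos: [0.3453, 0.2433, 0.0619]
eef_rot: [0.001, 0.841, 0.541, 0.002]
wrist_force: [-3.0, -2.1, 18.3]
opening: -0.002
```

Call:
{"method": "move_arm", "body": {
  "increments": [
    {"tx":0,"ty":0,"tz":-0.03,"turn":0},
    {"tx":0,"ty":0,"tz":-0.07,"turn":0},
    {"tx":0,"ty":0,"tz":-0.11,"turn":0},
    {"tx":0,"ty":0,"tz":-0.15,"turn":0},
    {"tx":0,"ty":0,"tz":-0.19,"turn":0},
    {"tx":0,"ty":0,"tz":-0.22,"turn":0},
    {"tx":0,"ty":0,"tz":-0.22,"turn":0},
    {"tx":0,"ty":0,"tz":-0.22,"turn":0}
  ]
}}

```text
time_s: 53.87
eef_pos: [0.3445, 0.2432, 0.2818]
eef_rot: [0.001, 0.841, 0.541, 0.002]
wrist_force: [0.4, 0.1, -0.5]
opening: 0.003
```

```bash
python3 - <<'E'
from h import *
inc()
for n in("scene","side"):
    p,d,c=snap(n); cv2.imwrite(f"pics/{n}36.png",p[:,:,::-1])
menuc("side"); flap("side")
E
```

```text
pos [0.3445 0.2432 0.2818] yaw 65.54 F [ 0.4  0.1 -0.5] op 0.003 t 53.9 q6 -0.81
{'tx': np.float64(0.0), 'ty': np.float64(0.0), 'tz': np.float64(0.0)}
side 1354 y pct [0.112  0.1435 0.1479] z 0.09 0.218
   z 0.11 x [-0.038  0.055] y [0.137 0.147]
   z 0.14 x [-0.035  0.057] y [0.14  0.147]
   z 0.17 x [-0.037  0.054] y [0.136 0.147]
   z 0.2 x [-0.039  0.056] y [0.121 0.147]
flap plane (dz/dxc,dz/dyc,z0) [-0.0002  0.0002  0.0555] 559
tab z 0.055783675527282195 26
```

View pics/scene36.png

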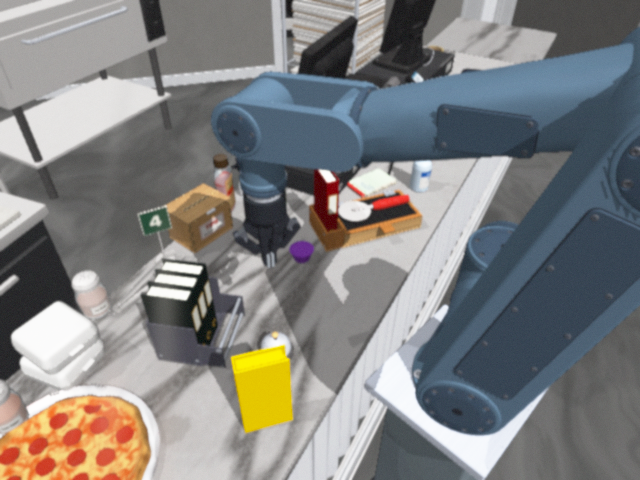

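View pics/side36.png

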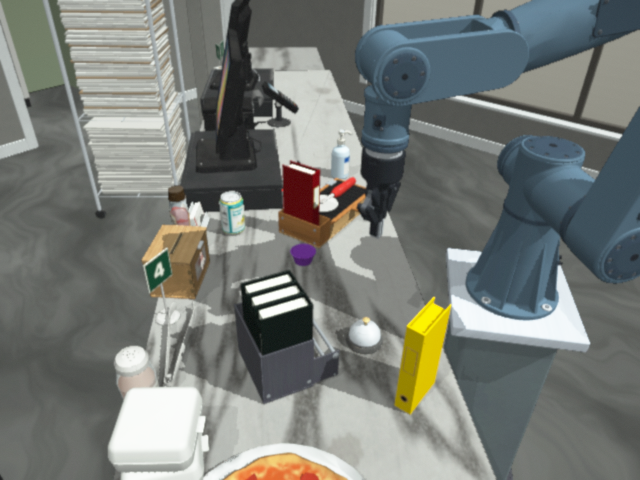

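```bash
python3 -c "
from bench import workorder
print(workorder.hand_in())"
```

```text
the job is handed in; nothing more can be done
None
```

The job is finished and handed in at about 54 s on the clock, with the arm clear of everything. The hand-in gave no verdict.

- **Cups:** I saw only two sauce cups, both red under white lids, and stood both upright in the well. Their lids measured 38 mm high against the expected 39 mm. I left the purple look-alike alone.
- **Flap:** My first close left it about 0.02 rad open, so I pressed it shut. The last checks showed it level.
- **Cutter:** It lies flat along the middle of the flap, within about 2 mm when I placed it. A later, oblique view put the handle about 5 mm off to one side. I took that as noise from the view and did not look further.
- **Red menu:** I tipped it forward from behind its top edge onto the front rail, then took it near the top of its spine. I turned it upright against the rack's back plate and finished that in the sleeve. It stands vertical with its top at 215 mm, so fully down, about 7 mm behind the sleeve's centre.
- **Bell:** I pressed it once, after the menu was let go. The button went down about 5 mm, judging by the tool height and an 18 N push; I had no reading of the button itself.
- **Left in place:** The dark menus are still standing in the rack, the yellow menu look-alike is untouched, and the can and gel bottle are where they were.

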